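Seat the control board in its card cage and plug in its modules

TASK

Swing both ejector levers of the card cage out, slide the control board along the two card guides until it meets the contacts, and swing both levers fully shut so that they seat it. Then take every module out of the stand and plug each one fully and upright into a free slot of the seated board, one to a slot. Leave the pen and the yellow screwdriver where they are.

Things in the scene. Friction and masses are not known exactly. Their poses are not given: they have to be found in the camera images.
- cage: Fixed open-topped card cage on the bench: aluminium floor plate 8 mm thick, x -140 to +85 mm, 196 mm wide, a black card guide along each side, a rear wall. Origin at bench height under the seated board's centre; x along the guides into the cage, y left, z up. The seated board's underside centre is at x 0, y 0, z 8 mm. The plate before the guides (x under -67 mm) is an open run-in.
- guide_mouth (a point): Middle of the entrance of the two card guides, on the floor plate, at x -50 mm of the cage; axes as the cage. Guides run from here to x +75: side walls 139.6 mm apart, 24 mm high above the bench; lips, 63 mm from the middle line, cover the board's edges with 8.5 mm between plate and lip. Walls and lips flare open over the 17 mm before this point.
- lever_left (a joint): Angle of the left ejector lever (upright hinge): 0 = fully shut, arm across the front of the cage, pointing to the middle; grows as the arm swings out to the robot; 1.57 = arm points along -x of the cage; 1.7 = stop. Stays where left (friction 0.12 N m). A cam near the hinge presses the board's front edge home over the last 0.3 rad (3 to 7 N at the post). The board passes only with both beyond about 1.3.
- lever_left_post (a point): On the axis of the upright grey round post at the end of the left lever's arm, 45 mm above the bench. Post 13 mm in diameter, 50 mm from the hinge axis, top 61 mm above the bench, free to grip above the arm's top at 18 mm. The two posts are 64 mm apart when shut, and the seated board's pull bar is then 44 mm behind their line (+x).
- lever_left_hinge (a point): Point on the hinge axis of the left lever at the height of the post's point, at x = -76, y = +82 mm of the cage.
- lever_right (a joint): Angle of the right ejector lever (upright hinge): 0 = fully shut, arm across the front of the cage, pointing to the middle; grows as the arm swings out to the robot; 1.57 = arm points along -x of the cage; 1.7 = stop. Stays where left (friction 0.12 N m). A cam near the hinge presses the board's front edge home over the last 0.3 rad (3 to 7 N at the post). The board passes only with both beyond about 1.3.
- lever_right_post (a point): On the axis of the upright grey round post at the end of the right lever's arm, 45 mm above the bench. Post 13 mm in diameter, 50 mm from the hinge axis, top 61 mm above the bench, free to grip above the arm's top at 18 mm. The two posts are 64 mm apart when shut, and the seated board's pull bar is then 44 mm behind their line (+x).
- lever_right_hinge (a point): Point on the hinge axis of the right lever at the height of the post's point, at x = -76, y = -82 mm of the cage.
- board_grip (a point): Centre of the black pull bar standing on the loose control board, 30 mm above the board's underside: bar 12 mm thick (board's x), 44 mm long (y), top 45 mm above the underside. Axes: x to the edge that goes in first, y left, z up. It is 32 mm behind (-x) the board's centre; the white slot frame begins 38 mm ahead of the bar's centre.
- board_base (a point): Centre of the control board's underside: green board 130 (x) x 136 (y) x 5 mm, about 0.32 kg, flat on the bench at the start. Bare 7 mm side edges run in the guides. 6 mm before its seat its leading edge meets two sprung contacts at the rear, which push back with 3 N at first, 7 N in all at the seat; a hard stop is 2 mm past it.
- slot_1 (a point): Bottom centre of free module slot 1 of the board, 32 mm ahead of the board's centre, 44 mm right of its middle line, at the board's top face. Slot along the board's x for a card 42 mm long (2 mm play at each end), 6.5 mm wide, mouth flared to about 15 mm; its white frame is 25 mm high over this point. Built-in cards 14 mm to either side, 22 mm high.
- slot_2 (a point): Bottom centre of free module slot 2 of the board, 32 mm ahead of the board's centre, on its middle line, at the board's top face. Slot along the board's x for a card 42 mm long (2 mm play at each end), 6.5 mm wide, mouth flared to about 15 mm; its white frame is 25 mm high over this point. Built-in cards 14 mm to either side, 22 mm high.
- slot_3 (a point): Bottom centre of free module slot 3 of the board, 32 mm ahead of the board's centre, 44 mm left of its middle line, at the board's top face. Slot along the board's x for a card 42 mm long (2 mm play at each end), 6.5 mm wide, mouth flared to about 15 mm; its white frame is 25 mm high over this point. Built-in cards 14 mm to either side, 22 mm high.
- stand: Fixed stand on the bench that holds the modules: base 60 (x) x 176 (y) x 6 mm, four slots along its x, 44 mm apart along its y, grey slot frames up to 31 mm above the bench. Origin at the bench under its centre.
- module_1_grip (a point): Centre of the grey grip block of module_1: 28 mm long (module's x), 10 mm thick (y), from 30 to 68 mm above the foot; this point is 53 mm above the foot. Only the block is clear of the slot frames. Two or three of the four modules are present, upright in the stand at the start. About 35 g.
- module_1_foot (a point): Middle of the lower edge of module_1, a green card 42 mm long (x), 4 mm thick (y), 30 mm high below the grip block; z up. Either way round fits a slot. Plugged in fully, this point meets a slot point.
- module_2_grip (a point): Centre of the grey grip block of module_2: 28 mm long (module's x), 10 mm thick (y), from 30 to 68 mm above the foot; this point is 53 mm above the foot. Only the block is clear of the slot frames. Two or three of the four modules are present, upright in the stand at the start. About 35 g.
- module_2_foot (a point): Middle of the lower edge of module_2, a green card 42 mm long (x), 4 mm thick (y), 30 mm high below the grip block; z up. Either way round fits a slot. Plugged in fully, this point meets a slot point.
- module_3_grip (a point): Centre of the grey grip block of module_3: 28 mm long (module's x), 10 mm thick (y), from 30 to 68 mm above the foot; this point is 53 mm above the foot. Only the block is clear of the slot frames. Two or three of the four modules are present, upright in the stand at the start. About 35 g.
- module_3_foot (a point): Middle of the lower edge of module_3, a green card 42 mm long (x), 4 mm thick (y), 30 mm high below the grip block; z up. Either way round fits a slot. Plugged in fully, this point meets a slot point.
- module_4_grip (a point): Centre of the grey grip block of module_4: 28 mm long (module's x), 10 mm thick (y), from 30 to 68 mm above the foot; this point is 53 mm above the foot. Only the block is clear of the slot frames. Two or three of the four modules are present, upright in the stand at the start. About 35 g.
- module_4_foot (a point): Middle of the lower edge of module_4, a green card 42 mm long (x), 4 mm thick (y), 30 mm high below the grip block; z up. Either way round fits a slot. Plugged in fully, this point meets a slot point.
- pen_1: Marker pen 135 mm long lying between the cage and the left side of the bench, behind the stand; leave it.
- screwdriver_yellow: Yellow-handled screwdriver 180 mm long lying near the robot's edge; leave it.
Mind the look-alikes: they are no part of the job. Leave any red look-alike of the part that bears module_2_grip alone.

How it is judged (in metres and radians):
On the way, in this order (a step that is already met when the one before it is completed fails the run):
1. both levers are swung out, beyond 1.2 rad (value of joint each of lever_left, lever_right above 1.2 rad), for 0.2 s.
2. the board lies in the guides, within 15 mm of its seat, with both levers still out (beyond 0.8 rad) (x of board_base in the frame of cage between -0.015 and 0.003 m and y of board_base in the frame of cage between -0.006 and 0.006 m and z of board_base in the frame of cage between 0.004 and 0.0145 m and angle between the x axis of board_base and the x axis of cage, either way round below 0.08 rad and angle between board_base's own z axis and vertical below 0.06 rad and value of joint each of lever_left, lever_right above 0.8 rad), for 0.2 s.
3. both levers are shut (below 0.12 rad) and the board is seated within 3 mm (x of board_base in the frame of cage between -0.003 and 0.003 m and y of board_base in the frame of cage between -0.006 and 0.006 m and z of board_base in the frame of cage between 0.004 and 0.0125 m and angle between the x axis of board_base and the x axis of cage, either way round below 0.08 rad and angle between board_base's own z axis and vertical below 0.06 rad and value of joint each of lever_left, lever_right below 0.12 rad), for 0.2 s.
4. every module is plugged into a slot of the board (((distance between module_1_foot and slot_1 below 0.005 m and angle between the x axis of module_1_foot and the x axis of slot_1, either way round below 0.12 rad and angle between the z axis of module_1_foot and the z axis of slot_1, either way round below 0.2 rad) or (distance between module_1_foot and slot_2 below 0.005 m and angle between the x axis of module_1_foot and the x axis of slot_2, either way round below 0.12 rad and angle between the z axis of module_1_foot and the z axis of slot_2, either way round below 0.2 rad) or (distance between module_1_foot and slot_3 below 0.005 m and angle between the x axis of module_1_foot and the x axis of slot_3, either way round below 0.12 rad and angle between the z axis of module_1_foot and the z axis of slot_3, either way round below 0.2 rad)) and ((distance between module_2_foot and slot_1 below 0.005 m and angle between the x axis of module_2_foot and the x axis of slot_1, either way round below 0.12 rad and angle between the z axis of module_2_foot and the z axis of slot_1, either way round below 0.2 rad) or (distance between module_2_foot and slot_2 below 0.005 m and angle between the x axis of module_2_foot and the x axis of slot_2, either way round below 0.12 rad and angle between the z axis of module_2_foot and the z axis of slot_2, either way round below 0.2 rad) or (distance between module_2_foot and slot_3 below 0.005 m and angle between the x axis of module_2_foot and the x axis of slot_3, either way round below 0.12 rad and angle between the z axis of module_2_foot and the z axis of slot_3, either way round below 0.2 rad)) and ((distance between module_3_foot and slot_1 below 0.005 m and angle between the x axis of module_3_foot and the x axis of slot_1, either way round below 0.12 rad and angle between the z axis of module_3_foot and the z axis of slot_1, either way round below 0.2 rad) or (distance between module_3_foot and slot_2 below 0.005 m and angle between the x axis of module_3_foot and the x axis of slot_2, either way round below 0.12 rad and angle between the z axis of module_3_foot and the z axis of slot_2, either way round below 0.2 rad) or (distance between module_3_foot and slot_3 below 0.005 m and angle between the x axis of module_3_foot and the x axis of slot_3, either way round below 0.12 rad and angle between the z axis of module_3_foot and the z axis of slot_3, either way round below 0.2 rad)) and ((distance between module_4_foot and slot_1 below 0.005 m and angle between the x axis of module_4_foot and the x axis of slot_1, either way round below 0.12 rad and angle between the z axis of module_4_foot and the z axis of slot_1, either way round below 0.2 rad) or (distance between module_4_foot and slot_2 below 0.005 m and angle between the x axis of module_4_foot and the x axis of slot_2, either way round below 0.12 rad and angle between the z axis of module_4_foot and the z axis of slot_2, either way round below 0.2 rad) or (distance between module_4_foot and slot_3 below 0.005 m and angle between the x axis of module_4_foot and the x axis of slot_3, either way round below 0.12 rad and angle between the z axis of module_4_foot and the z axis of slot_3, either way round below 0.2 rad))), for 0.2 s.
At the end, for the whole second after the job is handed in: Levers shut (below 0.12 rad); board seated in the guides (within 3 mm along them, level); every module upright (within 0.2 rad) in one of the board's slots, foot within 5 mm of the slot's bottom; all at rest (all of step 3 and all of step 4 and linear speed of each of board, module_1, module_2, module_3, module_4 below 0.02 m/s); the robot touches nothing.
It fails at once if the pen is shifted by more than 40 mm (distance of pen_1 from where it was at the start of the episode above 0.04 m).
It fails at once if the screwdriver is shifted by more than 40 mm (distance of screwdriver_yellow from where it was at the start of the episode above 0.04 m).
Of module_1, module_2, module_3, module_4 only 2 to 3 are there at a start; the rules pass over those that are not, and their reading is None.
At some moment in a run one of board may be knocked a few centimetres aside while the robot is not near it.
It also fails if it takes over 192 s, if anything falls off the work surface, if the arm or the gripper's body presses on something with over 40 N, if the wrist force passes 120 N, or if a joint passes its speed limit or range.

ROBOT

A 6-joint arm with a two-finger parallel gripper is mounted at the origin on a cart in front of the work surface, level with it; the furniture and walls round the work are solid. World frame = base frame: x ahead of the robot, y to its left, z up, the work surface at z = 0. Lengths are in mm, angles in rad, forces in N, time in s.
With the tool pointing down it reaches from about 350 to 975 mm from the base axis. Payload 7.1 kg.
Tool frame: the origin (TCP) lies at the very end of the fingers, on their centre line; the grasp point (between the pads) lies 19 mm behind it; y points along the fingers, x is the direction in which the jaws open and shut, and the axes are right-handed (so a half turn about y gives the same grasp; the last joint's range is limited). The gripper opens to 88 mm and grips with 3 to 60 N. Pads are 20 mm wide; open, the fingers measure 115 mm over their backs; the gripper's body (75 mm by 178 mm) begins 61 mm behind the grasp point.
Start: joints at [1.317, 0.423, 1.63, -0, 1.089, -0.019], TCP at [145.374, 607.841, 222.675] pointing down, gripper open.
Joint ranges: [-3, 3], [-0.9, 2.11], [0.09, 2.58], [-1.31, 4.45], [0.11, 2.69], [-2.54, 2.54]. Speed limits (rad/s): [2.39, 2.39, 3.01, 3.14, 3.14, 3.14].

INTERFACE

Orientations are given as a rotation vector (axis times angle).
In Python, from workcell import ctrl gives the robot as it stands. The module is installed in compiled form; this text tells all that it offers.
- The arm moves only by the tool carry_out, never from a script. Its arguments are lists of equal length, an entry for each row: "delta_pos": the shift along the tool's x, y, z in cm, a list of three; "rotation": the turn, a rotation vector about the tool's x, y, z in rad, a list of three. In form: {"delta_pos": [[dx, dy, dz], ...], "rotation": [[wx, wy, wz], ...]}. A call has 1 to 12 rows; each row is the pose to reach, as a shift and turn from the pose commanded when the call began, along the tool's axes at that moment; what a row does not reach only later rows make up. A row lasts 1/12 s, in which the tool goes at most 41.7 mm and 7.16 degrees, less where a joint would pass 70% of its speed; a pose out of reach is approached as far as the arm can. A call with a gripper value outside its range is refused whole. "hand" is the closure in counts, from 0 (fully open) to 255 (shut), set as the call begins (left out, the last holds). The fingers move at their own pace and stop on an object; the grip force is fixed at half the most. Time passes only in rows, so rows that repeat a pose let the fingers close. It gives the time, the measured TCP pose, the force and the opening at its end, in the units of the state.
- ctrl.get_obs(): the state, without advancing time (a new reading comes with each control period).
- ctrl.get_image(name): name is "scene" or "top" or "wrist"; returns the picture (384x512x3 uint8, red, green, blue); there is no depth.
- ctrl.camera_info(name): a dict with "fov_y" (degrees; the focal length in pixels is half the picture's height over the tangent of half this angle, whatever the lens; pixels are square), "cx", "cy" (the principal point, pixels), "k1" (the pictures are not rectified: a ray, as slopes to the right and down, at radius r is drawn at 1 + k1 r^2 times it, then the intrinsics apply), "R" (3x3) and "t" (3): a world point X has camera coordinates R X + t; the wrist camera has in their place "T_tool_cam" (4x4, takes a point from camera to tool coordinates, whose origin is the TCP and whose axes are the tool frame's). Camera axes: x right, y down, z forward; pixel columns grow to the right and rows downward; lengths in mm; the calibration is good to about 2 mm. A picture is of the moment at which its call begins: read the wrist's pose just before it. camera_info takes no time and is no camera call.
- ctrl.close_job(): hands the job in, once; it reports no verdict.
The state is a dict: "t": time; "qpos": joint angles; "qvel": joint speeds; "joint_torque": joint torques, N m; "ee_pos": TCP position; "orientation": TCP orientation; "ft_force": force on the tool from outside, world axes, zero at the start; "moment": the same for the moment, N m; "width": finger opening in mm.
Only numpy, scipy, OpenCV 4.12 (cv2) and the standard library are available. Lean on these libraries where they do the work, as an engineer would, in place of code of your own. Each camera call takes 0.05 s, during which the arm holds its last target.

## Working session

There is one attempt and no reset: what is moved stays moved. The work goes in short steps, Python scripts to look and compute and a tool call to move; the robot and the scene stay as the last step left them, time stands still between calls to the robot, and variables do not carry over. Pictures are saved under pics/ and viewed, and the job is handed in when it is done.

Besides the shell and the picture viewer there is one more tool, called in YAML: its name, and indented under it one key for each argument. carry_out: Moves the arm, as the interface text tells. Its arguments: {"type":"object","properties":{"delta_pos":{"type":"array","items":{"type":"array","items":{"type":"number"}}},"rotation":{"type":"array","items":{"type":"array","items":{"type":"number"}}},"hand":{"type":"number"}},"required":["delta_pos","rotation"]}

```bash
mkdir -p pics && ls
python3 - <<'E'
from workcell import ctrl
import cv2
o=ctrl.get_obs();print(o)
for n in ("scene","top","wrist"):
    print(n,ctrl.camera_info(n))
    im=ctrl.get_image(n);cv2.imwrite(f"pics/a_{n}.png",im[:,:,::-1])
E
```

```text
pics
{'t': 0.0, 'qpos': array([ 1.31703124e+00,  4.23832389e-01,  1.63066523e+00, -8.47601662e-07,
        1.08857038e+00, -1.90074295e-02]), 'qvel': array([-0.00100845,  0.00029647,  0.00111067, -0.00059057,  0.000865  ,
        0.0008925 ]), 'joint_torque': array([ 1.47571547e-03, -5.44628549e+01, -2.73667377e+01,  6.44604466e-02,
        2.28203565e-02, -1.32672949e-04]), 'ee_pos': array([145.22502063, 607.343873  , 221.91669206]), 'orientation': array([-1.31206005, -1.03369291,  1.03565546]), 'ft_force': array([-0.10253448, -0.18650904, -0.1462163 ]), 'moment': array([ 0.03931485,  0.0327978 , -0.00825905]), 'width': 87.88517829631004}
scene {'fov_y': 52.661497053413036, 'cx': 253.64598741016414, 'cy': 197.56183881502054, 'k1': -0.027323843110731612, 'R': array([[-0.58465441, -0.81112399, -0.01603387],
       [-0.48235072,  0.3634314 , -0.79702911],
       [ 0.65231664, -0.45825264, -0.60372801]]), 't': array([313.3546853 , 341.43855069, 675.8258544 ])}
top {'fov_y': 54.47633594564862, 'cx': 253.23889994816466, 'cy': 194.8234924971351, 'k1': -0.09654076370955213, 'R': array([[ 0.02954914, -0.99951258,  0.01007211],
       [-0.98743495, -0.03075406, -0.15500456],
       [ 0.15523877, -0.0053653 , -0.98786241]]), 't': array([ -29.51901458,  577.21446881, 1093.48397557])}
wrist {'fov_y': 69.13919280558908, 'cx': 258.10197626760225, 'cy': 195.0065609943974, 'k1': -0.0063066658194450755, 'T_tool_cam': array([[ 9.99999774e-01, -5.64686561e-04,  3.65267997e-04,
         1.08931402e+00],
       [-4.90577919e-04, -2.40971786e-01,  9.70531997e-01,
        -1.61605232e+02],
       [-4.60027095e-04, -9.70531957e-01, -2.40972008e-01,
         6.45294085e+01],
       [ 0.00000000e+00,  0.00000000e+00,  0.00000000e+00,
         1.00000000e+00]])}
```

View pics/a_scene.png

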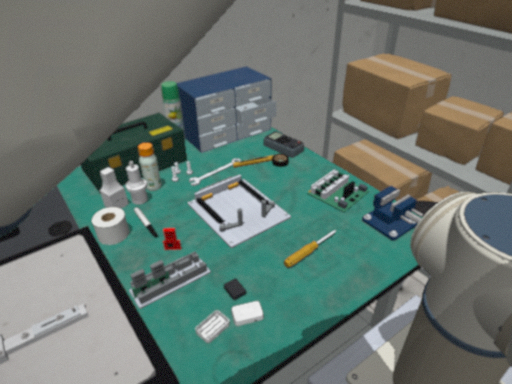

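View pics/a_top.png

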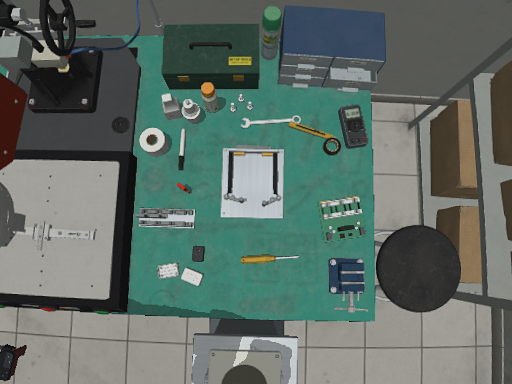

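View pics/a_wrist.png

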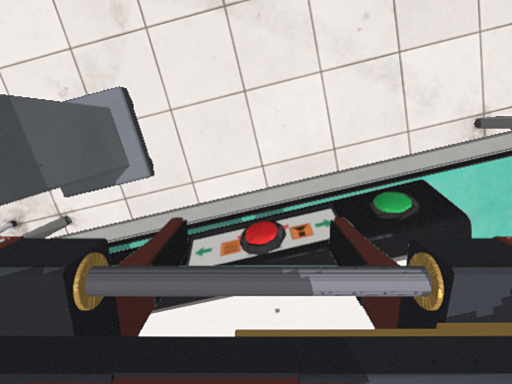

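```bash
cat > h.py <<'E'
from workcell import ctrl
import numpy as np, cv2
from scipy.spatial.transform import Rotation as Ro
def cam(n,obs=None):
    i=ctrl.camera_info(n); f=192/np.tan(np.radians(i['fov_y']/2))
    if n=='wrist':
        T=np.eye(4);T[:3,:3]=Ro.from_rotvec(obs['orientation']).as_matrix();T[:3,3]=obs['ee_pos']
        W=np.linalg.inv(T@i['T_tool_cam']);R,t=W[:3,:3],W[:3,3]
    else: R,t=np.array(i['R']),np.array(i['t'])
    return dict(f=f,cx=i['cx'],cy=i['cy'],k=i['k1'],R=R,t=t,C=-R.T@t)
def proj(c,X):
    p=np.atleast_2d(X)@c['R'].T+c['t'];s=p[:,:2]/p[:,2:];r2=(s**2).sum(1,keepdims=True)
    return s*(1+c['k']*r2)*c['f']+[c['cx'],c['cy']]
def ray(c,uv):
    d=(np.atleast_2d(np.array(uv,float))-[c['cx'],c['cy']])/c['f'];s=d.copy()
    for _ in range(20): s=d/(1+c['k']*(s**2).sum(1,keepdims=True))
    v=np.c_[s,np.ones(len(s))]@c['R'];return v/np.linalg.norm(v,axis=1,keepdims=True)
def onz(c,uv,z):
    v=ray(c,uv);return c['C']+v*((z-c['C'][2])/v[:,2])[:,None]
def tri(c1,u1,c2,u2):
    v1,v2=ray(c1,u1)[0],ray(c2,u2)[0]
    A=np.c_[v1,-v2];s=np.linalg.lstsq(A,c2['C']-c1['C'],rcond=None)[0]
    a,b=c1['C']+s[0]*v1,c2['C']+s[1]*v2
    return (a+b)/2,np.linalg.norm(a-b)
def snap(n,f):
    o=ctrl.get_obs();im=ctrl.get_image(n)[:,:,::-1].copy();cv2.imwrite(f'pics/{f}.png',im);return im,cam(n,o)
def crop(im,x0,y0,x1,y1,s,f):
    cv2.imwrite(f'pics/{f}.png',cv2.resize(im[y0:y1,x0:x1],None,fx=s,fy=s,interpolation=cv2.INTER_CUBIC))
E
python3 - <<'E'
from h import *
im=cv2.imread('pics/a_top.png')
crop(im,130,130,380,280,3.1,'b_top')
im=cv2.imread('pics/a_scene.png')
crop(im,120,140,380,320,3,'b_scene')
E
```

```text
(no output)
```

View pics/b_top.png

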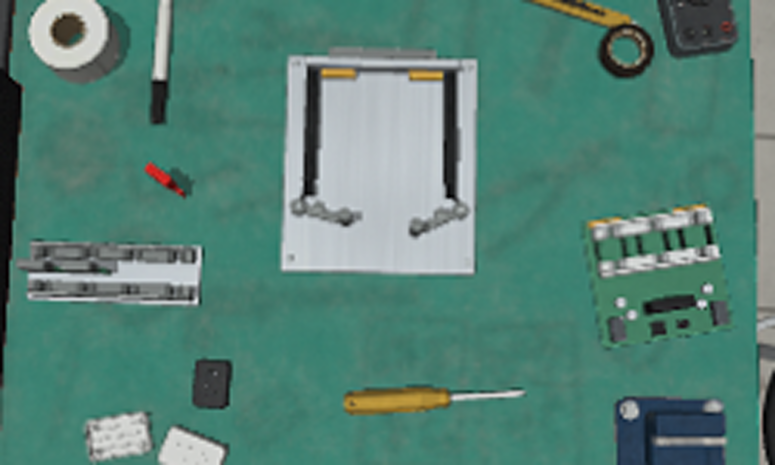

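View pics/b_scene.png

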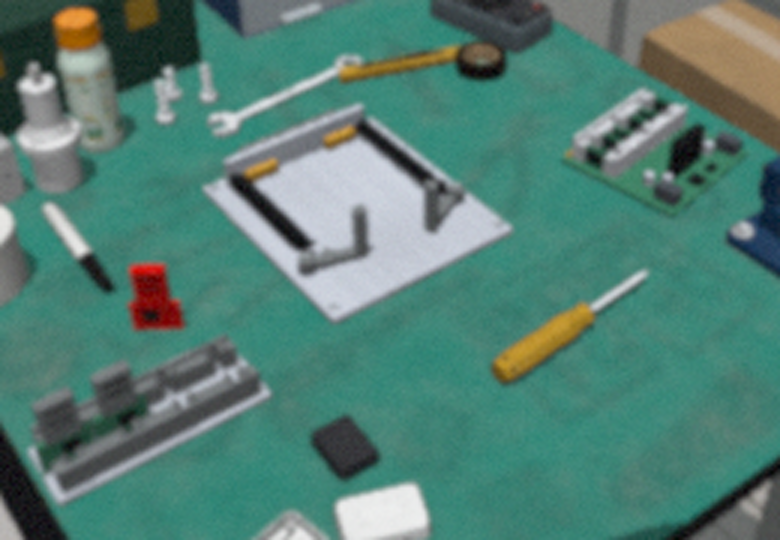

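```bash
cat >> h.py <<'E'
def Rd(a):
    c,s=np.cos(a),np.sin(a);return np.array([[c,0,-s],[s,0,c],[0,-1,0]],float)
def go(p,a=None,o=None):
    """print delta in tool axes (cm) and rotvec to world TCP target p(mm), jaw yaw a"""
    o=o or ctrl.get_obs();R=Ro.from_rotvec(o['orientation']).as_matrix()
    d=R.T@(np.array(p,float)-o['ee_pos'])/10
    w=np.zeros(3) if a is None else Ro.from_matrix(R.T@Rd(a)).as_rotvec()
    print('d',np.round(d,2),'w',np.round(w,3),'rows',int(np.ceil(max(np.linalg.norm(d)/4.17,np.degrees(np.linalg.norm(w))/7.16))))
def st():
    o=ctrl.get_obs();R=Ro.from_rotvec(o['orientation']).as_matrix()
    print('t',round(o['t'],2),'p',np.round(o['ee_pos'],1),'yaw',round(np.arctan2(R[1,0],R[0,0]),4),'tilt',np.round(R[:2,1],4),'F',np.round(o['ft_force'],1),'w',round(o['width'],1),'q',np.round(o['qpos'],2))
    return o
E
python3 - <<'E'
from h import *
st();print(Ro.from_rotvec(ctrl.get_obs()['orientation']).as_matrix().round(3))
c=cam('top')
def P(u,v): return (130+u/3.1,130+v/3.1)
for n,uv,z in [('plateFL',(282,270),8),('plateFR',(475,272),8),('plateBL',(288,57),8),('plateBR',(478,60),8),('postL',(347,217),61),('postR',(416,229),61),('standFL',(27,303),6),('standFR',(200,304),6),('standBR',(200,245),6),('boardF',(605,347),5),('boardFR',(730,325),5),('boardBL',(588,222),5),('boardBR',(714,207),5),('bar',(670,303),45),('sdL',(345,400),10),('sdR',(522,393),10),('red',(150,165),60),('red2',(185,192),0)]:
    print(n,onz(c,P(*uv),z)[0].round(0))
E
```

```text
t 0.15 p [145.3 607.4 222.1] yaw 1.336 tilt [-0.0003 -0.0011] F [ 0.6  0.4 -1.4] w 87.6 q [ 1.32  0.42  1.63 -0.    1.09 -0.02]
[[ 0.233 -0.    -0.973]
 [ 0.973 -0.001  0.233]
 [-0.001 -1.     0.   ]]
plateFL [510.  87.   8.]
plateFR [ 514. -108.    8.]
plateBL [732.  90.   8.]
plateBR [ 735. -108.    8.]
postL [559.  22.  61.]
postR [549. -46.  61.]
standFL [468. 344.   6.]
standFR [473. 168.   6.]
standBR [533. 171.   6.]
boardF [ 442. -241.    5.]
boardFR [ 468. -369.    5.]
boardBL [ 569. -223.    5.]
boardBR [ 588. -354.    5.]
bar [ 485. -297.   45.]
sdL [383.  19.  10.]
sdR [ 394. -157.   10.]
red [604. 216.  60.]
red2 [588. 190.   0.]
```

Run:
```python
from h import *
go([650,-10,220],np.pi/2)
```

```text
d [-48.31   0.26 -63.45] w [-0.    -0.235 -0.001] rows 20
```

carry_out:
  delta_pos:
    - [-48.3, 0.3, -63.4]
    - [-48.3, 0.3, -63.4]
    - [-48.3, 0.3, -63.4]
    - [-48.3, 0.3, -63.4]
    - [-48.3, 0.3, -63.4]
    - [-48.3, 0.3, -63.4]
    - [-48.3, 0.3, -63.4]
    - [-48.3, 0.3, -63.4]
    - [-48.3, 0.3, -63.4]
    - [-48.3, 0.3, -63.4]
    - [-48.3, 0.3, -63.4]
    - [-48.3, 0.3, -63.4]
  rotation:
    - [0, -0.235, 0]
    - [0, -0.235, 0]
    - [0, -0.235, 0]
    - [0, -0.235, 0]
    - [0, -0.235, 0]
    - [0, -0.235, 0]
    - [0, -0.235, 0]
    - [0, -0.235, 0]
    - [0, -0.235, 0]
    - [0, -0.235, 0]
    - [0, -0.235, 0]
    - [0, -0.235, 0]

```text
t: 1.15
ee_pos: [462.5, 218.7, 220.8]
orientation: [-1.209, -1.209, 1.209]
ft_force: [0.9, 0.8, -0.1]
width: 88.0
```

Run:
```python
from h import *
st()
go([650,-10,220],np.pi/2)
```

```text
t 1.15 p [462.5 218.7 220.8] yaw 1.571 tilt [0.     0.0001] F [ 0.9  0.8 -0.1] w 88.0 q [ 0.42  0.26  1.88  0.    1.   -1.15]
d [-22.88   0.08 -18.74] w [0. 0. 0.] rows 8
```

Run:
```python
from h import *
im,c=snap('wrist','c_wrist0')
```

```text
(no output)
```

View pics/c_wrist0.png

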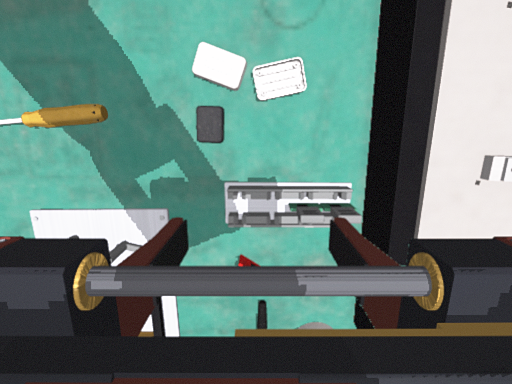

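carry_out:
  delta_pos:
    - [-22.9, 0, -18.7]
    - [-22.9, 0, -18.7]
    - [-22.9, 0, -18.7]
    - [-22.9, 0, -18.7]
    - [-22.9, 0, -18.7]
    - [-22.9, 0, -18.7]
    - [-22.9, 0, -18.7]
    - [-22.9, 0, -18.7]
    - [-22.9, 0, -18.7]
    - [-22.9, 0, -18.7]
  rotation:
    - [0, 0, 0]
    - [0, 0, 0]
    - [0, 0, 0]
    - [0, 0, 0]
    - [0, 0, 0]
    - [0, 0, 0]
    - [0, 0, 0]
    - [0, 0, 0]
    - [0, 0, 0]
    - [0, 0, 0]

```text
t: 2.03
ee_pos: [648.0, -8.2, 220.1]
orientation: [-1.208, -1.208, 1.209]
ft_force: [-0.3, 0.7, 0.7]
width: 87.8
```

Run:
```python
from h import *
st()
im,c=snap('wrist','c_wrist1')
im,c=snap('wrist','c_wrist1b')
crop(im,0,0,512,384,1.56,'c_wrist1c')
```

```text
t 2.03 p [648.   -8.2 220.1] yaw 1.5701 tilt [-0.0017  0.0004] F [-0.3  0.7  0.7] w 87.8 q [-0.03  0.46  1.58  0.    1.11 -1.6 ]
```

View pics/c_wrist1c.png

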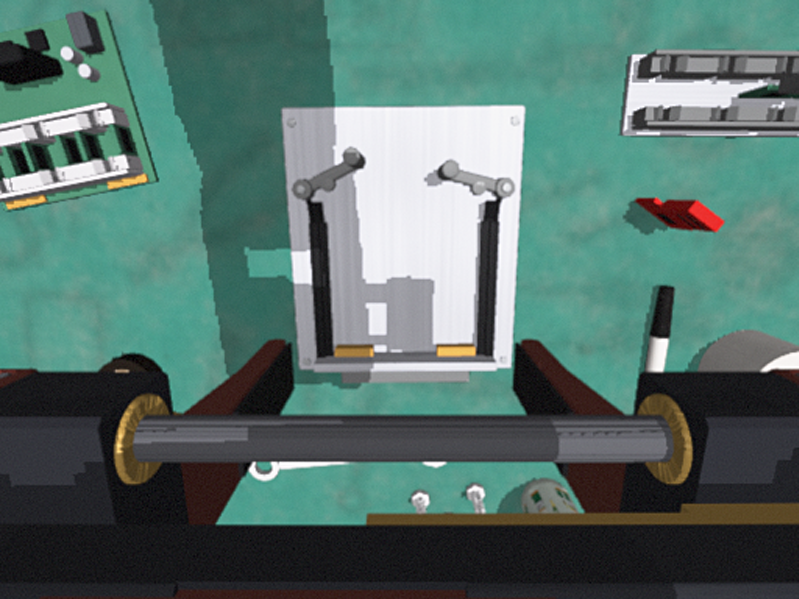

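Run:
```python
from h import *
im=cv2.imread('pics/c_wrist1b.png');c=cam('wrist',ctrl.get_obs())
crop(im,170,55,350,245,4.2,'c_crop')
k=1.5605
for n,uv,z in [('FR',(283,108),8),('FL',(523,106),8),('BR',(300,369),8),('BL',(512,369),8),('hR',(303,188),18),('hL',(506,187),18),('pR',(353,157),61),('pL',(449,168),61)]:
    print(n,onz(c,np.array(uv)/k,z)[0].round(1))
```

```text
FR [ 514.6 -101.8    8. ]
FL [512.9  89.8   8. ]
BR [ 737.4 -100.6    8. ]
BL [737.4  94.6   8. ]
hR [576.6 -86.9  18. ]
hL [575.7  77.4  18. ]
pR [556.3 -41.2  61. ]
pL [563.7  26.5  61. ]
```

View pics/c_crop.png

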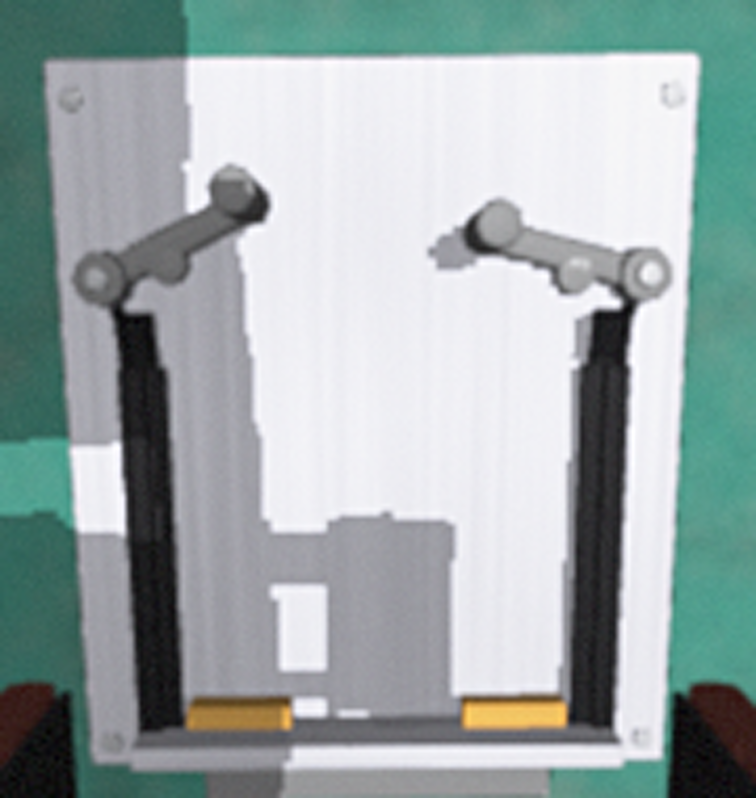

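Run:
```python
from h import *
c=cam('wrist',ctrl.get_obs())
A=lambda uv,z:onz(c,np.array([170,55])+np.array(uv)/4.2,z)[0]
S=[A(u,9) for u in [(71,98),(672,93),(114,739),(641,737)]]
for s in S: print(s.round(1))
h=[A((99,277),20),A((647,271),20)];print('hinges',h[0].round(1),h[1].round(1))
E0=[A(u,8) for u in [(45,61),(700,54),(97,765),(662,760)]]
for s in E0: print('e',s.round(1))
yaw=[np.arctan2(*(S[2]-S[0])[[1,0]]),np.arctan2(*(S[3]-S[1])[[1,0]]),np.arctan2(-(S[1]-S[0])[0],(S[1]-S[0])[1]),np.arctan2(-(h[1]-h[0])[0],(h[1]-h[0])[1])];print(np.round(yaw,4))
print('mid screws',np.mean(S,0),'mid hinges',np.mean(h,0))
print('posts',A((233,186),61),A((498,221),61))
```

```text
[525.4 -95.3   9. ]
[523.8  83.8   9. ]
[728.6 -92.9   9. ]
[727.8  85.9   9. ]
hinges [577.2 -87.3  20. ] [575.4  76.7  20. ]
e [ 515.  -102.7    8. ]
e [512.9  91.7   8. ]
e [738.5 -99.5   8. ]
e [736.6  93.9   8. ]
[0.0118 0.0107 0.0087 0.0114]
mid screws [626.42138616  -4.62035598   9.        ] mid hinges [576.28706716  -5.2858143   20.        ]
posts [554.9706574  -41.92055382  61.        ] [563.64987366  27.42304113  61.        ]
```

Run:
```python
from h import *
im0=cv2.imread('pics/c_wrist1b.png')
st()
im,c=snap('wrist','c_wrist2');st()
g=lambda i:cv2.cvtColor(i[55:250,170:350],cv2.COLOR_BGR2GRAY).astype(np.float32)
print(cv2.phaseCorrelate(g(im0),g(im)))
crop(im,170,55,350,245,4.2,'c_crop2')
```

```text
t 2.13 p [647.7  -7.1 220.5] yaw 1.5721 tilt [-0.0012  0.0003] F [ 0.9 -0.6  0.4] w 87.3 q [-0.03  0.46  1.58  0.    1.11 -1.6 ]
t 2.18 p [647.7  -7.  220.7] yaw 1.5725 tilt [-0.0009  0.0002] F [-0.1 -0.3  0.7] w 87.5 q [-0.03  0.46  1.58  0.    1.11 -1.6 ]
((-0.2055847171789793, -0.00589034178378256), 0.9475340957641601)
```

View pics/c_crop2.png

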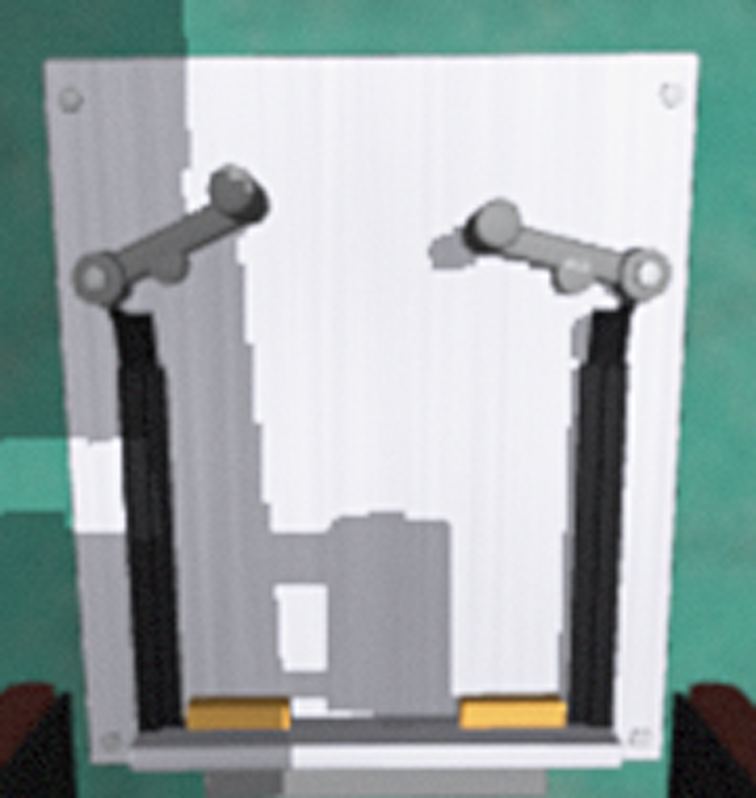

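Run:
```python
from h import *
im=cv2.imread('pics/a_top.png');c=cam('top')
crop(im,210,135,295,230,7.5,'d_top')
# plate mask: bright, low saturation
hsv=cv2.cvtColor(im,cv2.COLOR_BGR2HSV)
m=((hsv[...,1]<40)&(hsv[...,2]>150)).astype(np.uint8);m[:, :215]=0;m[:,292:]=0;m[:140]=0;m[225:]=0
n,l,s,ce=cv2.connectedComponentsWithStats(m);i=1+s[1:,4].argmax();m=(l==i).astype(np.uint8)
cn=max(cv2.findContours(m,0,1)[0],key=cv2.contourArea);r=cv2.minAreaRect(cn);b=cv2.boxPoints(r);print(b)
print(onz(c,b,8).round(1), onz(c,b,8).mean(0))
```

```text
[[220.54327 216.35638]
 [222.35782 147.40414]
 [283.78894 149.02075]
 [281.9744  217.97299]]
[[ 512.4   87.9    8. ]
 [ 735.2   91.8    8. ]
 [ 736.2 -106.3    8. ]
 [ 513.2 -104.2    8. ]] [624.25395334  -7.67633254   8.        ]
```

View pics/d_top.png

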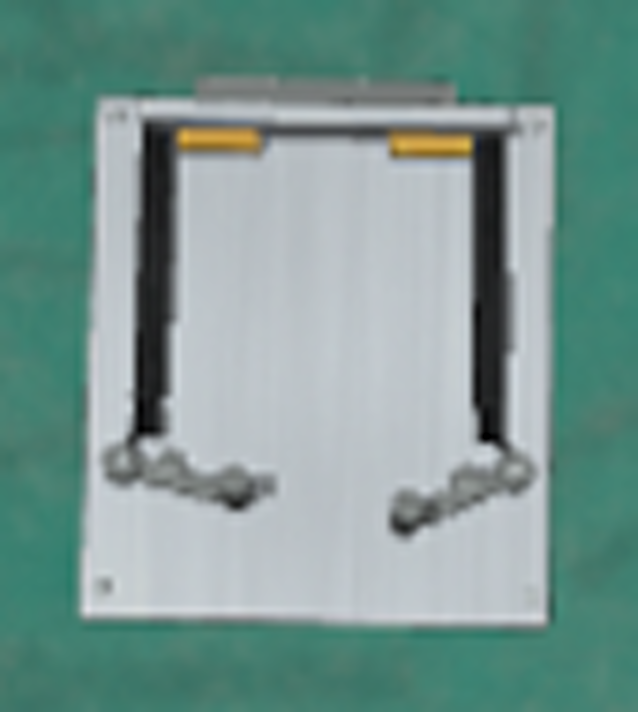

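Run:
```python
from h import *
go([554.5,-43.5,120],0.46)
```

```text
d [-3.64 10.08  9.32] w [-1.000e-03  1.113e+00 -0.000e+00] rows 9
```

carry_out:
  delta_pos:
    - [-3.6, 10.1, 9.3]
    - [-3.6, 10.1, 9.3]
    - [-3.6, 10.1, 9.3]
    - [-3.6, 10.1, 9.3]
    - [-3.6, 10.1, 9.3]
    - [-3.6, 10.1, 9.3]
    - [-3.6, 10.1, 9.3]
    - [-3.6, 10.1, 9.3]
    - [-3.6, 10.1, 9.3]
    - [-3.6, 10.1, 9.3]
    - [-3.6, 10.1, 9.3]
    - [-3.6, 10.1, 9.3]
  rotation:
    - [0, 1.113, 0]
    - [0, 1.113, 0]
    - [0, 1.113, 0]
    - [0, 1.113, 0]
    - [0, 1.113, 0]
    - [0, 1.113, 0]
    - [0, 1.113, 0]
    - [0, 1.113, 0]
    - [0, 1.113, 0]
    - [0, 1.113, 0]
    - [0, 1.113, 0]
    - [0, 1.113, 0]
  hand: 139

```text
t: 3.18
ee_pos: [555.6, -43.7, 120.0]
orientation: [-1.54, -0.363, 0.362]
ft_force: [-0.4, -0.6, 0.0]
width: 40.1
```

Run:
```python
from h import *
st();im,c=snap('wrist','e1')
crop(im,0,0,512,384,1.5,'e1c')
go([554.5,-43.5,26],0.46)
```

```text
t 3.18 p [555.6 -43.7 120. ] yaw 0.4624 tilt [ 0.0002 -0.    ] F [-0.4 -0.6  0. ] w 40.1 q [-0.1   0.47  1.85 -0.    0.83 -0.56]
d [-0.09  9.4   0.08] w [0.    0.001 0.   ] rows 3
```

View pics/e1c.png

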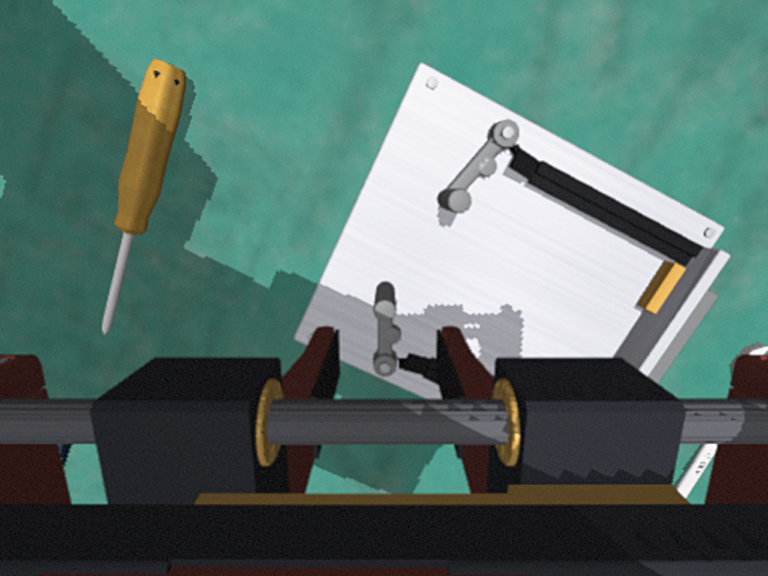

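Run:
```python
from h import *
o=ctrl.get_obs();c=cam('wrist',o)
im=cv2.imread('pics/e1.png');crop(im,220,170,300,260,8,'e1d')
print(onz(c,[(384/1.5,289/1.5),(385/1.5,366/1.5),(452/1.5,202/1.5),(505/1.5,132/1.5)],61).round(1))
print(onz(c,[(384/1.5,289/1.5),(385/1.5,366/1.5),(452/1.5,202/1.5),(505/1.5,132/1.5)],20).round(1))
```

```text
[[549.6 -32.4  61. ]
 [570.  -72.5  61. ]
 [560.6  24.6  61. ]
 [567.9  66.3  61. ]]
[[553.7 -41.3  20. ]
 [577.9 -88.8  20. ]
 [566.7  26.3  20. ]
 [575.4  75.8  20. ]]
```

View pics/e1d.png

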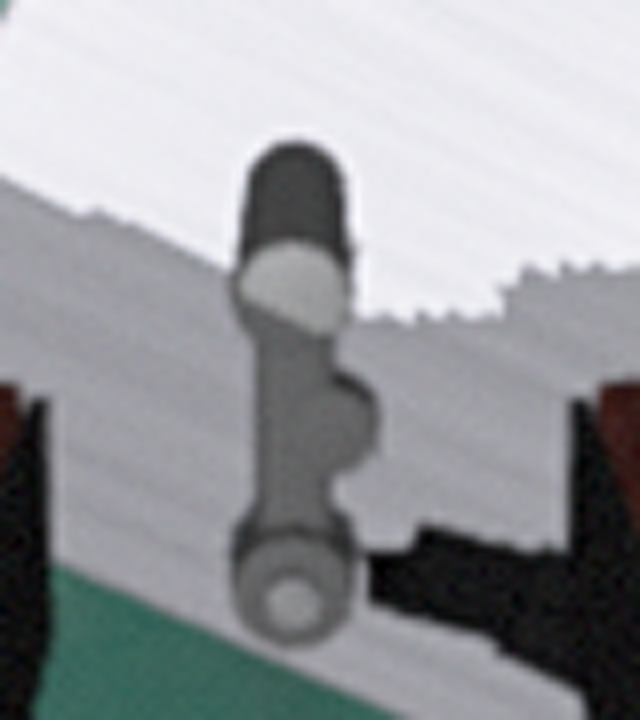

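Run:
```python
from h import *
o=ctrl.get_obs();c=cam('wrist',o)
print(onz(c,[(256.6,206)],61).round(1))
print(onz(c,[(256.8,245)],20).round(1))
```

```text
[[555.  -42.3  61. ]]
[[578.6 -89.8  20. ]]
```

carry_out:
  delta_pos:
    - [0, 4, 0.1]
    - [0, 7, 0.1]
    - [0, 9.4, 0.1]
    - [0, 9.4, 0.1]
    - [0, 9.4, 0.1]
  rotation:
    - [0, 0, 0]
    - [0, 0, 0]
    - [0, 0, 0]
    - [0, 0, 0]
    - [0, 0, 0]

```text
t: 3.65
ee_pos: [554.4, -43.3, 25.0]
orientation: [-1.54, -0.358, 0.362]
ft_force: [0.6, -0.6, -0.4]
width: 39.7
```

carry_out:
  delta_pos:
    - [0, 0, 0]
    - [0, 0, 0]
    - [0, 0, 0]
    - [0, 0, 0]
  rotation:
    - [0, 0, 0]
    - [0, 0, 0]
    - [0, 0, 0]
    - [0, 0, 0]
  hand: 255

```text
t: 3.98
ee_pos: [556.2, -43.6, 27.2]
orientation: [-1.542, -0.361, 0.358]
ft_force: [-1.7, -0.8, 2.1]
width: 16.7
```

Run:
```python
from h import *
st();im,c=snap('wrist','e2')
crop(im,0,0,512,384,1.5,'e2c')
```

```text
t 3.98 p [556.2 -43.6  27.2] yaw 0.4582 tilt [ 0.0023 -0.0003] F [-1.7 -0.8  2.1] w 16.7 q [-0.1   0.62  1.88 -0.    0.64 -0.56]
```

View pics/e2c.png

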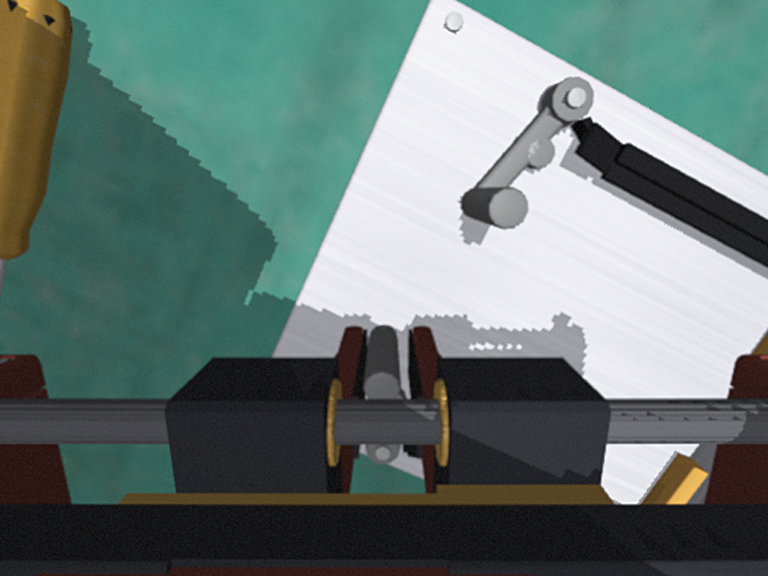

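carry_out:
  delta_pos:
    - [0, 0, 0]
    - [-0.5, 0, -0.03]
    - [-0.99, 0, -0.1]
    - [-1.48, 0, -0.22]
    - [-1.95, 0, -0.39]
    - [-2.4, 0, -0.61]
    - [-2.82, 0, -0.87]
    - [-3.22, 0, -1.18]
    - [-3.59, 0, -1.52]
    - [-3.92, 0, -1.89]
    - [-4.21, 0, -2.3]
    - [-4.46, 0, -2.73]
  rotation:
    - [0, 0, 0]
    - [0, -0.1, 0]
    - [0, -0.2, 0]
    - [0, -0.3, 0]
    - [0, -0.4, 0]
    - [0, -0.5, 0]
    - [0, -0.6, 0]
    - [0, -0.7, 0]
    - [0, -0.8, 0]
    - [0, -0.9, 0]
    - [0, -1.0, 0]
    - [0, -1.1, 0]

```text
t: 5.03
ee_pos: [526.1, -87.2, 26.7]
orientation: [-1.211, -1.202, 1.204]
ft_force: [-5.7, 3.0, 13.4]
width: 12.6
```

carry_out:
  delta_pos:
    - [0, 0, 0]
    - [0, 0, 0]
  rotation:
    - [0, 0, 0]
    - [0, 0, 0]

```text
t: 5.2
ee_pos: [526.1, -87.7, 26.7]
orientation: [-1.213, -1.199, 1.201]
ft_force: [-6.6, 0.1, 13.7]
width: 12.7
```

Run:
```python
from h import *
st();im,c=snap('wrist','e3')
crop(im,0,0,512,384,1.5,'e3c')
```

```text
t 5.2 p [526.1 -87.7  26.7] yaw 1.5587 tilt [-0.002   0.0002] F [-6.6  0.1 13.7] w 12.7 q [-0.19  0.6   1.93 -0.    0.62 -1.75]
```

View pics/e3c.png

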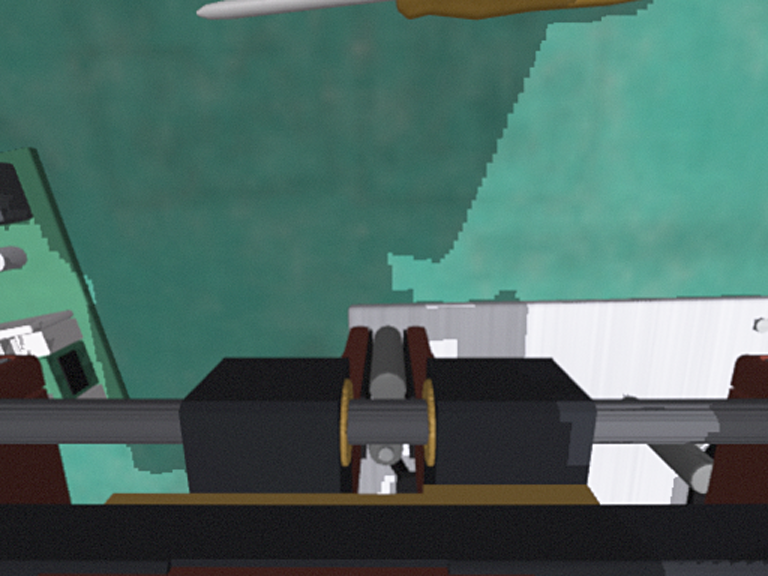

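carry_out:
  delta_pos:
    - [0, 0, 0]
    - [0, 0, 0]
    - [0, -3, 0]
    - [0, -6, 0]
    - [0, -9.5, 0]
    - [0, -9.5, 0]
  rotation:
    - [0, 0, 0]
    - [0, 0, 0]
    - [0, 0, 0]
    - [0, 0, 0]
    - [0, 0, 0]
    - [0, 0, 0]
  hand: 139

```text
t: 5.75
ee_pos: [531.3, -88.3, 126.4]
orientation: [-1.223, -1.206, 1.197]
ft_force: [1.2, -2.0, 0.1]
width: 39.8
```

Run:
```python
from h import *
st()
go([562.5,26.5,120],-0.27)
```

```text
t 5.75 p [531.3 -88.3 126.4] yaw 1.5581 tilt [ 0.0093 -0.0017] F [ 1.2 -2.   0.1] w 39.8 q [-0.19  0.43  1.89  0.    0.81 -1.74]
d [11.52  0.65 -2.97] w [0.008 1.828 0.007] rows 15
```

carry_out:
  delta_pos:
    - [11.5, 0.6, -3]
    - [11.5, 0.6, -3]
    - [11.5, 0.6, -3]
    - [11.5, 0.6, -3]
    - [11.5, 0.6, -3]
    - [11.5, 0.6, -3]
    - [11.5, 0.6, -3]
    - [11.5, 0.6, -3]
    - [11.5, 0.6, -3]
    - [11.5, 0.6, -3]
    - [11.5, 0.6, -3]
    - [11.5, 0.6, -3]
  rotation:
    - [0, 1.828, 0]
    - [0, 1.828, 0]
    - [0, 1.828, 0]
    - [0, 1.828, 0]
    - [0, 1.828, 0]
    - [0, 1.828, 0]
    - [0, 1.828, 0]
    - [0, 1.828, 0]
    - [0, 1.828, 0]
    - [0, 1.828, 0]
    - [0, 1.828, 0]
    - [0, 1.828, 0]

```text
t: 6.75
ee_pos: [558.9, 27.0, 114.5]
orientation: [-1.57, -0.065, 0.065]
ft_force: [-0.9, 0.0, 0.9]
width: 39.4
```

Run:
```python
from h import *
st()
go([562.5,26.5,120],-0.27)
```

```text
t 6.75 p [558.9  27.  114.5] yaw 0.0832 tilt [0.0001 0.0001] F [-0.9  0.   0.9] w 39.4 q [ 0.03  0.48  1.85  0.    0.82 -0.06]
d [ 0.35 -0.55 -0.08] w [-0.     0.353  0.   ] rows 3
```

carry_out:
  delta_pos:
    - [0.3, -0.5, -0.1]
    - [0.3, -0.5, -0.1]
    - [0.3, -0.5, -0.1]
    - [0.3, -0.5, -0.1]
    - [0.3, -0.5, -0.1]
  rotation:
    - [0, 0.353, 0]
    - [0, 0.353, 0]
    - [0, 0.353, 0]
    - [0, 0.353, 0]
    - [0, 0.353, 0]

```text
t: 7.17
ee_pos: [561.9, 26.3, 119.5]
orientation: [-1.561, 0.204, -0.204]
ft_force: [-0.5, 0.7, -0.3]
width: 39.9
```

Run:
```python
from h import *
o=st();im,c=snap('wrist','f1');st()
crop(im,180,150,320,270,5.5,'f1c')
```

```text
t 7.17 p [561.9  26.3 119.5] yaw -0.2604 tilt [-0.0001  0.    ] F [-0.5  0.7 -0.3] w 39.9 q [0.03 0.47 1.84 0.   0.83 0.29]
t 7.22 p [561.9  26.2 119.6] yaw -0.2603 tilt [-0.0002 -0.    ] F [-0.3  0.5  0.9] w 40.2 q [0.03 0.47 1.84 0.   0.83 0.29]
```

View pics/f1c.png

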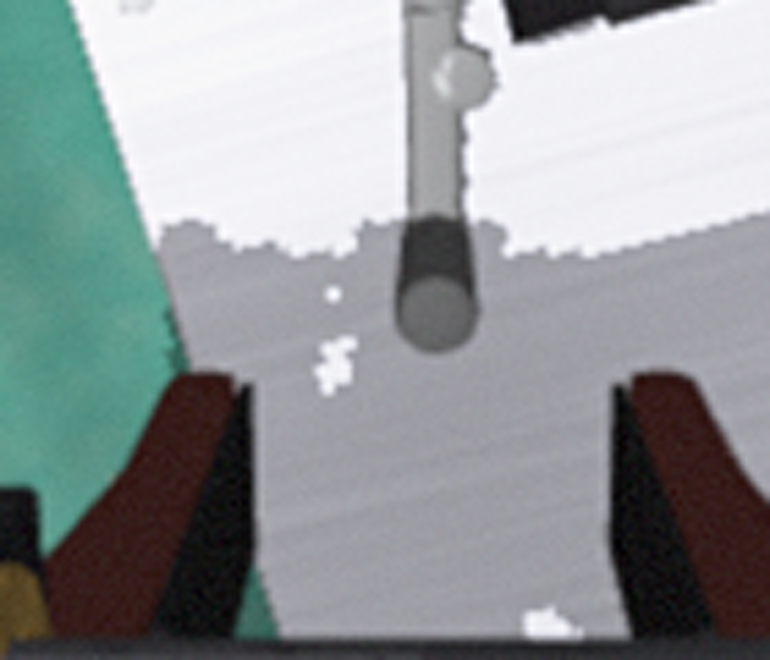

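Run:
```python
from h import *
o=ctrl.get_obs();c=cam('wrist',o)
p=onz(c,[(180+437/5.5,150+315/5.5)],61)[0];print(p)
go([p[0],p[1],26],-0.26)
```

```text
[564.07951576  27.24099462  61.        ]
d [0.19 9.36 0.15] w [ 0. -0. -0.] rows 3
```

carry_out:
  delta_pos:
    - [0.2, 4, 0.1]
    - [0.2, 7, 0.1]
    - [0.2, 9.4, 0.1]
    - [0.2, 9.4, 0.1]
    - [0.2, 9.4, 0.1]
  rotation:
    - [0, 0, 0]
    - [0, 0, 0]
    - [0, 0, 0]
    - [0, 0, 0]
    - [0, 0, 0]

```text
t: 7.63
ee_pos: [563.1, 26.7, 24.9]
orientation: [-1.561, 0.208, -0.203]
ft_force: [0.1, 0.7, 0.3]
width: 40.3
```

carry_out:
  delta_pos:
    - [0, 0, 0]
    - [0, 0, 0]
    - [0, 0, 0]
    - [0, 0, 0]
    - [0, 0, 0]
  rotation:
    - [0, 0, 0]
    - [0, 0, 0]
    - [0, 0, 0]
    - [0, 0, 0]
    - [0, 0, 0]
  hand: 255

```text
t: 8.05
ee_pos: [564.3, 26.7, 26.8]
orientation: [-1.561, 0.206, -0.207]
ft_force: [-3.2, -0.7, 6.1]
width: 12.4
```

Run:
```python
from h import *
o=st()
```

```text
t 8.05 p [564.3  26.7  26.8] yaw -0.2635 tilt [0.0008 0.0001] F [-3.2 -0.7  6.1] w 12.4 q [0.03 0.63 1.86 0.   0.65 0.29]
```

carry_out:
  delta_pos:
    - [-0.6, 0, 0.04]
    - [-1.19, 0, 0.14]
    - [-1.76, 0, 0.32]
    - [-2.31, 0, 0.57]
    - [-2.82, 0, 0.87]
    - [-3.3, 0, 1.24]
    - [-3.72, 0, 1.66]
    - [-4.1, 0, 2.13]
    - [-4.41, 0, 2.64]
    - [-4.66, 0, 3.19]
    - [-4.84, 0, 3.76]
    - [-4.84, 0, 3.76]
  rotation:
    - [0, 0.12, 0]
    - [0, 0.24, 0]
    - [0, 0.36, 0]
    - [0, 0.48, 0]
    - [0, 0.6, 0]
    - [0, 0.72, 0]
    - [0, 0.84, 0]
    - [0, 0.96, 0]
    - [0, 1.08, 0]
    - [0, 1.2, 0]
    - [0, 1.32, 0]
    - [0, 1.32, 0]

```text
t: 9.05
ee_pos: [525.5, 75.5, 26.7]
orientation: [-1.203, 1.225, -1.223]
ft_force: [-7.3, -3.2, 13.1]
width: 12.9
```

carry_out:
  delta_pos:
    - [0, 0, 0]
    - [0, 0, 0]
  rotation:
    - [0, 0, 0]
    - [0, 0, 0]

```text
t: 9.22
ee_pos: [525.7, 75.4, 26.7]
orientation: [-1.205, 1.221, -1.218]
ft_force: [-8.4, -0.2, 13.6]
width: 12.4
```

Run:
```python
from h import *
o=st();im,c=snap('top','g1');crop(im,200,130,380,270,4.3,'g1c')
```

```text
t 9.22 p [525.7  75.4  26.7] yaw -1.5838 tilt [-0.0026 -0.0003] F [-8.4 -0.2 13.6] w 12.4 q [0.12 0.6  1.93 0.   0.61 1.7 ]
```

View pics/g1c.png

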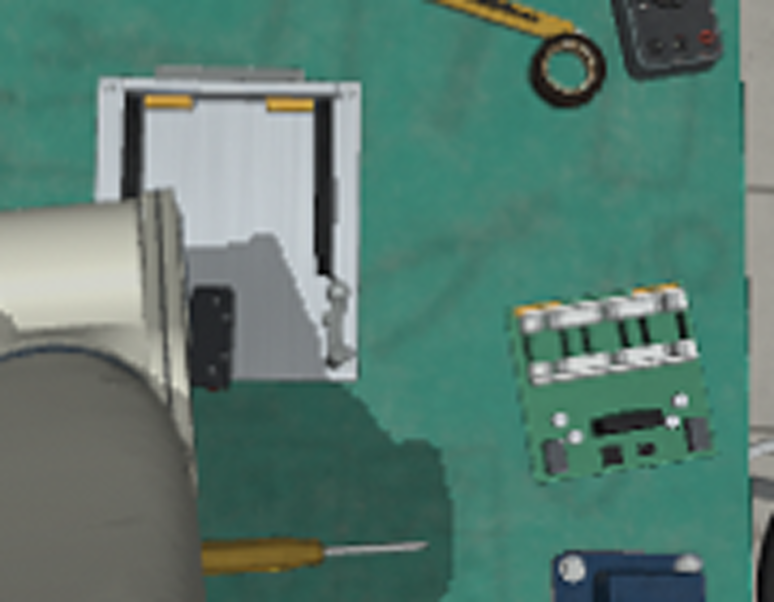

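carry_out:
  delta_pos:
    - [0, 0, 0]
    - [0, 0, 0]
    - [0, -3, 0]
    - [0, -6, 0]
    - [0, -10, 0]
    - [0, -14, 0]
    - [0, -14, 0]
  rotation:
    - [0, 0, 0]
    - [0, 0, 0]
    - [0, 0, 0]
    - [0, 0, 0]
    - [0, 0, 0]
    - [0, 0, 0]
    - [0, 0, 0]
  hand: 139

```text
t: 9.85
ee_pos: [531.9, 76.2, 173.0]
orientation: [-1.193, 1.21, -1.223]
ft_force: [2.1, -1.1, -0.3]
width: 40.2
```

Run:
```python
from h import *
o=st();im,c=snap('top','g2')
go([490,-285,170],0.14)
```

```text
t 9.85 p [531.9  76.2 173. ] yaw -1.5835 tilt [0.0124 0.0015] F [ 2.1 -1.1 -0.3] w 40.2 q [ 0.12  0.36  1.87 -0.    0.9   1.7 ]
d [36.15 -0.08 -3.58] w [-0.008 -1.724  0.007] rows 14
```

carry_out:
  delta_pos:
    - [36.1, 0, -3.6]
    - [36.1, 0, -3.6]
    - [36.1, 0, -3.6]
    - [36.1, 0, -3.6]
    - [36.1, 0, -3.6]
    - [36.1, 0, -3.6]
    - [36.1, 0, -3.6]
    - [36.1, 0, -3.6]
    - [36.1, 0, -3.6]
    - [36.1, 0, -3.6]
    - [36.1, 0, -3.6]
    - [36.1, 0, -3.6]
  rotation:
    - [0, -1.724, 0]
    - [0, -1.724, 0]
    - [0, -1.724, 0]
    - [0, -1.724, 0]
    - [0, -1.724, 0]
    - [0, -1.724, 0]
    - [0, -1.724, 0]
    - [0, -1.724, 0]
    - [0, -1.724, 0]
    - [0, -1.724, 0]
    - [0, -1.724, 0]
    - [0, -1.724, 0]

```text
t: 10.9
ee_pos: [485.4, -286.4, 164.1]
orientation: [-1.565, 0.149, -0.146]
ft_force: [0.1, -0.0, 0.8]
width: 40.0
```

Run:
```python
from h import *
o=st()
go([490,-285,170],0.14)
```

```text
t 10.9 p [ 485.4 -286.4  164.1] yaw -0.1881 tilt [-0.0016  0.0009] F [ 0.1 -0.   0.8] w 40.0 q [-0.55  0.41  1.81 -0.    0.92 -0.37]
d [ 0.42 -0.59  0.23] w [-0.001 -0.328 -0.002] rows 3
```

carry_out:
  delta_pos:
    - [0.4, -0.6, 0.2]
    - [0.4, -0.6, 0.2]
    - [0.4, -0.6, 0.2]
    - [0.4, -0.6, 0.2]
    - [0.4, -0.6, 0.2]
    - [0.4, -0.6, 0.2]
  rotation:
    - [0, -0.328, 0]
    - [0, -0.328, 0]
    - [0, -0.328, 0]
    - [0, -0.328, 0]
    - [0, -0.328, 0]
    - [0, -0.328, 0]

```text
t: 11.4
ee_pos: [490.5, -283.5, 171.0]
orientation: [-1.568, -0.105, 0.106]
ft_force: [-0.0, -0.7, -0.9]
width: 39.5
```

Run:
```python
from h import *
im,c=snap('wrist','h1');o=st()
crop(im,0,0,512,384,1.5,'h1c')
```

```text
t 11.45 p [ 490.6 -283.5  171.2] yaw 0.1347 tilt [-0.0008  0.0005] F [-0.1 -0.4  0.2] w 40.0 q [-0.55  0.4   1.8  -0.    0.94 -0.68]
```

View pics/h1c.png

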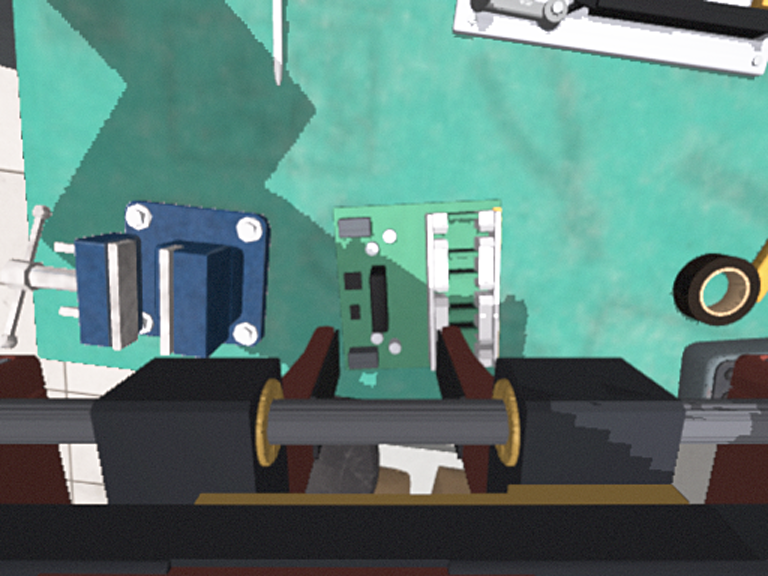

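Run:
```python
from h import *
o=ctrl.get_obs();c=cam('wrist',o);t=cam('top');s=cam('scene')
im=cv2.imread('pics/h1.png');crop(im,30,120,190,250,5,'h1v');crop(im,210,125,345,250,5.6,'h1b')
im=cv2.imread('pics/a_top.png');crop(im,310,240,390,320,8,'top_v')
im=cv2.imread('pics/a_scene.png');crop(im,355,175,425,245,8,'sc_v')
```

```text
(no output)
```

View pics/h1v.png

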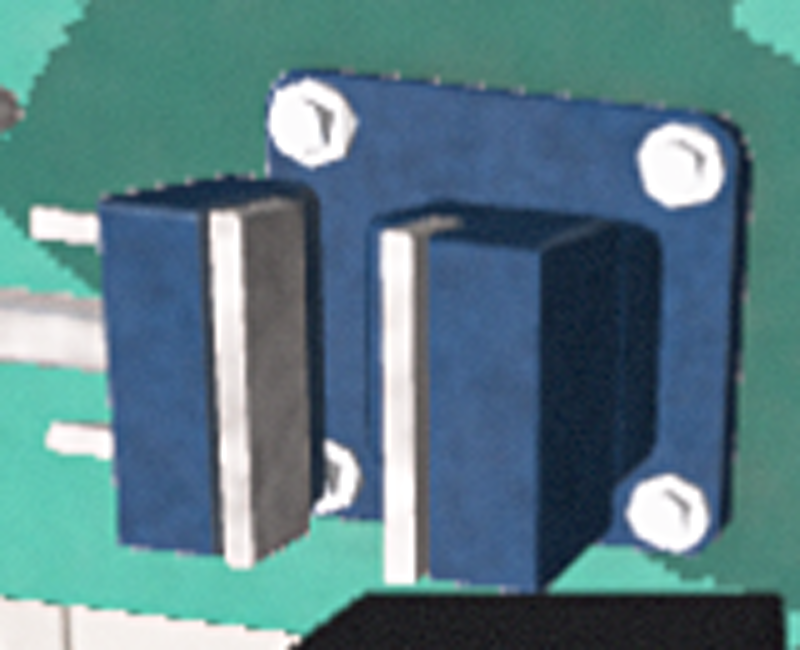

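View pics/top_v.png

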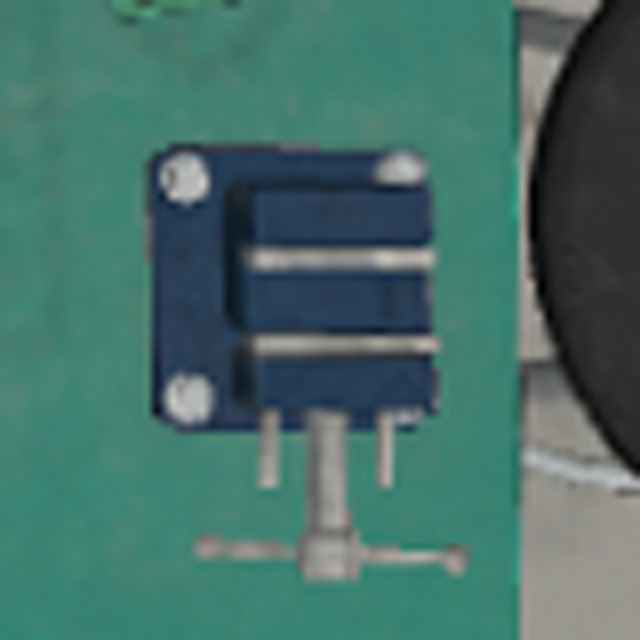

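View pics/h1b.png

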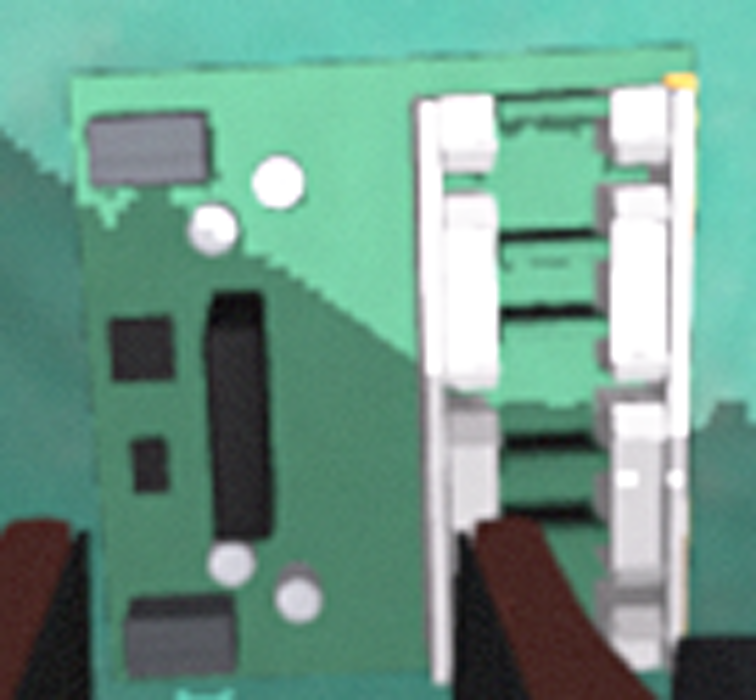

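Run:
```python
from h import *
o=ctrl.get_obs();c=cam('wrist',o);t=cam('top')
print(tri(c,[(30+540/5,120+252/5)],t,[(310+250/8,240+186/8)]))
print(tri(c,[(30+103/5,120+205/5)],t,[(310+250/8,240+405/8)]))
A=lambda uv,z:onz(c,np.array([210,125])+np.array(uv)/5.6,z)[0].round(1)
for n,uv,z in [('BL',(74,74),5),('FL',(695,47),5),('BR',(118,682),5),('barTop',(240,430),45),('bt1',(236,325),45),('bt2',(240,540),45),('bt3',(210,325),45),('bt4',(266,325),45),('c1',(278,182),10)]: print(n,A(uv,z))
go([0,0,0])
```

```text
(array([ 379.15552386, -272.45176311,   80.51510294]), np.float64(1.799328415371894))
(array([ 300.91215935, -273.28562867,   81.71037115]), np.float64(0.09550614891511544))
BL [ 444.7 -236.8    5. ]
FL [ 570.5 -214.3    5. ]
BR [ 468.7 -370.     5. ]
barTop [ 487.8 -296.7   45. ]
bt1 [ 484.4 -276.5   45. ]
bt2 [ 490.7 -318.6   45. ]
bt3 [ 479.6 -277.1   45. ]
bt4 [ 490.  -275.7   45. ]
c1 [ 489.3 -252.6   10. ]
d [-44.79  17.17  34.67] w [0. 0. 0.] rows 15
```

Run:
```python
from h import *
go([487.6,-297,70],.165)
```

```text
d [-0.47 10.11 -1.3 ] w [-0.001 -0.03  -0.001] rows 3
```

carry_out:
  delta_pos:
    - [-0.5, 4, -1.3]
    - [-0.5, 7, -1.3]
    - [-0.5, 10.1, -1.3]
    - [-0.5, 10.1, -1.3]
    - [-0.5, 10.1, -1.3]
    - [-0.5, 10.1, -1.3]
  rotation:
    - [0, -0.03, 0]
    - [0, -0.03, 0]
    - [0, -0.03, 0]
    - [0, -0.03, 0]
    - [0, -0.03, 0]
    - [0, -0.03, 0]
  hand: 174

```text
t: 11.95
ee_pos: [488.4, -297.7, 71.9]
orientation: [-1.568, -0.131, 0.13]
ft_force: [0.9, -0.3, 0.8]
width: 28.2
```

Run:
```python
from h import *
o=st();im,c=snap('wrist','h2');crop(im,150,120,360,270,3.7,'h2c')
go([487.6,-297,18],.165)
```

```text
t 11.95 p [ 488.4 -297.7   71.9] yaw 0.1662 tilt [ 0.001  -0.0006] F [ 0.9 -0.3  0.8] w 28.2 q [-0.57  0.56  1.84 -0.    0.75 -0.73]
d [-0.12  5.46  0.12] w [0.002 0.001 0.002] rows 2
```

View pics/h2c.png

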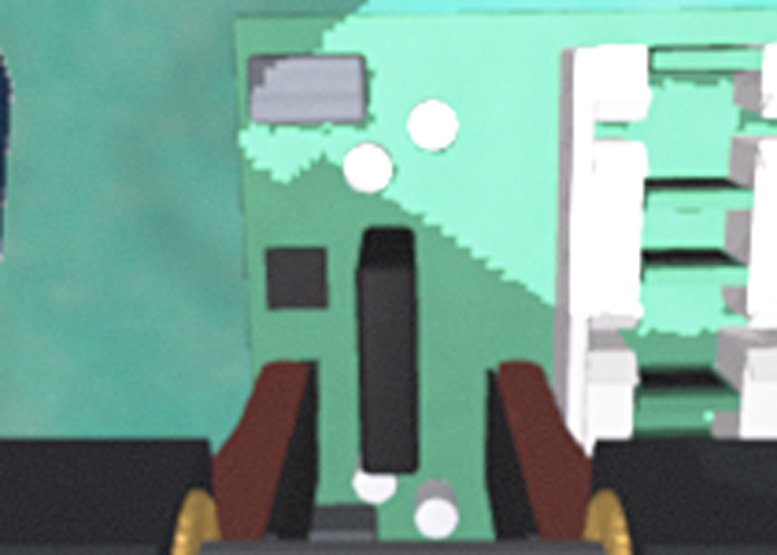

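Run:
```python
from h import *
o=ctrl.get_obs();c=cam('wrist',o)
A=lambda uv,z:onz(c,np.array([150,120])+np.array(uv)/3.7,z)[0].round(1)
for n,uv,z in [('tl',(358,268),45),('tr',(415,266),45),('bl',(363,472),45),('br',(419,471),45),('e1',(237,20),5),('e2',(249,340),5)]: print(n,A(uv,z))
```

```text
tl [ 478.9 -278.3   45. ]
tr [ 489.4 -276.2   45. ]
bl [ 486.3 -319.3   45. ]
br [ 497.2 -317.3   45. ]
e1 [ 444.6 -238.     5. ]
e2 [ 456.6 -309.2    5. ]
```

carry_out:
  delta_pos:
    - [-0.1, 3, 0]
    - [-0.1, 5.4, 0]
    - [-0.1, 5.4, 0]
    - [-0.1, 5.4, 0]
  rotation:
    - [0, -0.008, 0]
    - [0, -0.008, 0]
    - [0, -0.008, 0]
    - [0, -0.008, 0]

```text
t: 12.33
ee_pos: [487.0, -297.6, 17.8]
orientation: [-1.567, -0.137, 0.137]
ft_force: [-0.0, 0.8, 0.1]
width: 27.8
```

carry_out:
  delta_pos:
    - [0, 0, 0]
    - [0, 0, 0]
    - [0, 0, 0]
    - [0, 0, 0]
    - [0, 0, 0]
  rotation:
    - [0, 0, 0]
    - [0, 0, 0]
    - [0, 0, 0]
    - [0, 0, 0]
    - [0, 0, 0]
  hand: 255

```text
t: 12.75
ee_pos: [487.3, -298.0, 18.6]
orientation: [-1.568, -0.139, 0.136]
ft_force: [-1.9, 1.0, 8.9]
width: 11.9
```

Run:
```python
from h import *
o=st()
```

```text
t 12.75 p [ 487.3 -298.    18.6] yaw 0.175 tilt [ 0.0015 -0.0013] F [-1.9  1.   8.9] w 11.9 q [-0.57  0.65  1.85 -0.    0.65 -0.74]
```

carry_out:
  delta_pos:
    - [0, -0.5, 0]
    - [0, -2, 0]
    - [0, -4, 0]
    - [0, -6, 0]
    - [0, -8.5, 0]
    - [0, -8.5, 0]
    - [0, -8.5, 0]
    - [0, -8.5, 0]
  rotation:
    - [0, 0, 0]
    - [0, 0, 0]
    - [0, 0, 0]
    - [0, 0, 0]
    - [0, 0, 0]
    - [0, 0, 0]
    - [0, 0, 0]
    - [0, 0, 0]

```text
t: 13.42
ee_pos: [486.1, -297.1, 101.2]
orientation: [-1.566, -0.137, 0.138]
ft_force: [-1.1, -0.5, -3.6]
width: 11.5
```

Run:
```python
from h import *
o=st();im,c=snap('wrist','h3');crop(im,150,60,400,270,3,'h3c')
im,c=snap('scene','h3s');crop(im,220,140,420,300,3.8,'h3sc')
```

```text
t 13.42 p [ 486.1 -297.1  101.2] yaw 0.1747 tilt [-0.0007  0.0004] F [-1.1 -0.5 -3.6] w 11.5 q [-0.57  0.51  1.83  0.    0.8  -0.74]
```

View pics/h3c.png

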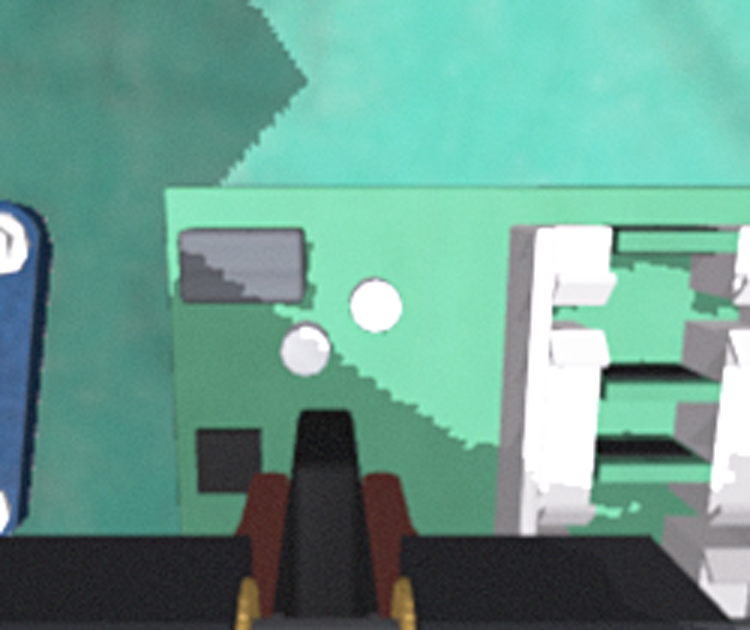

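View pics/h3sc.png

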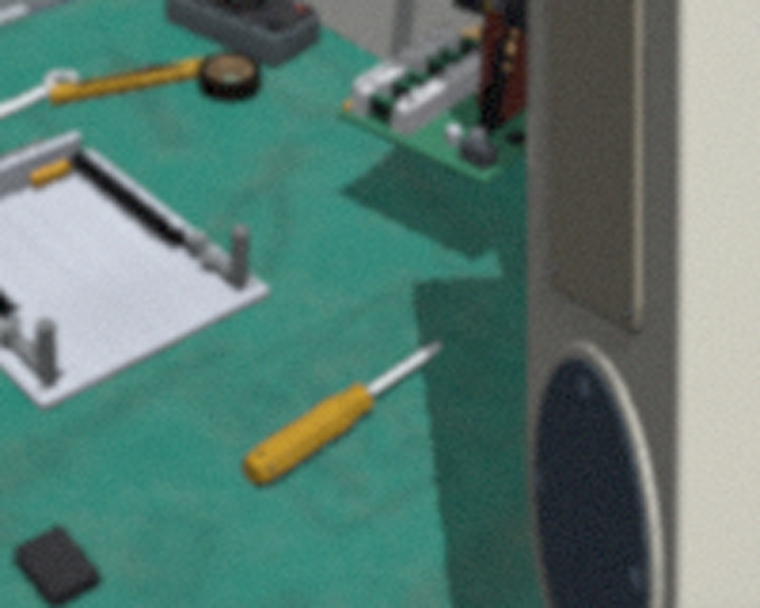

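Run:
```python
from h import *
o=ctrl.get_obs();c=cam('wrist',o);R=Ro.from_rotvec(o['orientation']).as_matrix()
A=lambda uv,z:R.T@(onz(c,np.array([150,60])+np.array(uv)/3,z)[0]-o['ee_pos'])
for n,uv,z in [('c',(165,187),87.6),('e',(740,186.5),87.6),('r',(180,500),87.6)]: print(n,A(uv,z).round(1))
go([480,-6.5,115],.011)
```

```text
c [-31.   13.   68.2]
e [85.3 12.7 68.3]
r [-30.7  12.8   1.2]
d [ 4.48 -1.42 28.7 ] w [-0.002  0.164 -0.002] rows 7
```

carry_out:
  delta_pos:
    - [3.6, -1.4, 28.8]
    - [3.6, -1.4, 28.8]
    - [3.6, -1.4, 28.8]
    - [3.6, -1.4, 28.8]
    - [3.6, -1.4, 28.8]
    - [3.6, -1.4, 28.8]
    - [3.6, -1.4, 28.8]
    - [3.6, -1.4, 28.8]
    - [3.6, -1.4, 28.8]
    - [3.6, -1.4, 28.8]
    - [3.6, -1.4, 28.8]
    - [3.6, -1.4, 28.8]
  rotation:
    - [0, 0.03, 0]
    - [0, 0.06, 0]
    - [0, 0.1, 0]
    - [0, 0.13, 0]
    - [0, 0.164, 0]
    - [0, 0.164, 0]
    - [0, 0.164, 0]
    - [0, 0.164, 0]
    - [0, 0.164, 0]
    - [0, 0.164, 0]
    - [0, 0.164, 0]
    - [0, 0.164, 0]

```text
t: 14.52
ee_pos: [472.0, -8.8, 115.4]
orientation: [-1.571, -0.006, 0.007]
ft_force: [0.2, 0.1, -2.4]
width: 12.1
```

Run:
```python
from h import *
o=st();im,c=snap('wrist','i1');crop(im,0,0,512,384,1.5,'i1c')
go([471,-6,70],.011)
```

```text
t 14.52 p [472.   -8.8 115.4] yaw 0.0085 tilt [-0.0007 -0.0001] F [ 0.2  0.1 -2.4] w 12.1 q [-0.04  0.37  2.04 -0.    0.73 -0.05]
d [-0.1   4.55  0.29] w [ 0.    -0.003 -0.001] rows 2
```

View pics/i1c.png

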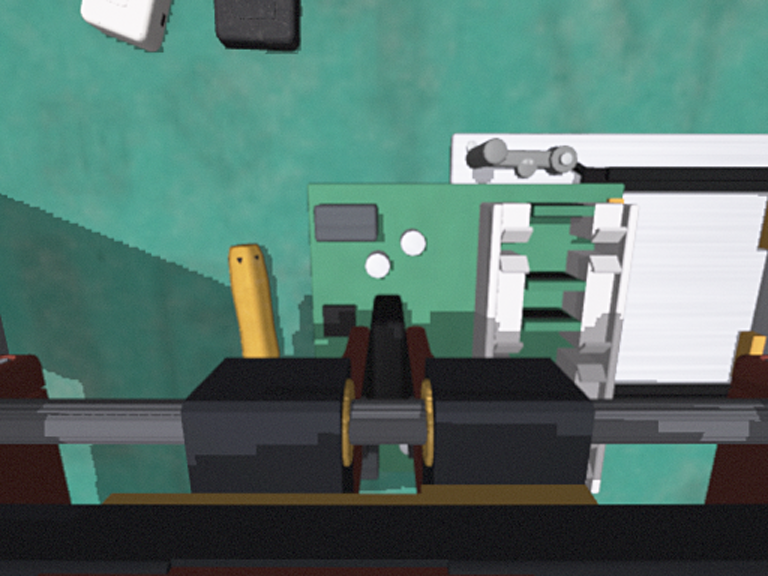

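Run:
```python
from h import *
im=cv2.imread('pics/i1.png');crop(im,300,80,512,280,3.7,'i1d')
```

```text
(no output)
```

View pics/i1d.png

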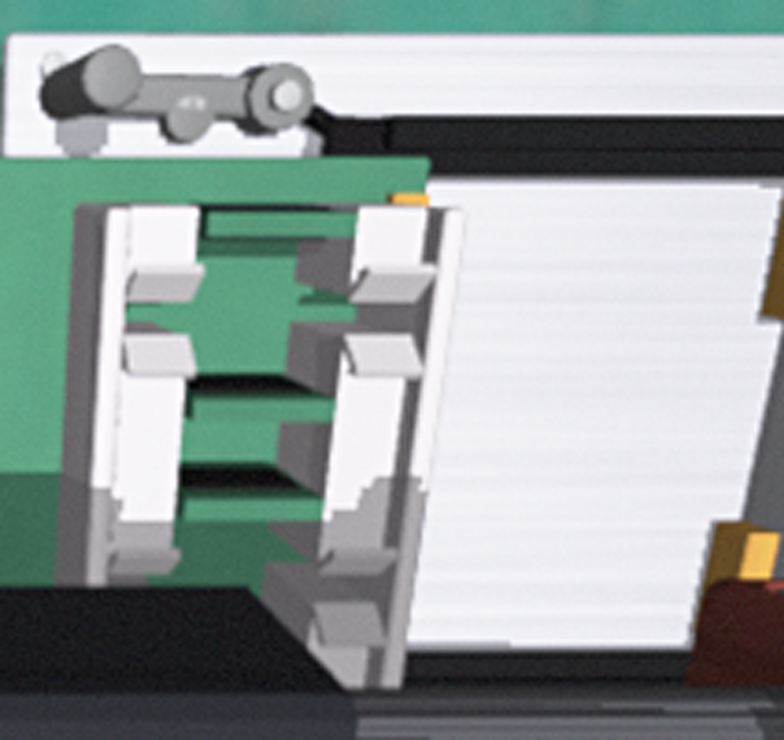

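Run:
```python
from h import *
o=ctrl.get_obs();c=cam('wrist',o);print(o['ee_pos'])
A=lambda uv,z:onz(c,np.array([300,80])+np.array(uv)/3.7,z)[0].round(1)
for n,uv,z in [('plateL',(20,36),8),('plateL',(770,36),8),('lipL',(440,176),17),('lipL',(770,180),17),('lipR',(430,653),16.5),('lipR',(680,648),16.5),('front',(8,100),8),('wallL',(440,118),24),('wallL',(770,118),24),('hinge',(286,95),20),('post',(115,77),61),('bdL',(20,158),101.8),('bdL',(430,157),101.8)]: print(n,A(uv,z))
```

```text
[472.02755093  -8.84341961 115.48399491]
plateL [515.4  89.8   8. ]
plateL [700.9  91.7   8. ]
lipL [618.8  57.3  17. ]
lipL [700.7  57.2  17. ]
lipR [635.1 -70.6  16.5]
lipR [704.3 -68.7  16.5]
front [513.1  74.7   8. ]
wallL [612.9  70.6  24. ]
wallL [691.4  71.4  24. ]
hinge [577.5  75.7  20. ]
post [526.3  75.9  61. ]
bdL [501.4  59.6 101.8]
bdL [569.   60.3 101.8]
```

Run:
```python
from h import *
go([471,-8.5,28.5],.0105)
```

```text
d [-0.1   8.7   0.04] w [ 0.    -0.002 -0.001] rows 3
```

carry_out:
  delta_pos:
    - [-0.1, 2, 0]
    - [-0.1, 4, 0]
    - [-0.1, 6, 0]
    - [-0.1, 7.5, 0]
    - [-0.1, 8.6, 0]
    - [-0.1, 8.6, 0]
    - [-0.1, 8.6, 0]
  rotation:
    - [0, -0.002, 0]
    - [0, -0.002, 0]
    - [0, -0.002, 0]
    - [0, -0.002, 0]
    - [0, -0.002, 0]
    - [0, -0.002, 0]
    - [0, -0.002, 0]

```text
t: 15.15
ee_pos: [470.9, -8.2, 29.5]
orientation: [-1.571, -0.008, 0.01]
ft_force: [-0.5, -0.8, -3.2]
width: 12.1
```

Run:
```python
from h import *
o=st();im,c=snap('wrist','i2');crop(im,200,80,512,280,2.5,'i2c')
go([486,-8.3,28.3],.0105)
im,c=snap('scene','i2s');crop(im,180,170,400,300,3.6,'i2sc')
```

```text
t 15.15 p [470.9  -8.2  29.5] yaw 0.0116 tilt [-0.0011  0.    ] F [-0.5 -0.8 -3.2] w 12.1 q [-0.04  0.54  2.06 -0.    0.54 -0.05]
d [ 1.46  0.18 -0.05] w [0.    0.001 0.   ] rows 1
```

View pics/i2c.png

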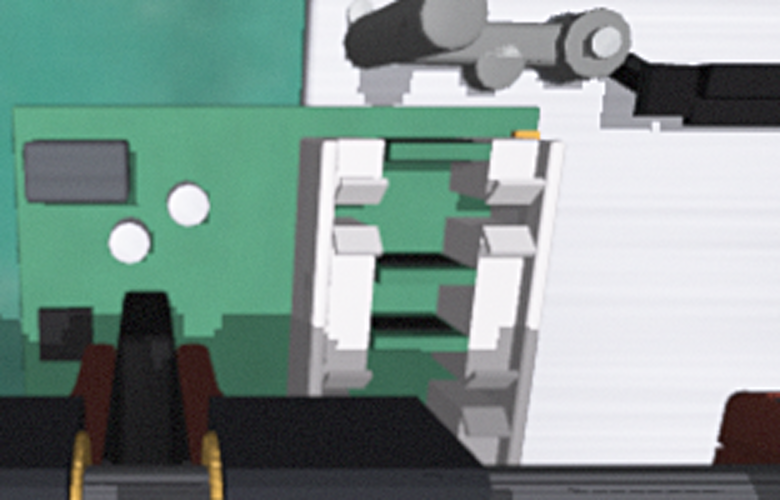

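View pics/i2sc.png

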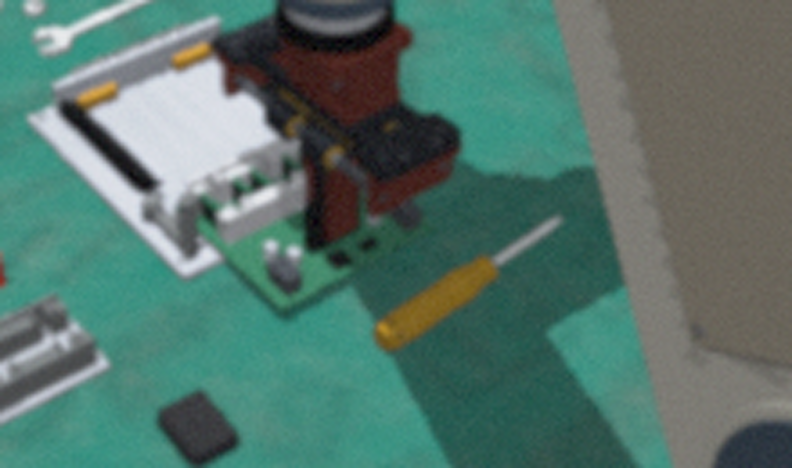

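carry_out:
  delta_pos:
    - [0.8, 0.1, 0]
    - [1.6, 0.1, 0]
    - [2.4, 0.1, 0]
    - [3.2, 0.1, 0]
    - [4, 0.1, 0]
    - [4, 0.1, 0]
    - [4, 0.1, 0]
  rotation:
    - [0, 0, 0]
    - [0, 0, 0]
    - [0, 0, 0]
    - [0, 0, 0]
    - [0, 0, 0]
    - [0, 0, 0]
    - [0, 0, 0]

```text
t: 15.83
ee_pos: [512.4, -7.1, 29.0]
orientation: [-1.571, -0.011, 0.008]
ft_force: [1.8, -1.0, -2.5]
width: 11.8
```

Run:
```python
from h import *
o=st();print(o['moment'].round(2))
im,c=snap('wrist','i3');crop(im,200,80,512,280,2.5,'i3c')
```

```text
t 15.83 p [512.4  -7.1  29. ] yaw 0.0124 tilt [ 0.0019 -0.    ] F [ 1.8 -1.  -2.5] w 11.8 q [-0.04  0.58  1.98  0.    0.59 -0.05]
[-0.29  0.02 -0.21]
```

View pics/i3c.png

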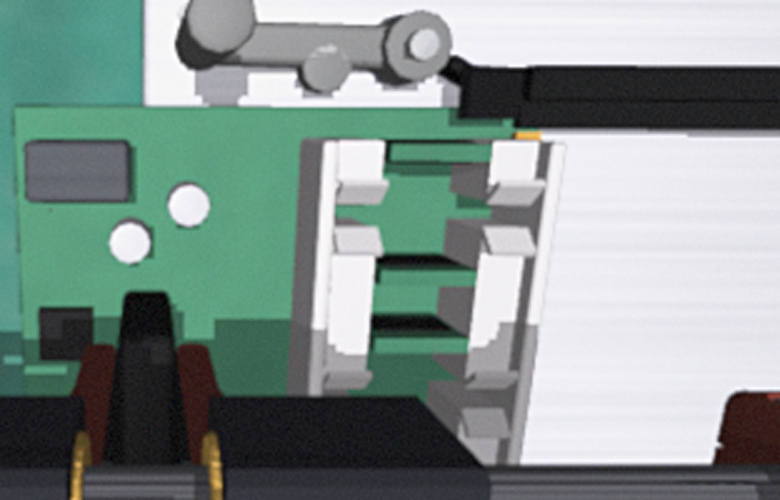

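carry_out:
  delta_pos:
    - [0.8, 0, -0.08]
    - [1.6, 0, -0.08]
    - [2.4, 0, -0.08]
    - [3.2, 0, -0.08]
    - [4, 0, -0.08]
    - [4, 0, -0.08]
    - [4, 0, -0.08]
  rotation:
    - [0, 0, 0]
    - [0, 0, 0]
    - [0, 0, 0]
    - [0, 0, 0]
    - [0, 0, 0]
    - [0, 0, 0]
    - [0, 0, 0]

```text
t: 16.47
ee_pos: [551.6, -7.3, 28.7]
orientation: [-1.571, -0.01, 0.01]
ft_force: [-0.3, 0.4, -3.9]
width: 11.7
```

Run:
```python
from h import *
o=st();print(o['moment'].round(2))
im,c=snap('wrist','i4');crop(im,200,80,512,280,2.5,'i4c')
```

```text
t 16.47 p [551.6  -7.3  28.7] yaw 0.0128 tilt [ 0.0002 -0.    ] F [-0.3  0.4 -3.9] w 11.7 q [-0.03  0.61  1.89 -0.    0.64 -0.05]
[-0.07  0.12 -0.03]
```

View pics/i4c.png

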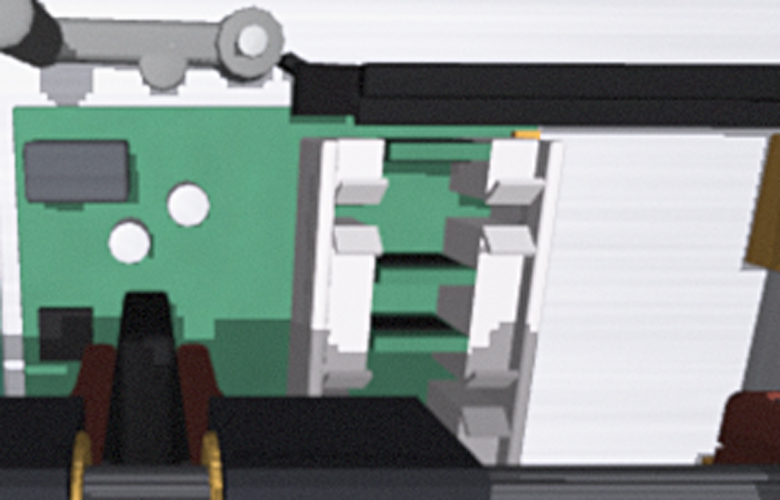

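carry_out:
  delta_pos:
    - [0.8, 0, 0]
    - [1.6, 0, 0]
    - [2.4, 0, 0]
    - [3.2, 0, 0]
    - [4, 0, 0]
    - [4.8, 0, 0]
    - [4.8, 0, 0]
    - [4.8, 0, 0]
  rotation:
    - [0, 0, 0]
    - [0, 0, 0]
    - [0, 0, 0]
    - [0, 0, 0]
    - [0, 0, 0]
    - [0, 0, 0]
    - [0, 0, 0]
    - [0, 0, 0]

```text
t: 17.18
ee_pos: [599.4, -6.8, 28.7]
orientation: [-1.571, -0.01, 0.01]
ft_force: [-0.7, 0.8, -4.0]
width: 11.8
```

Run:
```python
from h import *
o=st();print(o['moment'].round(2))
im,c=snap('wrist','i5');crop(im,200,80,512,280,2.5,'i5c')
```

```text
t 17.18 p [599.4  -6.8  28.7] yaw 0.0127 tilt [ 0. -0.] F [-0.7  0.8 -4. ] w 11.8 q [-0.03  0.66  1.78 -0.    0.7  -0.04]
[-0.13  0.12 -0.  ]
```

View pics/i5c.png

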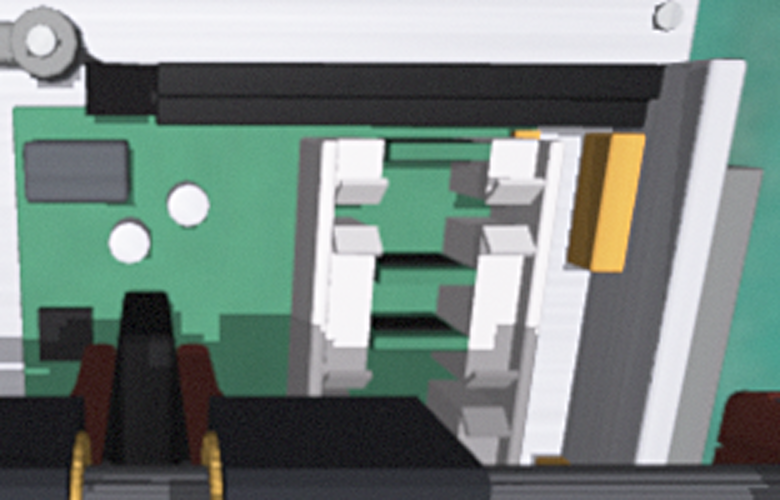

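carry_out:
  delta_pos:
    - [0.5, 0.1, 0]
    - [1.0, 0.1, 0]
    - [1.3, 0.1, 0]
    - [1.3, 0.1, 0]
  rotation:
    - [0, 0, 0]
    - [0, 0, 0]
    - [0, 0, 0]
    - [0, 0, 0]

```text
t: 17.57
ee_pos: [612.9, -6.6, 27.9]
orientation: [-1.571, -0.01, 0.009]
ft_force: [-0.0, -0.4, -2.6]
width: 12.0
```

carry_out:
  delta_pos:
    - [0.15, 0, 0]
    - [0.3, 0, 0]
    - [0.3, 0, 0]
  rotation:
    - [0, 0, 0]
    - [0, 0, 0]
    - [0, 0, 0]

```text
t: 17.82
ee_pos: [614.3, -6.5, 27.6]
orientation: [-1.571, -0.008, 0.011]
ft_force: [-3.7, 0.1, -1.5]
width: 12.2
```

carry_out:
  delta_pos:
    - [0, 0.1, 0]
    - [0, 0.1, 0]
    - [0, 0.1, 0]
  rotation:
    - [0, 0, 0]
    - [0, 0, 0]
    - [0, 0, 0]

```text
t: 18.07
ee_pos: [614.3, -6.5, 26.7]
orientation: [-1.571, -0.009, 0.011]
ft_force: [-5.1, 1.1, -0.4]
width: 12.0
```

carry_out:
  delta_pos:
    - [0, 0, 0]
    - [0, 0, 0]
    - [0, 0, 0]
    - [0, -3, 0]
    - [0, -6, 0]
    - [0, -10, 0]
    - [0, -13, 0]
    - [0, -13, 0]
  rotation:
    - [0, 0, 0]
    - [0, 0, 0]
    - [0, 0, 0]
    - [0, 0, 0]
    - [0, 0, 0]
    - [0, 0, 0]
    - [0, 0, 0]
    - [0, 0, 0]
  hand: 174

```text
t: 18.73
ee_pos: [620.1, -6.8, 164.1]
orientation: [-1.571, -0.02, -0.0]
ft_force: [1.2, 0.2, -0.5]
width: 27.9
```

Run:
```python
from h import *
o=st();im,c=snap('wrist','j1');crop(im,0,0,512,384,1.5,'j1c')
go([545,-6,190],.011)
```

```text
t 18.73 p [620.1  -6.8 164.1] yaw 0.0126 tilt [ 0.0129 -0.0004] F [ 1.2  0.2 -0.5] w 27.9 q [-0.03  0.48  1.69 -0.    0.96 -0.04]
d [-7.32 -2.95  0.16] w [0.    0.002 0.009] rows 2
```

View pics/j1c.png

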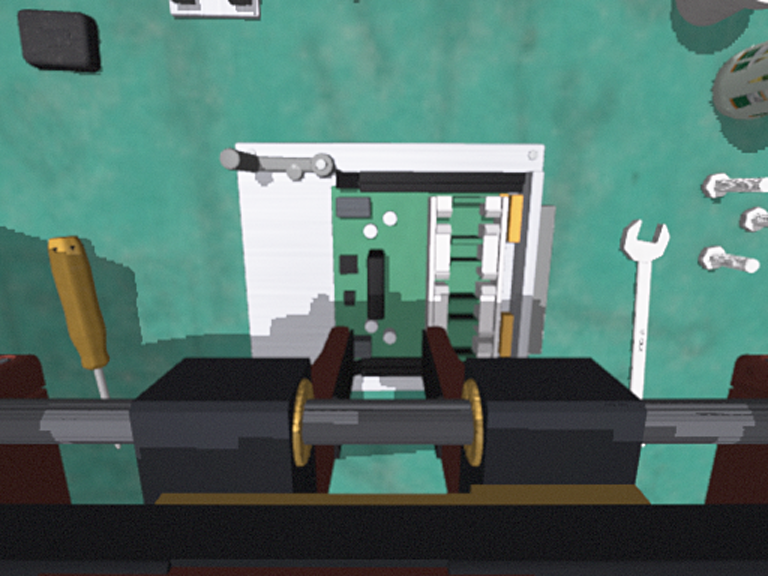

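Run:
```python
from h import *
go([525.7,75.4,100],-1.575)
```

```text
d [-9.23  6.03  8.33] w [-0.007  1.588  0.008] rows 13
```

carry_out:
  delta_pos:
    - [-9.2, 3, 8.3]
    - [-9.2, 4, 8.3]
    - [-9.2, 6, 8.3]
    - [-9.2, 6, 8.3]
    - [-9.2, 6, 8.3]
    - [-9.2, 6, 8.3]
    - [-9.2, 6, 8.3]
    - [-9.2, 6, 8.3]
    - [-9.2, 6, 8.3]
    - [-9.2, 6, 8.3]
    - [-9.2, 6, 8.3]
    - [-9.2, 6, 8.3]
  rotation:
    - [0, 1.588, 0]
    - [0, 1.588, 0]
    - [0, 1.588, 0]
    - [0, 1.588, 0]
    - [0, 1.588, 0]
    - [0, 1.588, 0]
    - [0, 1.588, 0]
    - [0, 1.588, 0]
    - [0, 1.588, 0]
    - [0, 1.588, 0]
    - [0, 1.588, 0]
    - [0, 1.588, 0]

```text
t: 19.78
ee_pos: [521.6, 75.2, 95.7]
orientation: [-1.246, 1.153, -1.152]
ft_force: [-0.3, 0.6, -0.6]
width: 27.8
```

Run:
```python
from h import *
o=st()
go([525.7,75.4,100],-1.575)
```

```text
t 19.78 p [521.6  75.2  95.7] yaw -1.4935 tilt [-0.0009 -0.0001] F [-0.3  0.6 -0.6] w 27.8 q [ 0.12  0.47  1.93 -0.    0.75  1.61]
d [ 0.01 -0.43  0.41] w [0.001 0.082 0.   ] rows 1
```

carry_out:
  delta_pos:
    - [0, -0.3, 0.4]
    - [0, -0.3, 0.4]
    - [0, -0.3, 0.4]
  rotation:
    - [0, 0.082, 0]
    - [0, 0.082, 0]
    - [0, 0.082, 0]

```text
t: 20.03
ee_pos: [525.9, 75.5, 99.1]
orientation: [-1.212, 1.206, -1.206]
ft_force: [0.1, 0.5, -0.1]
width: 27.6
```

Run:
```python
from h import *
o=st();im,c=snap('wrist','j2');crop(im,0,0,512,384,1.5,'j2c')
go([525.7,75.4,27],-1.575)
```

```text
t 20.03 p [525.9  75.5  99.1] yaw -1.5666 tilt [-0.0005 -0.0001] F [ 0.1  0.5 -0.1] w 27.6 q [ 0.12  0.47  1.92 -0.    0.76  1.69]
d [0.01 7.21 0.  ] w [0.001 0.008 0.   ] rows 2
```

View pics/j2c.png

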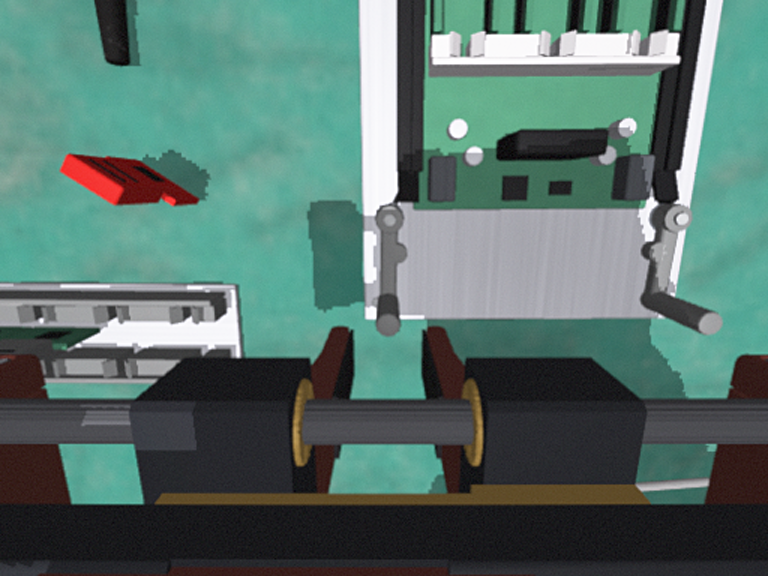

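carry_out:
  delta_pos:
    - [0, 3.5, 0]
    - [0, 7.1, 0]
    - [0, 7.1, 0]
    - [0, 7.1, 0]
  rotation:
    - [0, 0, 0]
    - [0, 0, 0]
    - [0, 0, 0]
    - [0, 0, 0]

```text
t: 20.42
ee_pos: [524.0, 75.3, 27.2]
orientation: [-1.215, 1.211, -1.205]
ft_force: [-0.4, 0.0, 0.6]
width: 27.7
```

carry_out:
  delta_pos:
    - [0, 0, 0]
    - [0, 0, 0]
    - [0, 0, 0]
    - [0, 0, 0]
  rotation:
    - [0, 0, 0]
    - [0, 0, 0]
    - [0, 0, 0]
    - [0, 0, 0]
  hand: 255

```text
t: 20.75
ee_pos: [527.4, 75.7, 30.7]
orientation: [-1.207, 1.205, -1.209]
ft_force: [0.2, -1.1, 6.1]
width: 12.5
```

Run:
```python
from h import *
o=st()
```

```text
t 20.75 p [527.4  75.7  30.7] yaw -1.569 tilt [0.0035 0.0003] F [ 0.2 -1.1  6.1] w 12.5 q [ 0.12  0.59  1.93 -0.    0.62  1.69]
```

carry_out:
  delta_pos:
    - [0.6, 0, 0.04]
    - [1.19, 0, 0.14]
    - [1.76, 0, 0.32]
    - [2.31, 0, 0.57]
    - [2.82, 0, 0.87]
    - [3.3, 0, 1.24]
    - [3.72, 0, 1.66]
    - [4.1, 0, 2.13]
    - [4.41, 0, 2.64]
    - [4.66, 0, 3.19]
    - [4.84, 0, 3.76]
    - [4.84, 0, 3.76]
  rotation:
    - [0, -0.12, 0]
    - [0, -0.24, 0]
    - [0, -0.36, 0]
    - [0, -0.48, 0]
    - [0, -0.6, 0]
    - [0, -0.72, 0]
    - [0, -0.84, 0]
    - [0, -0.96, 0]
    - [0, -1.08, 0]
    - [0, -1.2, 0]
    - [0, -1.32, 0]
    - [0, -1.32, 0]

```text
t: 21.75
ee_pos: [564.5, 28.4, 30.5]
orientation: [-1.561, 0.19, -0.191]
ft_force: [-2.3, 7.8, 9.4]
width: 12.6
```

Run:
```python
from h import *
o=st();im,c=snap('wrist','j3');crop(im,0,0,512,384,1.5,'j3c')
go([576.5,26,28],0.0)
```

```text
t 21.75 p [564.5  28.4  30.5] yaw -0.243 tilt [0.0011 0.0016] F [-2.3  7.8  9.4] w 12.6 q [0.03 0.62 1.86 0.   0.66 0.27]
d [1.23 0.26 0.06] w [-0.002 -0.248  0.001] rows 2
```

View pics/j3c.png

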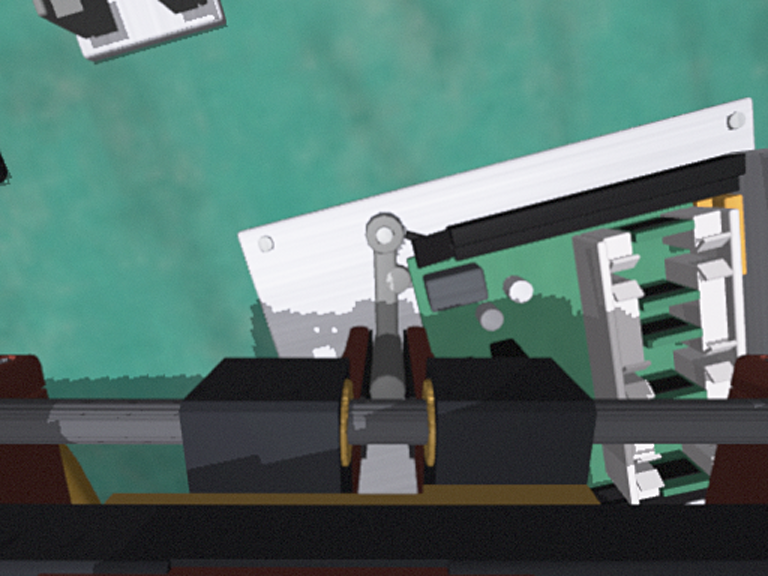

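carry_out:
  delta_pos:
    - [0.45, 0.1, 0.02]
    - [0.9, 0.2, 0.04]
    - [1.25, 0.2, 0.07]
    - [1.32, 0.2, 0.08]
    - [1.32, 0.2, 0.08]
    - [1.32, 0.2, 0.08]
  rotation:
    - [0, -0.09, 0]
    - [0, -0.18, 0]
    - [0, -0.24, 0]
    - [0, -0.255, 0]
    - [0, -0.255, 0]
    - [0, -0.255, 0]

```text
t: 22.3
ee_pos: [575.2, 26.6, 29.8]
orientation: [-1.569, -0.002, 0.006]
ft_force: [-14.5, 10.3, 27.4]
width: 12.8
```

Run:
```python
from h import *
o=st();im,c=snap('wrist','j4');crop(im,0,0,512,384,1.5,'j4c')
```

```text
t 22.3 p [575.2  26.6  29.8] yaw 0.0051 tilt [-0.0023  0.0022] F [-14.5  10.3  27.4] w 12.8 q [0.02 0.63 1.83 0.   0.68 0.02]
```

View pics/j4c.png

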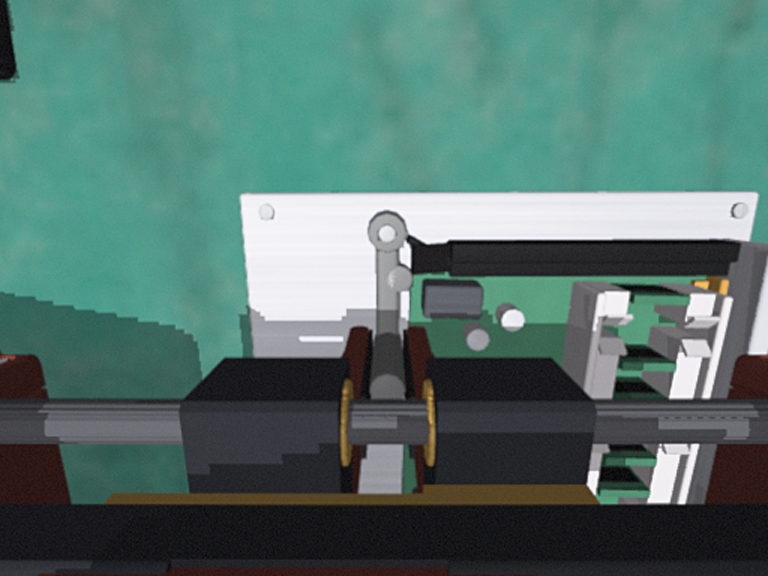

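carry_out:
  delta_pos:
    - [0, -0.2, 0]
    - [0, -0.2, 0]
    - [0, -0.2, 0]
    - [0, -3, 0]
    - [0, -6, 0]
    - [0, -9, 0]
    - [0, -9, 0]
  rotation:
    - [0, 0, 0]
    - [0, 0, 0]
    - [0, 0, 0]
    - [0, 0, 0]
    - [0, 0, 0]
    - [0, 0, 0]
    - [0, 0, 0]
  hand: 180

```text
t: 22.93
ee_pos: [580.4, 24.6, 122.1]
orientation: [-1.571, -0.011, -0.003]
ft_force: [1.5, -0.6, 0.7]
width: 25.7
```

Run:
```python
from h import *
o=st();im,c=snap('wrist','j5');crop(im,0,0,512,384,1.5,'j5c')
go([526.1,-87.6,110],1.57)
```

```text
t 22.93 p [580.4  24.6 122.1] yaw 0.0054 tilt [0.0089 0.0001] F [ 1.5 -0.6  0.7] w 25.7 q [ 0.02  0.49  1.8  -0.    0.84  0.02]
d [ -5.38   0.95 -11.19] w [ 0.005 -1.565  0.005] rows 13
```

View pics/j5c.png

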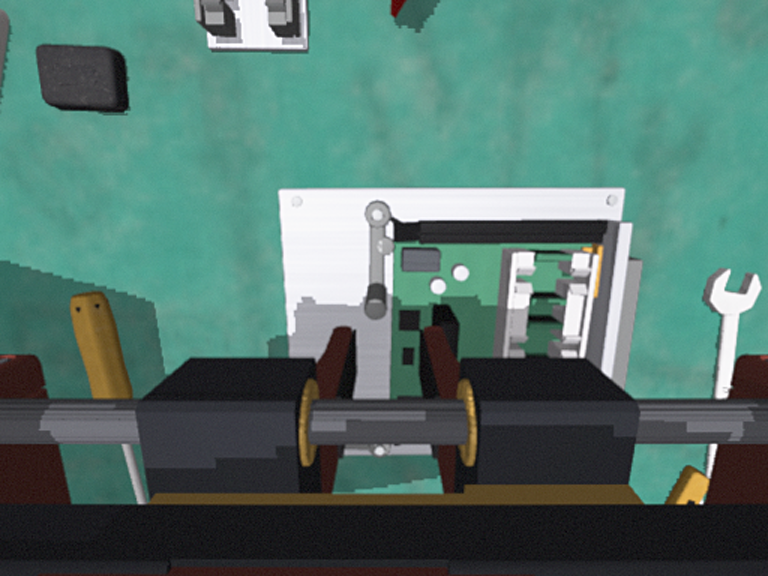

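carry_out:
  delta_pos:
    - [-5.4, 0, -11.2]
    - [-5.4, 0, -11.2]
    - [-5.4, 0, -11.2]
    - [-5.4, 0.9, -11.2]
    - [-5.4, 0.9, -11.2]
    - [-5.4, 0.9, -11.2]
    - [-5.4, 0.9, -11.2]
    - [-5.4, 0.9, -11.2]
    - [-5.4, 0.9, -11.2]
    - [-5.4, 0.9, -11.2]
    - [-5.4, 0.9, -11.2]
    - [-5.4, 0.9, -11.2]
  rotation:
    - [0, -1.565, 0]
    - [0, -1.565, 0]
    - [0, -1.565, 0]
    - [0, -1.565, 0]
    - [0, -1.565, 0]
    - [0, -1.565, 0]
    - [0, -1.565, 0]
    - [0, -1.565, 0]
    - [0, -1.565, 0]
    - [0, -1.565, 0]
    - [0, -1.565, 0]
    - [0, -1.565, 0]

```text
t: 23.98
ee_pos: [522.6, -87.6, 106.5]
orientation: [-1.246, -1.147, 1.149]
ft_force: [-0.1, -0.5, -0.3]
width: 26.0
```

Run:
```python
from h import *
o=st()
go([526.1,-87.6,100],1.57)
```

```text
t 23.98 p [522.6 -87.6 106.5] yaw 1.4885 tilt [-0.0018  0.0003] F [-0.1 -0.5 -0.3] w 26.0 q [-0.19  0.46  1.91 -0.    0.77 -1.68]
d [ 0.03  0.65 -0.35] w [-0.002 -0.082  0.   ] rows 1
```

carry_out:
  delta_pos:
    - [0, 0.6, -0.3]
    - [0, 0.6, -0.3]
    - [0, 0.6, -0.3]
  rotation:
    - [0, -0.082, 0]
    - [0, -0.082, 0]
    - [0, -0.082, 0]

```text
t: 24.23
ee_pos: [525.6, -87.8, 100.7]
orientation: [-1.212, -1.201, 1.203]
ft_force: [-0.7, 0.3, -0.2]
width: 25.6
```

Run:
```python
from h import *
o=st();im,c=snap('wrist','k1');crop(im,0,0,512,384,1.5,'k1c')
go([526.1,-87.6,28],1.57)
```

```text
t 24.23 p [525.6 -87.8 100.7] yaw 1.5617 tilt [-0.002   0.0003] F [-0.7  0.3 -0.2] w 25.6 q [-0.19  0.47  1.91 -0.    0.76 -1.75]
d [ 0.02  7.3  -0.05] w [-0.002 -0.008  0.   ] rows 2
```

View pics/k1c.png

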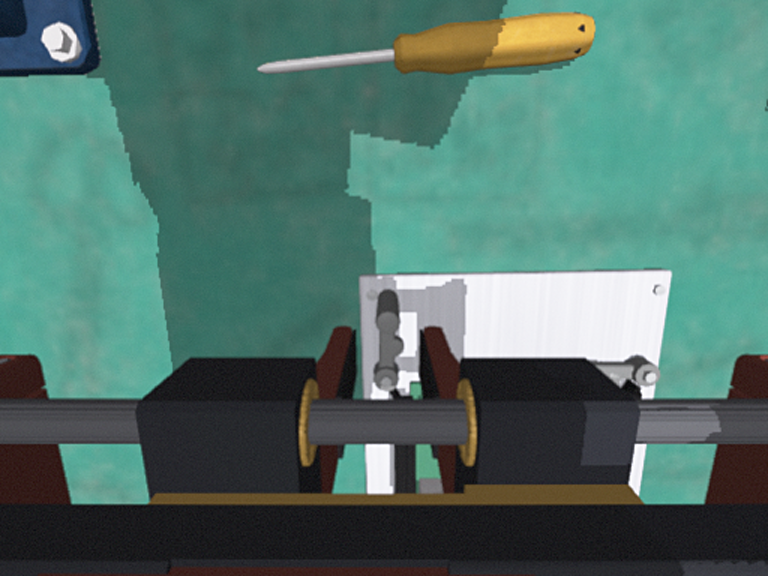

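carry_out:
  delta_pos:
    - [0, 3.5, 0]
    - [0, 7.2, 0]
    - [0, 7.2, 0]
    - [0, 7.2, 0]
  rotation:
    - [0, 0, 0]
    - [0, 0, 0]
    - [0, 0, 0]
    - [0, 0, 0]

```text
t: 24.62
ee_pos: [524.4, -87.5, 28.4]
orientation: [-1.208, -1.2, 1.205]
ft_force: [0.1, -0.1, 1.1]
width: 25.9
```

carry_out:
  delta_pos:
    - [0, 0, 0]
    - [0, 0, 0]
    - [0, 0, 0]
    - [0, 0, 0]
  rotation:
    - [0, 0, 0]
    - [0, 0, 0]
    - [0, 0, 0]
    - [0, 0, 0]
  hand: 255

```text
t: 24.95
ee_pos: [527.7, -88.0, 31.8]
orientation: [-1.215, -1.207, 1.203]
ft_force: [-0.9, 0.8, 6.8]
width: 12.3
```

carry_out:
  delta_pos:
    - [0.6, 0, -0.04]
    - [1.19, 0, -0.14]
    - [1.76, 0, -0.32]
    - [2.31, 0, -0.57]
    - [2.82, 0, -0.87]
    - [3.3, 0, -1.24]
    - [3.72, 0, -1.66]
    - [4.1, 0, -2.13]
    - [4.41, 0, -2.64]
    - [4.66, 0, -3.19]
    - [4.84, 0, -3.76]
    - [4.84, 0, -3.76]
  rotation:
    - [0, 0.12, 0]
    - [0, 0.24, 0]
    - [0, 0.36, 0]
    - [0, 0.48, 0]
    - [0, 0.6, 0]
    - [0, 0.72, 0]
    - [0, 0.84, 0]
    - [0, 0.96, 0]
    - [0, 1.08, 0]
    - [0, 1.2, 0]
    - [0, 1.32, 0]
    - [0, 1.32, 0]

```text
t: 25.95
ee_pos: [566.7, -41.4, 31.7]
orientation: [-1.566, -0.191, 0.184]
ft_force: [1.2, -11.1, 4.9]
width: 12.6
```

Run:
```python
from h import *
o=st()
go([578.5,-38,28],0.01)
```

```text
t 25.95 p [566.7 -41.4  31.7] yaw 0.2386 tilt [ 0.0045 -0.0025] F [  1.2 -11.1   4.9] w 12.6 q [-0.09  0.62  1.85 -0.    0.66 -0.33]
d [1.22 0.37 0.05] w [0.003 0.229 0.004] rows 2
```

carry_out:
  delta_pos:
    - [0.45, 0, 0]
    - [0.85, 0, 0.03]
    - [1.2, 0, 0.05]
    - [1.25, 0, 0.05]
    - [1.25, 0, 0.05]
    - [1.25, 0, 0.05]
  rotation:
    - [0, 0.08, 0]
    - [0, 0.16, 0]
    - [0, 0.23, 0]
    - [0, 0.23, 0]
    - [0, 0.23, 0]
    - [0, 0.23, 0]

```text
t: 26.45
ee_pos: [575.9, -40.2, 31.5]
orientation: [-1.576, -0.012, 0.013]
ft_force: [-5.8, -24.0, 8.4]
width: 12.6
```

Run:
```python
from h import *
o=st();im,c=snap('wrist','k2');crop(im,0,0,512,384,1.5,'k2c')
```

```text
t 26.45 p [575.9 -40.2  31.5] yaw 0.0159 tilt [-0.     -0.0048] F [ -5.8 -24.    8.4] w 12.6 q [-0.09  0.63  1.83 -0.01  0.68 -0.1 ]
```

View pics/k2c.png

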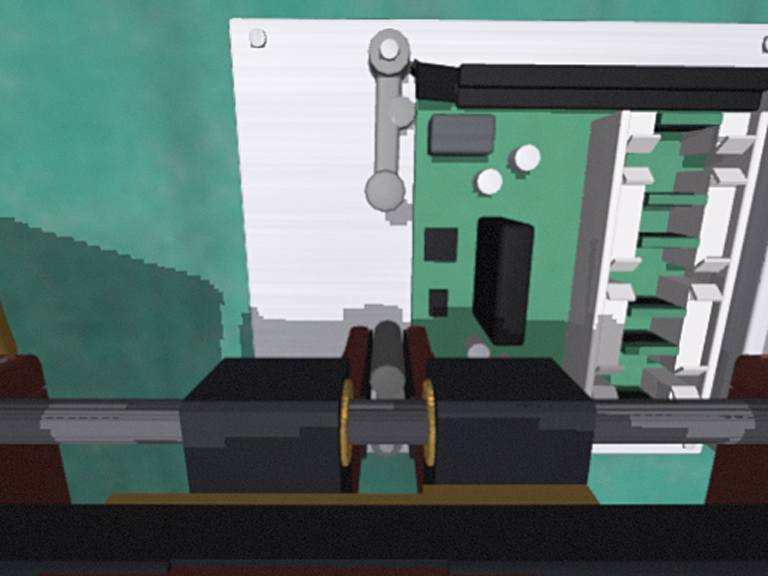

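carry_out:
  delta_pos:
    - [0.1, 0, -0.15]
    - [0.2, 0, -0.25]
    - [0.25, 0, -0.25]
    - [0.25, 0, -0.25]
  rotation:
    - [0, 0, 0]
    - [0, 0, 0]
    - [0, 0, 0]
    - [0, 0, 0]

```text
t: 26.83
ee_pos: [576.0, -40.4, 31.5]
orientation: [-1.573, -0.008, 0.016]
ft_force: [-13.4, -10.7, 16.1]
width: 12.5
```

carry_out:
  delta_pos:
    - [0.1, 0, 0]
    - [0.15, 0, 0]
    - [0.15, 0, 0]
  rotation:
    - [0, 0, 0]
    - [0, 0, 0]
    - [0, 0, 0]

```text
t: 27.08
ee_pos: [576.1, -40.3, 31.4]
orientation: [-1.573, -0.006, 0.018]
ft_force: [-16.7, -11.3, 21.2]
width: 12.5
```

carry_out:
  delta_pos:
    - [0, -0.2, 0]
    - [0, -0.2, 0]
    - [0, -0.2, 0]
    - [0, -3, 0]
    - [0, -6, 0]
    - [0, -10, 0]
    - [0, -14, 0]
    - [0, -14, 0]
  rotation:
    - [0, 0, 0]
    - [0, 0, 0]
    - [0, 0, 0]
    - [0, 0, 0]
    - [0, 0, 0]
    - [0, 0, 0]
    - [0, 0, 0]
    - [0, 0, 0]
  hand: 180

```text
t: 27.75
ee_pos: [585.4, -38.7, 177.9]
orientation: [-1.572, -0.022, 0.001]
ft_force: [2.0, 0.0, 0.2]
width: 25.8
```

Run:
```python
from h import *
o=st()
go([640,-6,180],1.581)
```

```text
t 27.75 p [585.4 -38.7 177.9] yaw 0.0148 tilt [ 0.0135 -0.0011] F [2.  0.  0.2] w 25.8 q [-0.09  0.42  1.76  0.    0.95 -0.1 ]
d [ 5.51 -0.14  3.19] w [ 0.012 -1.566  0.01 ] rows 13
```

carry_out:
  delta_pos:
    - [10.5, -0.1, 3.2]
    - [10.5, -0.1, 3.2]
    - [10.5, -0.1, 3.2]
    - [10.5, -0.1, 3.2]
    - [10.5, -0.1, 3.2]
    - [10.5, -0.1, 3.2]
    - [10.5, -0.1, 3.2]
    - [10.5, -0.1, 3.2]
    - [10.5, -0.1, 3.2]
    - [10.5, -0.1, 3.2]
    - [10.5, -0.1, 3.2]
    - [10.5, -0.1, 3.2]
  rotation:
    - [0.01, -1.566, 0.01]
    - [0.01, -1.566, 0.01]
    - [0.01, -1.566, 0.01]
    - [0.01, -1.566, 0.01]
    - [0.01, -1.566, 0.01]
    - [0.01, -1.566, 0.01]
    - [0.01, -1.566, 0.01]
    - [0.01, -1.566, 0.01]
    - [0.01, -1.566, 0.01]
    - [0.01, -1.566, 0.01]
    - [0.01, -1.566, 0.01]
    - [0.01, -1.566, 0.01]

```text
t: 28.75
ee_pos: [685.3, -4.8, 171.0]
orientation: [-1.224, -1.164, 1.178]
ft_force: [-0.3, 0.3, 0.6]
width: 25.7
```

Run:
```python
from h import *
o=st()
go([690,-6,180],1.581)
```

```text
t 28.75 p [685.3  -4.8 171. ] yaw 1.5209 tilt [-0.0112  0.0003] F [-0.3  0.3  0.6] w 25.7 q [-0.02  0.57  1.51  0.    1.07 -1.55]
d [-0.1  -0.91 -0.47] w [-0.011 -0.06   0.   ] rows 1
```

carry_out:
  delta_pos:
    - [-0.1, -0.9, -0.5]
    - [-0.1, -0.9, -0.5]
    - [-0.1, -0.9, -0.5]
    - [-0.1, -0.9, -0.5]
  rotation:
    - [-0.011, -0.06, 0]
    - [-0.011, -0.06, 0]
    - [-0.011, -0.06, 0]
    - [-0.011, -0.06, 0]

```text
t: 29.08
ee_pos: [689.8, -6.2, 179.6]
orientation: [-1.207, -1.21, 1.211]
ft_force: [-0.6, -0.4, -0.4]
width: 25.9
```

Run:
```python
from h import *
im,c=snap('wrist','l1');o=st();crop(im,150,20,380,250,3.2,'l1c')
```

```text
t 29.13 p [689.6  -6.2 179.5] yaw 1.5729 tilt [-0.0016  0.    ] F [ 0.3 -0.2  0.2] w 25.8 q [-0.03  0.56  1.5  -0.    1.08 -1.6 ]
```

View pics/l1c.png

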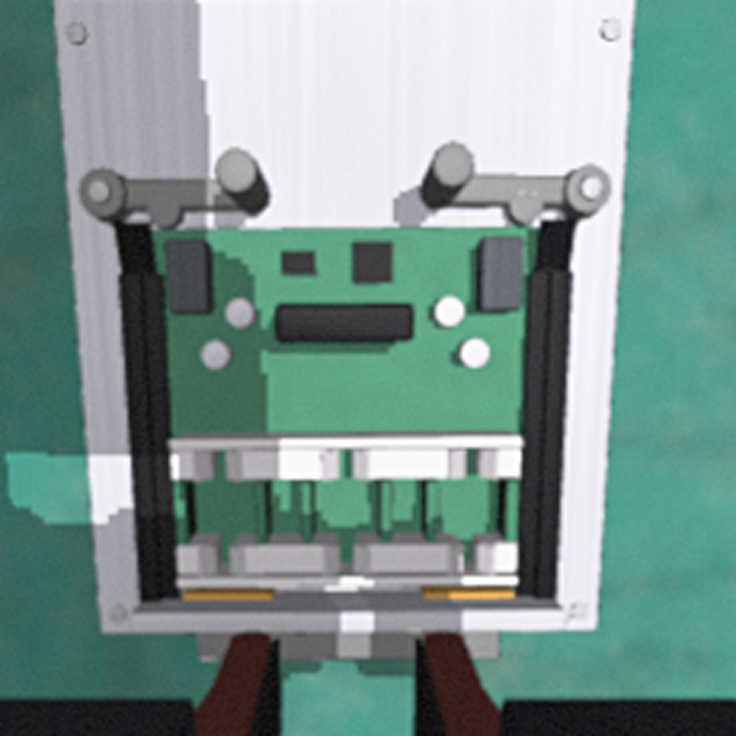

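Run:
```python
from h import *
o=ctrl.get_obs();c=cam('wrist',o)
im=cv2.imread('pics/l1.png');crop(im,195,150,320,210,6.2,'l1s')
A=lambda uv,z:onz(c,np.array([150,20])+np.array(uv)/3.2,z)[0].round(1)
for n,uv,z in [('postR',(237,167),61),('postL',(454,161),61),('hR',(101,193),20),('hL',(590,187),20),('bar',(344,321),53),('barL',(277,322),53),('barR',(412,320),53),('s1',(78,33),8),('s2',(611,30),8),('s3',(119,613),8),('s4',(577,610),8),('bdF',(165,228),13),('bdF',(535,228),13)]: print(n,A(uv,z))
```

```text
postR [576.5 -37.3  61. ]
postL [574.7  26.1  61. ]
hR [577.5 -88.   20. ]
hL [575.3  76.8  20. ]
bar [619.8  -6.   53. ]
barL [620.1 -26.9  53. ]
barR [619.4  15.3  53. ]
s1 [525.2 -95.7   8. ]
s2 [523.9  83.7   8. ]
s3 [729.2 -93.8   8. ]
s4 [727.7  85.1   8. ]
bdF [587.8 -68.3  13. ]
bdF [587.6  60.3  13. ]
```

View pics/l1s.png

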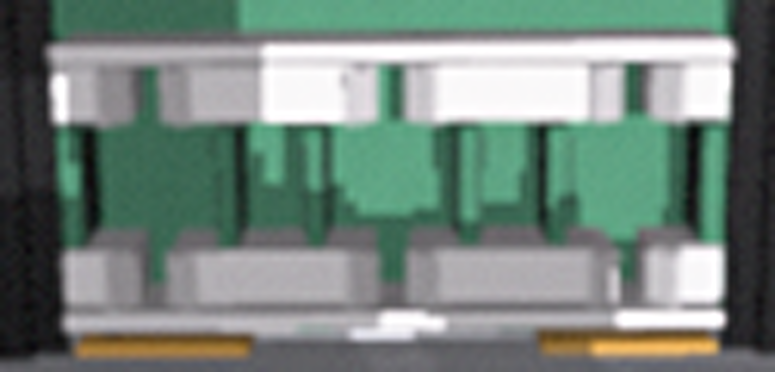

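Run:
```python
from h import *
im=cv2.imread('pics/h3.png');crop(im,225,185,295,260,8,'cal')
i=ctrl.camera_info('wrist');W=np.linalg.inv(i['T_tool_cam']);f=192/np.tan(np.radians(i['fov_y']/2))
c=dict(f=f,cx=i['cx'],cy=i['cy'],k=i['k1'],R=W[:3,:3],t=W[:3,3])
print(proj(c,[(0,-26.4,22),(-6,-26.4,22),(6,-26.4,22),(-6,13.6,22),(6,13.6,22)]))
print((proj(c,[(0,-26.4,22),(-6,-26.4,22),(6,-26.4,22),(-6,13.6,22),(6,13.6,22)])-[225,185])*8)
```

```text
[[256.31516505 211.66278089]
 [244.4933117  211.66930545]
 [268.136816   211.65587826]
 [247.39651319 193.17256255]
 [265.94799361 193.16232743]]
[[250.52132037 213.30224715]
 [155.94649359 213.3544436 ]
 [345.09452799 213.2470261 ]
 [179.17210553  65.38050042]
 [327.58394887  65.29861942]]
```

View pics/cal.png

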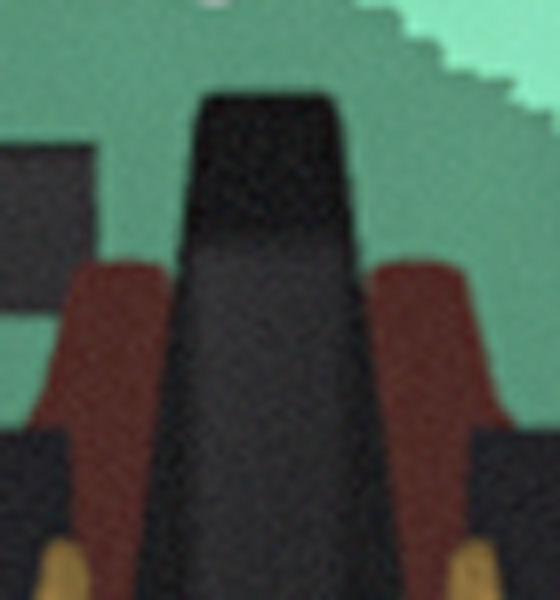

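Run:
```python
from h import *
o=ctrl.get_obs();c=cam('wrist',o)
A=lambda uv,z:onz(c,np.array([195,150])+np.array(uv)/6.2,z)[0]-[0,1.1,0]
for n,uv in [('s1u',(148,90)),('s1l',(157,270)),('s2u',(391,90)),('s2l',(393,270)),('s3u',(636,90)),('s3l',(626,270))]: print(n,A(uv,34).round(1))
for n,uv in [('frameTL',(48,50)),('frameTR',(733,44)),('frameBL',(63,322)),('frameBR',(724,320))]: print(n,A(uv,38).round(1))
```

```text
s1u [666.7 -49.8  34. ]
s1l [699.7 -49.2  34. ]
s2u [666.6  -6.4  34. ]
s2l [699.7  -6.   34. ]
s3u [666.6  37.3  34. ]
s3l [699.6  36.6  34. ]
frameTL [659.2 -66.5  38. ]
frameTR [657.9  53.4  38. ]
frameBL [708.5 -66.   38. ]
frameBR [708.   54.2  38. ]
```

Run:
```python
from h import *
go([545,295,170],1.571)
```

```text
d [30.15  0.97 14.4 ] w [-0.002  0.002  0.   ] rows 9
```

carry_out:
  delta_pos:
    - [30.1, 0, 14.4]
    - [30.1, 0, 14.4]
    - [30.1, 0.9, 14.4]
    - [30.1, 0.9, 14.4]
    - [30.1, 0.9, 14.4]
    - [30.1, 0.9, 14.4]
    - [30.1, 0.9, 14.4]
    - [30.1, 0.9, 14.4]
    - [30.1, 0.9, 14.4]
    - [30.1, 0.9, 14.4]
    - [30.1, 0.9, 14.4]
    - [30.1, 0.9, 14.4]
  rotation:
    - [0, 0, 0]
    - [0, 0, 0]
    - [0, 0, 0]
    - [0, 0, 0]
    - [0, 0, 0]
    - [0, 0, 0]
    - [0, 0, 0]
    - [0, 0, 0]
    - [0, 0, 0]
    - [0, 0, 0]
    - [0, 0, 0]
    - [0, 0, 0]

```text
t: 30.13
ee_pos: [545.2, 293.0, 170.8]
orientation: [-1.207, -1.21, 1.212]
ft_force: [-0.3, -0.5, -0.6]
width: 25.8
```

Run:
```python
from h import *
o=st();im,c=snap('wrist','m1');o=st();crop(im,0,0,512,384,1.5,'m1c');crop(im,180,60,380,250,4,'m1d')
im,c=snap('top','m1t');crop(im,200,130,380,230,4,'m1tc')
```

```text
t 30.13 p [545.2 293.  170.8] yaw 1.573 tilt [-0.0014 -0.0004] F [-0.3 -0.5 -0.6] w 25.8 q [ 0.47  0.48  1.68  0.    0.99 -1.1 ]
t 30.18 p [545.4 292.8 170.9] yaw 1.5725 tilt [-0.0013 -0.0003] F [-0.2 -0.3  0.5] w 25.9 q [ 0.47  0.48  1.68  0.    0.99 -1.1 ]
```

View pics/m1c.png

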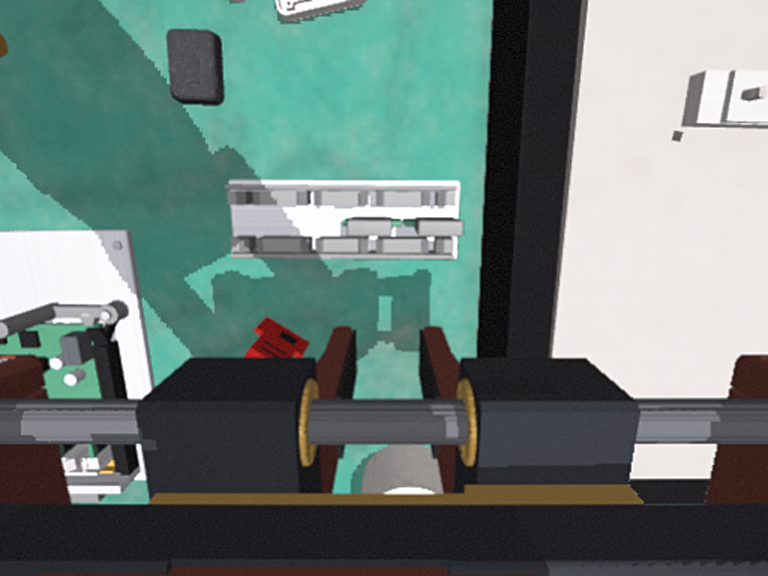

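View pics/m1d.png

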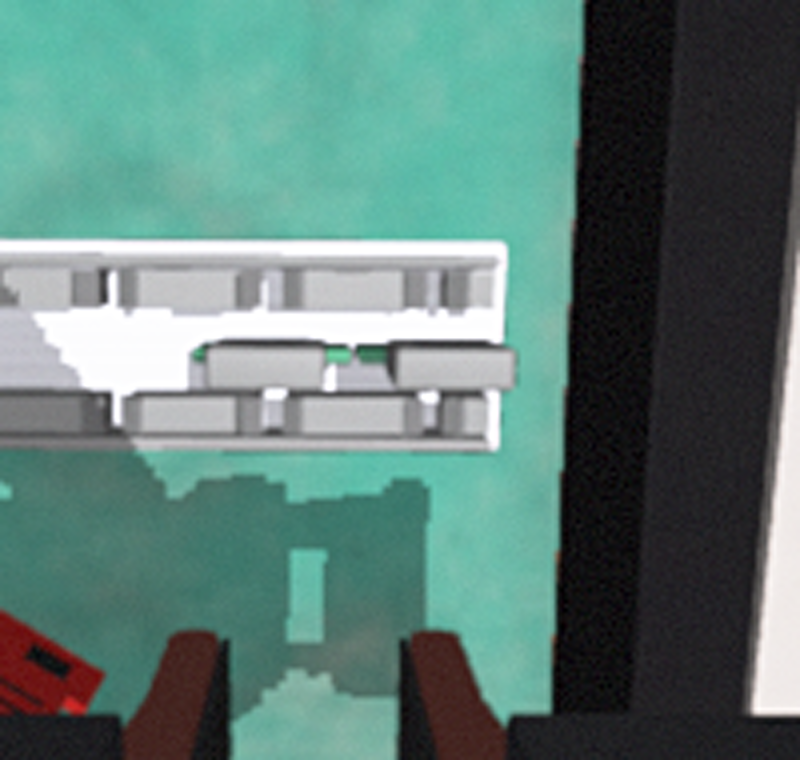

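View pics/m1tc.png

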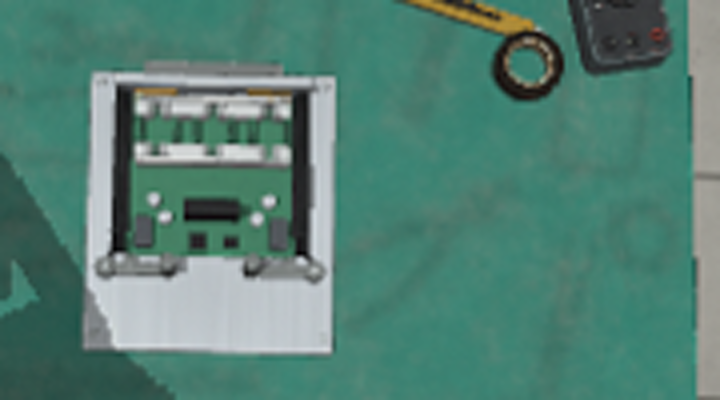

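Run:
```python
from h import *
o=ctrl.get_obs();c=cam('wrist',o)
im=cv2.imread('pics/m1.png');crop(im,215,110,320,180,7.5,'m1e')
im=cv2.imread('pics/a_scene.png');crop(im,125,245,215,310,8,'m1sc')
A=lambda uv,z:onz(c,np.array([180,60])+np.array(uv)/4,z)[0]-[0,1.1,0]
for n,uv,z in [('b1',(265,368),74),('b2',(455,367),74),('gap',(267,290),34),('gap',(270,410),34),('gap',(433,290),34),('gap',(430,410),34),('baseFR',(503,243),6),('baseBR',(497,449),6),('card',(350,353),36)]: print(n,A(uv,z).round(1))
```

```text
b1 [504.4 281.6  74. ]
b2 [504.1 325.4  74. ]
gap [487.7 280.7  34. ]
gap [519.2 281.2  34. ]
gap [487.7 324.1  34. ]
gap [519.1 324.1  34. ]
baseFR [475.3 346.5   6. ]
baseBR [534.2 347.2   6. ]
card [503.9 302.5  36. ]
```

View pics/m1e.png

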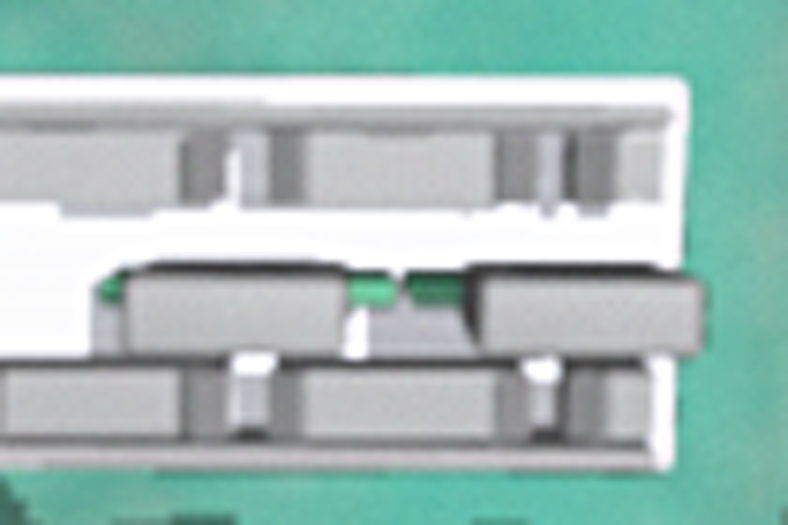

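View pics/m1sc.png

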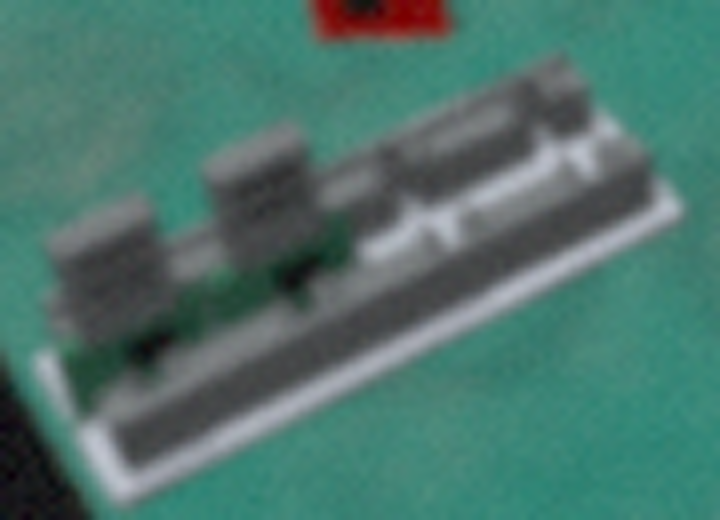

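Run:
```python
from h import *
go([504.2,281.6,120],0)
```

```text
d [-1.11  5.09  4.12] w [-1.000e-03  1.572e+00 -1.000e-03] rows 13
```

carry_out:
  delta_pos:
    - [-1.1, 0, 4.1]
    - [-1.1, 1, 4.1]
    - [-1.1, 2, 4.1]
    - [-1.1, 3, 4.1]
    - [-1.1, 5, 4.1]
    - [-1.1, 5, 4.1]
    - [-1.1, 5, 4.1]
    - [-1.1, 5, 4.1]
    - [-1.1, 5, 4.1]
    - [-1.1, 5, 4.1]
    - [-1.1, 5, 4.1]
    - [-1.1, 5, 4.1]
  rotation:
    - [0, 1.57, 0]
    - [0, 1.57, 0]
    - [0, 1.57, 0]
    - [0, 1.57, 0]
    - [0, 1.57, 0]
    - [0, 1.57, 0]
    - [0, 1.57, 0]
    - [0, 1.57, 0]
    - [0, 1.57, 0]
    - [0, 1.57, 0]
    - [0, 1.57, 0]
    - [0, 1.57, 0]
  hand: 139

```text
t: 31.23
ee_pos: [504.4, 281.8, 121.0]
orientation: [-1.57, -0.051, 0.053]
ft_force: [-0.2, -0.2, 0.4]
width: 39.8
```

Run:
```python
from h import *
st();go([504.2,281.6,120],0)
```

```text
t 31.23 p [504.4 281.8 121. ] yaw 0.0661 tilt [-0.0012 -0.    ] F [-0.2 -0.2  0.4] w 39.8 q [0.49 0.49 1.8  0.   0.85 0.42]
d [-0.02  0.1  -0.02] w [ 0.     0.066 -0.001] rows 1
```

carry_out:
  delta_pos:
    - [0, 0.1, 0]
    - [0, 0.1, 0]
    - [0, 0.1, 0]
  rotation:
    - [0, 0.066, 0]
    - [0, 0.066, 0]
    - [0, 0.066, 0]

```text
t: 31.48
ee_pos: [504.2, 282.1, 120.0]
orientation: [-1.571, -0.006, 0.008]
ft_force: [-0.5, -0.9, 0.2]
width: 39.7
```

Run:
```python
from h import *
im,c=snap('wrist','m2');o=st();crop(im,130,60,380,250,3.2,'m2c')
go([504.2,281.6,42],0)
```

```text
t 31.53 p [504.1 282.3 120. ] yaw 0.0095 tilt [-0.0012 -0.    ] F [ 0.1 -0.4 -0.3] w 40.1 q [0.49 0.49 1.8  0.   0.85 0.48]
d [ 0.02  7.8  -0.07] w [ 0.     0.01  -0.001] rows 2
```

View pics/m2c.png

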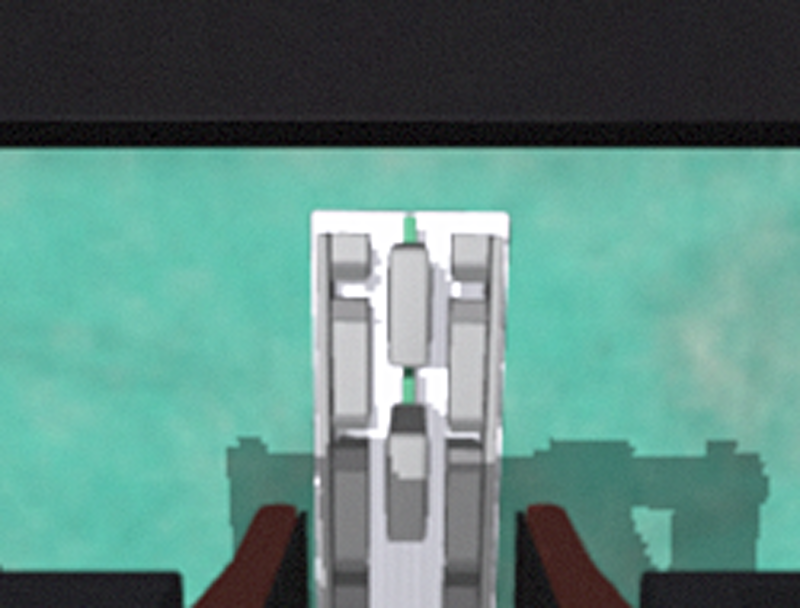

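Run:
```python
from h import *
o=ctrl.get_obs();c=cam('wrist',o)
A=lambda uv,z:onz(c,np.array([130,60])+np.array(uv)/3.2,z)[0]-[1.1,0,0]
for n,uv,z in [('b1',(407,487),74),('b1t',(409,432),74),('b1b',(406,540),74),('b2',(409.5,306),74),('b2t',(410,245),74),('b2b',(409,365),74),('baseL',(312,212),6),('baseR',(509,212),6)]: print(n,A(uv,z).round(1))
go([504.2,281.6,42],0.01)
```

```text
b1 [503.3 283.3  74. ]
b1t [503.7 297.1  74. ]
b1b [503.2 269.6  74. ]
b2 [503.5 327.2  74. ]
b2t [503.5 341.   74. ]
b2b [503.5 313.3  74. ]
baseL [474. 348.   6.]
baseR [533.1 348.5   6. ]
d [ 0.02  7.8  -0.07] w [ 0.    -0.    -0.001] rows 2
```

carry_out:
  delta_pos:
    - [-0.05, 3, 0]
    - [-0.05, 6, 0]
    - [-0.05, 7.8, 0]
    - [-0.05, 7.8, 0]
    - [-0.05, 7.8, 0]
  rotation:
    - [0, 0, 0]
    - [0, 0, 0]
    - [0, 0, 0]
    - [0, 0, 0]
    - [0, 0, 0]

```text
t: 31.95
ee_pos: [502.7, 282.4, 41.4]
orientation: [-1.572, -0.005, 0.01]
ft_force: [0.0, 0.2, 0.4]
width: 40.0
```

carry_out:
  delta_pos:
    - [0, 0, 0]
    - [0, 0, 0]
    - [0, 0, 0]
    - [0, 0, 0]
    - [0, 0, 0]
  rotation:
    - [0, 0, 0]
    - [0, 0, 0]
    - [0, 0, 0]
    - [0, 0, 0]
    - [0, 0, 0]
  hand: 255

```text
t: 32.37
ee_pos: [503.5, 283.2, 42.8]
orientation: [-1.57, -0.007, 0.007]
ft_force: [-0.0, -0.3, -0.5]
width: 10.2
```

Run:
```python
from h import *
im,c=snap('wrist','m3');o=st();crop(im,180,60,330,250,4,'m3c')
```

```text
t 32.42 p [503.5 283.2  42.8] yaw 0.0086 tilt [-0.0001  0.0006] F [-0.8  0.4  4.4] w 9.8 q [0.49 0.61 1.83 0.   0.7  0.48]
```

View pics/m3c.png

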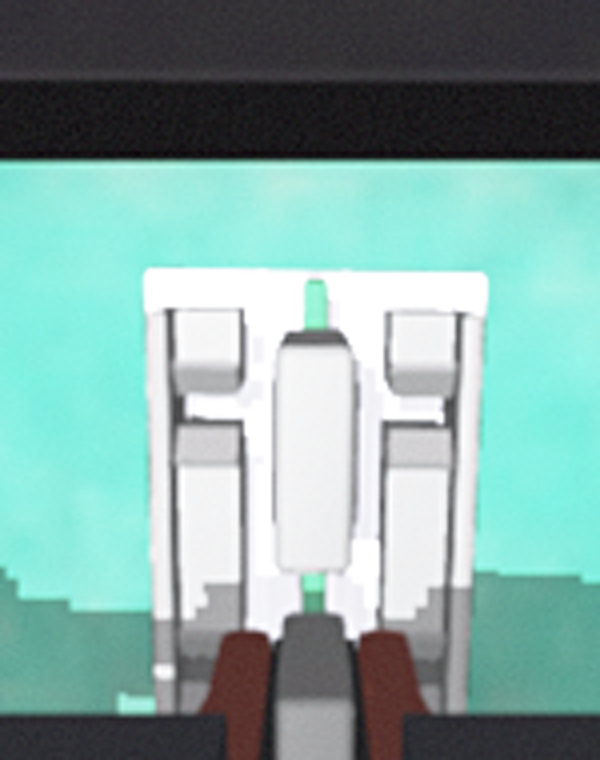

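```bash
cat >> h.py <<'E'
def toolcam():
    i=ctrl.camera_info('wrist');W=np.linalg.inv(i['T_tool_cam']);f=192/np.tan(np.radians(i['fov_y']/2))
    return dict(f=f,cx=i['cx'],cy=i['cy'],k=i['k1'],R=W[:3,:3],t=W[:3,3])
E
python3 - <<'E'
from h import *
c=toolcam()
for z in (12,14,16): print(z,proj(c,[(0,-31.2,z),(0,6.8,z)]).round(1).tolist())
E
```

```text
12 [[256.0, 237.4], [256.4, 214.2]]
14 [[256.0, 233.7], [256.4, 211.1]]
16 [[256.0, 229.9], [256.4, 208.1]]
```

Run:
```python
from h import *
o=ctrl.get_obs();c=cam('wrist',o)
A=lambda uv,z:onz(c,np.array([180,60])+np.array(uv)/4,z)[0].round(1)
print(A((315,347),74),A((315,572),74),A((315,332),36),A((310,615),36),A((310,677),74))
print('cards', A((315,280),36),A((315,572),36),A((315,606),36), 'base',A((145,270),6))
```

```text
[504.4 340.1  74. ] [504.6 313.1  74. ] [504.5 339.6  36. ] [504.1 295.5  36. ] [504.1 299.6  74. ]
cards [504.4 347.2  36. ] [504.8 302.6  36. ] [504.9 297.   36. ] base [475.1 348.3   6. ]
```

carry_out:
  delta_pos:
    - [0, -1, 0]
    - [0, -3, 0]
    - [0, -5, 0]
    - [0, -8, 0]
    - [0, -11, 0]
    - [0, -11, 0]
    - [0, -11, 0]
    - [0, -11, 0]
  rotation:
    - [0, 0, 0]
    - [0, 0, 0]
    - [0, 0, 0]
    - [0, 0, 0]
    - [0, 0, 0]
    - [0, 0, 0]
    - [0, 0, 0]
    - [0, 0, 0]

```text
t: 33.08
ee_pos: [502.8, 282.8, 152.0]
orientation: [-1.571, -0.006, 0.008]
ft_force: [-0.4, -0.2, -0.5]
width: 9.9
```

Run:
```python
from h import *
im,c=snap('wrist','m4');o=st();crop(im,180,60,330,250,4,'m4c')
go([683,-6.2,160],1.581)
```

```text
t 33.13 p [502.4 282.6 151.3] yaw 0.0086 tilt [-0.0027 -0.0008] F [-1.3 -0.4 -0.5] w 9.4 q [0.49 0.45 1.79 0.   0.91 0.48]
d [ 17.81  -0.9  -29.03] w [-0.002 -1.572 -0.003] rows 13
```

View pics/m4c.png

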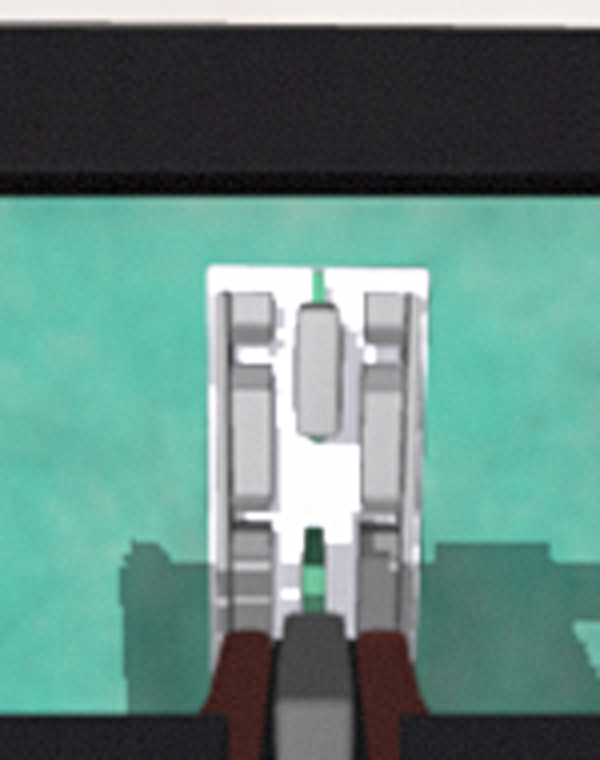

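Run:
```python
from h import *
c=toolcam()
for z in (17,19,21): print(z,proj(c,[(0,36.8,z),(0,6.8,z)]).round(1).tolist())
```

```text
17 [[256.6, 195.1], [256.4, 206.6]]
19 [[256.6, 192.4], [256.4, 203.5]]
21 [[256.6, 189.8], [256.4, 200.4]]
```

Run:
```python
from h import *
go([682.3,37,150],1.5815)
```

```text
d [ 17.78   0.1  -24.71] w [-0.002 -1.573 -0.003] rows 13
```

carry_out:
  delta_pos:
    - [17.8, 0.1, -24.7]
    - [17.8, 0.1, -24.7]
    - [17.8, 0.1, -24.7]
    - [17.8, 0.1, -24.7]
    - [17.8, 0.1, -24.7]
    - [17.8, 0.1, -24.7]
    - [17.8, 0.1, -24.7]
    - [17.8, 0.1, -24.7]
    - [17.8, 0.1, -24.7]
    - [17.8, 0.1, -24.7]
    - [17.8, 0.1, -24.7]
    - [17.8, 0.1, -24.7]
  rotation:
    - [0, -1.573, 0]
    - [0, -1.573, 0]
    - [0, -1.573, 0]
    - [0, -1.573, 0]
    - [0, -1.573, 0]
    - [0, -1.573, 0]
    - [0, -1.573, 0]
    - [0, -1.573, 0]
    - [0, -1.573, 0]
    - [0, -1.573, 0]
    - [0, -1.573, 0]
    - [0, -1.573, 0]

```text
t: 34.13
ee_pos: [682.2, 37.0, 148.4]
orientation: [-1.243, -1.145, 1.151]
ft_force: [-0.3, 0.0, -0.1]
width: 9.8
```

Run:
```python
from h import *
st();go([682.3,37,110],1.5815)
```

```text
t 34.13 p [682.2  37.  148.4] yaw 1.489 tilt [-0.0051 -0.0002] F [-0.3  0.  -0.1] w 9.8 q [ 0.04  0.59  1.54  0.    1.02 -1.45]
d [ 0.    3.84 -0.03] w [-0.005 -0.092 -0.   ] rows 1
```

carry_out:
  delta_pos:
    - [0, 1, 0]
    - [0, 2.5, 0]
    - [0, 3.8, 0]
    - [0, 3.8, 0]
    - [0, 3.8, 0]
    - [0, 3.8, 0]
  rotation:
    - [-0.004, -0.092, 0]
    - [-0.004, -0.092, 0]
    - [-0.004, -0.092, 0]
    - [-0.004, -0.092, 0]
    - [-0.004, -0.092, 0]
    - [-0.004, -0.092, 0]

```text
t: 34.63
ee_pos: [683.2, 37.5, 112.4]
orientation: [-1.209, -1.214, 1.212]
ft_force: [0.5, -0.4, 0.1]
width: 10.0
```

Run:
```python
from h import *
im,c=snap('wrist','n1');o=st();crop(im,150,60,380,260,3.3,'n1c')
go([682.3,37,77],1.5815)
```

```text
t 34.68 p [683.6  37.5 113. ] yaw 1.5753 tilt [ 0.0031 -0.0002] F [ 0.1  0.6 -0.3] w 9.8 q [ 0.04  0.63  1.56 -0.    0.95 -1.54]
d [-0.05  3.6   0.14] w [ 0.003 -0.006 -0.   ] rows 1
```

View pics/n1c.png

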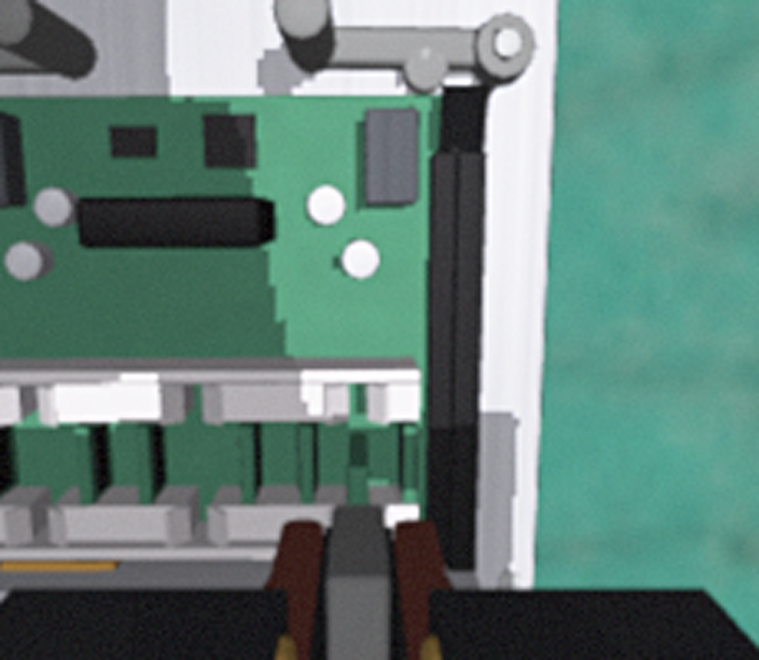

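Run:
```python
from h import *
im=cv2.imread('pics/n1.png');crop(im,230,160,290,230,9,'n1d')
o=ctrl.get_obs();c=cam('wrist',o)
A=lambda uv,z:onz(c,np.array([150,60])+np.array(uv)/3.3,z)[0]-[0,1.1,0]
for n,uv,z in [('gap',(359,395),34),('frameFront',(360,370),38),('frameBackMidL',(150,555),38),('bar',(175,222),53),('postL',(303,10),61),('foot',(358,432),113-36.8),('bdF',(300,97),13)]: print(n,A(uv,z).round(1))
```

```text
gap [665.4  37.9  34. ]
frameFront [658.   38.1  38. ]
frameBackMidL [709.4 -19.   38. ]
bar [620.7  -5.4  53. ]
postL [576.4  25.4  61. ]
foot [665.6  37.6  76.2]
bdF [588.4  21.8  13. ]
```

View pics/n1d.png

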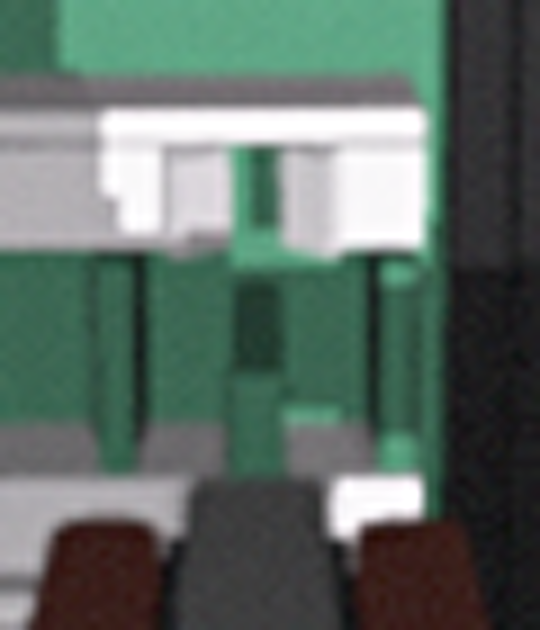

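carry_out:
  delta_pos:
    - [0, 1, 0.1]
    - [0, 2, 0.1]
    - [0, 3, 0.1]
    - [0, 3.6, 0.1]
    - [0, 3.6, 0.1]
    - [0, 3.6, 0.1]
  rotation:
    - [0, -0.005, 0]
    - [0, -0.005, 0]
    - [0, -0.005, 0]
    - [0, -0.005, 0]
    - [0, -0.005, 0]
    - [0, -0.005, 0]

```text
t: 35.18
ee_pos: [681.9, 37.5, 75.9]
orientation: [-1.206, -1.217, 1.216]
ft_force: [-0.2, -0.4, 0.1]
width: 9.6
```

Run:
```python
from h import *
im,c=snap('wrist','n2');o=st();crop(im,220,140,300,230,8,'n2c')
go([682.3,37.5,50],1.5815)
```

```text
t 35.23 p [682.3  37.5  76.5] yaw 1.5805 tilt [ 0.0024 -0.0002] F [-0.5  0.4 -1.2] w 9.9 q [ 0.04  0.68  1.57 -0.    0.89 -1.54]
d [-0.    2.65  0.01] w [ 0.002 -0.001 -0.   ] rows 1
```

View pics/n2c.png

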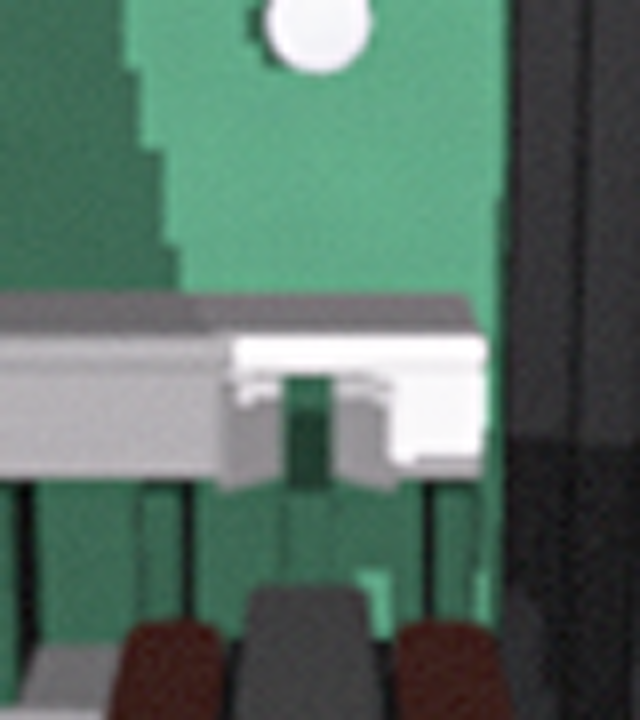

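carry_out:
  delta_pos:
    - [0, 0.4, 0]
    - [0, 0.8, 0]
    - [0, 1.2, 0]
    - [0, 1.6, 0]
    - [0, 1.6, 0]
  rotation:
    - [0, 0, 0]
    - [0, 0, 0]
    - [0, 0, 0]
    - [0, 0, 0]
    - [0, 0, 0]

```text
t: 35.65
ee_pos: [681.7, 37.4, 59.6]
orientation: [-1.206, -1.217, 1.216]
ft_force: [-0.4, 0.4, 1.1]
width: 9.8
```

carry_out:
  delta_pos:
    - [0, 0.4, 0]
    - [0, 0.7, 0]
    - [0, 0.95, 0]
    - [0, 1.1, 0]
    - [0, 1.1, 0]
  rotation:
    - [0, 0, 0]
    - [0, 0, 0]
    - [0, 0, 0]
    - [0, 0, 0]
    - [0, 0, 0]

```text
t: 36.07
ee_pos: [682.4, 37.5, 49.8]
orientation: [-1.207, -1.218, 1.215]
ft_force: [-0.7, 0.0, 0.0]
width: 10.0
```

Run:
```python
from h import *
im,c=snap('wrist','n3');o=st();crop(im,220,140,300,230,8,'n3c')
```

```text
t 36.12 p [682.4  37.5  49.8] yaw 1.5805 tilt [ 0.0027 -0.0002] F [-0.4  0.5  1.6] w 10.0 q [ 0.04  0.72  1.58 -0.    0.85 -1.54]
```

View pics/n3c.png

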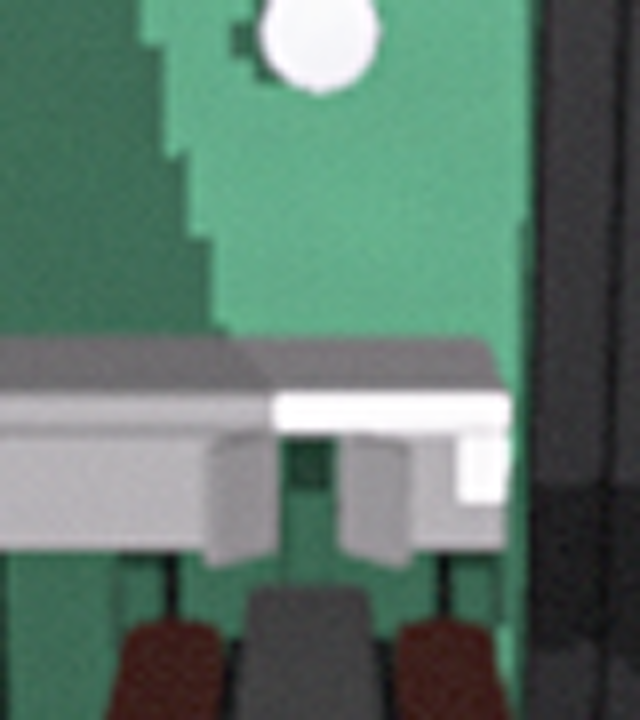

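carry_out:
  delta_pos:
    - [0, 0.1, 0]
    - [0, 0.2, 0]
    - [0, 0.2, 0]
  rotation:
    - [0, 0, 0]
    - [0, 0, 0]
    - [0, 0, 0]

```text
t: 36.37
ee_pos: [682.5, 37.5, 49.7]
orientation: [-1.207, -1.218, 1.215]
ft_force: [-5.6, 0.5, 15.1]
width: 9.9
```

carry_out:
  delta_pos:
    - [0, -0.15, 0]
    - [0, -0.15, 0]
    - [0, -0.15, 0]
    - [0, -2, 0]
    - [0, -5, 0]
    - [0, -8, 0]
    - [0, -11, 0]
    - [0, -11, 0]
  rotation:
    - [0, 0, 0]
    - [0, 0, 0]
    - [0, 0, 0]
    - [0, 0, 0]
    - [0, 0, 0]
    - [0, 0, 0]
    - [0, 0, 0]
    - [0, 0, 0]
  hand: 185

```text
t: 37.03
ee_pos: [685.8, 37.6, 164.0]
orientation: [-1.214, -1.225, 1.211]
ft_force: [1.9, 0.1, 0.8]
width: 24.3
```

Run:
```python
from h import *
im,c=snap('wrist','n4');o=st();crop(im,130,40,380,250,3.1,'n4c')
go([503.5,325.8,140],0.005)
```

```text
t 37.08 p [684.5  37.6 161.2] yaw 1.5806 tilt [0.0093 0.0001] F [ 0.6 -0.2  0.2] w 24.3 q [ 0.04  0.57  1.53 -0.    1.02 -1.54]
d [28.99  1.96 17.84] w [0.007 1.576 0.007] rows 13
```

View pics/n4c.png

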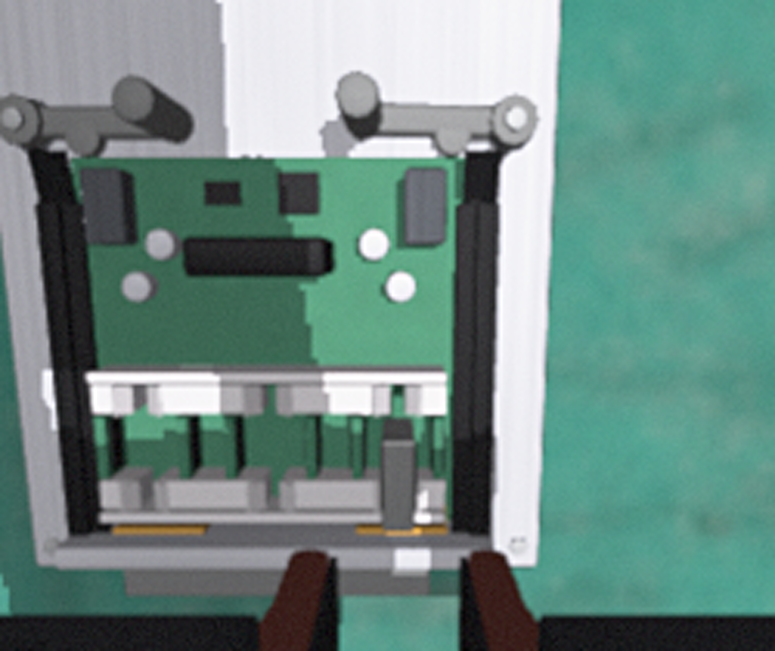

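carry_out:
  delta_pos:
    - [29, 0.5, 17.8]
    - [29, 0.5, 17.8]
    - [29, 1.9, 17.8]
    - [29, 1.9, 17.8]
    - [29, 1.9, 17.8]
    - [29, 1.9, 17.8]
    - [29, 1.9, 17.8]
    - [29, 1.9, 17.8]
    - [29, 1.9, 17.8]
    - [29, 1.9, 17.8]
    - [29, 1.9, 17.8]
    - [29, 1.9, 17.8]
  rotation:
    - [0.005, 1.576, 0.005]
    - [0.005, 1.576, 0.005]
    - [0.005, 1.576, 0.005]
    - [0.005, 1.576, 0.005]
    - [0.005, 1.576, 0.005]
    - [0.005, 1.576, 0.005]
    - [0.005, 1.576, 0.005]
    - [0.005, 1.576, 0.005]
    - [0.005, 1.576, 0.005]
    - [0.005, 1.576, 0.005]
    - [0.005, 1.576, 0.005]
    - [0.005, 1.576, 0.005]
  hand: 139

```text
t: 38.08
ee_pos: [500.0, 325.9, 136.4]
orientation: [-1.571, -0.077, 0.086]
ft_force: [0.8, 1.3, 0.6]
width: 40.2
```

Run:
```python
from h import *
o=st()
go([503.5,325.8,120],0.006)
```

```text
t 38.08 p [500.  325.9 136.4] yaw 0.1041 tilt [-0.0057 -0.002 ] F [0.8 1.3 0.6] w 40.2 q [0.56 0.49 1.75 0.   0.91 0.45]
d [ 0.36  1.64 -0.04] w [ 0.002  0.098 -0.006] rows 1
```

carry_out:
  delta_pos:
    - [0.3, 1.6, 0]
    - [0.3, 1.6, 0]
    - [0.3, 1.6, 0]
    - [0.3, 1.6, 0]
  rotation:
    - [0.002, 0.098, -0.005]
    - [0.002, 0.098, -0.005]
    - [0.002, 0.098, -0.005]
    - [0.002, 0.098, -0.005]

```text
t: 38.42
ee_pos: [503.8, 325.7, 121.5]
orientation: [-1.57, -0.011, 0.011]
ft_force: [0.2, 0.1, 0.1]
width: 40.1
```

Run:
```python
from h import *
im,c=snap('wrist','p1');o=st();crop(im,130,60,380,250,3.2,'p1c')
go([503.5,325.8,43],0.006)
```

```text
t 38.47 p [504.2 325.9 122. ] yaw 0.0132 tilt [0.0009 0.0013] F [0.5 0.5 0.3] w 39.8 q [0.55 0.52 1.75 0.   0.87 0.54]
d [-0.07  7.9  -0.02] w [-0.001  0.007  0.001] rows 2
```

View pics/p1c.png

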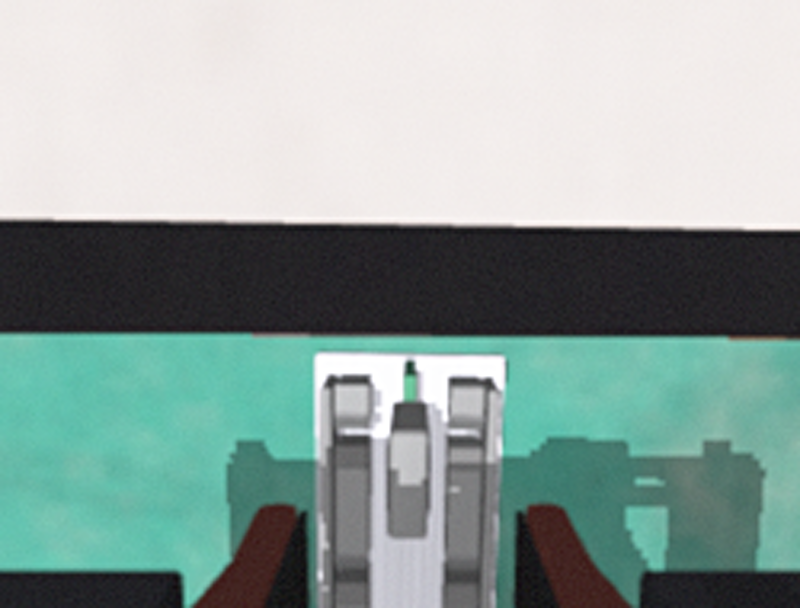

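Run:
```python
from h import *
o=ctrl.get_obs();c=cam('wrist',o)
import copy
o1=dict(o);o1['ee_pos']=np.array([504.1,282.3,120.]);o1['orientation']=Ro.from_matrix(Rd(.0095)).as_rotvec();c1=cam('wrist',o1)
print(tri(c1,[(258,60+147/3.2)],c,[(258,60+334/3.2)]))
print(tri(c1,[(258,60+120/3.2)],c,[(258,60+333/3.2)]))
# known check base edge
print(tri(c1,[(258,60+212/3.2)],c,[(258,60+354/3.2)]))
t=cam('top')
for z in (0,50,100): print(onz(t,[(131,200)],z).round(0),onz(c,[(258,60+334/3.2)],z).round(0))
```

```text
(array([504.56146531, 362.9639153 ,  65.53946781]), np.float64(0.36357518307281295))
(array([504.51440366, 366.52207164,  90.70833831]), np.float64(0.3276498223814474))
(array([504.74120208, 348.29751029,   2.99671097]), np.float64(0.4741403487870084))
[[556. 377.   0.]] [[505. 354.   0.]]
[[549. 361.  50.]] [[505. 361.  50.]]
[[543. 344. 100.]] [[505. 368. 100.]]
```

Run:
```python
from h import *
o=ctrl.get_obs();c=cam('wrist',o)
def C(p,y):
    o1=dict(o);o1['ee_pos']=np.array(p);o1['orientation']=Ro.from_matrix(Rd(y)).as_rotvec();return cam('wrist',o1)
c4=C([502.4,282.6,151.3],.0086)
print('beige',tri(c4,[(258,60+25/4)],c,[(258,60+224/3.2)]))
print('front',tri(c4,[(258,60+193/4)],c,[(258,60+334/3.2)]))
print('front175',tri(c4,[(258,60+172/4)],c,[(258,60+334/3.2)]))
s=cam('scene');t=cam('top')
```

```text
beige (array([503.45892424, 389.68008669, 101.11281198]), np.float64(1.837845355161516))
front (array([503.74251787, 363.32511957,  68.35848173]), np.float64(1.987724639596687))
front175 (array([503.70802035, 365.99220118,  88.44879929]), np.float64(1.9572742615462344))
```

carry_out:
  delta_pos:
    - [-0.07, 2, 0]
    - [-0.07, 4, 0]
    - [-0.07, 6, 0]
    - [-0.07, 7.6, 0]
    - [-0.07, 7.6, 0]
    - [-0.07, 7.6, 0]
  rotation:
    - [0, 0.006, 0]
    - [0, 0.006, 0]
    - [0, 0.006, 0]
    - [0, 0.006, 0]
    - [0, 0.006, 0]
    - [0, 0.006, 0]

```text
t: 38.97
ee_pos: [503.5, 326.0, 46.0]
orientation: [-1.57, -0.005, 0.004]
ft_force: [0.7, -0.6, 0.3]
width: 40.0
```

carry_out:
  delta_pos:
    - [0, 0, 0]
    - [0, 0, 0]
    - [0, 0, 0]
    - [0, 0, 0]
    - [0, 0, 0]
  rotation:
    - [0, 0, 0]
    - [0, 0, 0]
    - [0, 0, 0]
    - [0, 0, 0]
    - [0, 0, 0]
  hand: 255

```text
t: 39.38
ee_pos: [504.0, 326.4, 46.9]
orientation: [-1.568, -0.006, 0.002]
ft_force: [-0.5, -0.3, 0.8]
width: 10.4
```

Run:
```python
from h import *
o=st()
```

```text
t 39.38 p [504.  326.4  46.9] yaw 0.005 tilt [0.0024 0.0023] F [-0.5 -0.3  0.8] w 10.4 q [0.55 0.63 1.78 0.   0.73 0.55]
```

carry_out:
  delta_pos:
    - [0, 0, 0]
    - [0, -1, 0]
    - [0, -3, 0]
    - [0, -5, 0]
    - [0, -8, 0]
    - [0, -11, 0]
    - [0, -11, 0]
    - [0, -11, 0]
    - [0, -11, 0]
  rotation:
    - [0, 0, 0]
    - [0, 0, 0]
    - [0, 0, 0]
    - [0, 0, 0]
    - [0, 0, 0]
    - [0, 0, 0]
    - [0, 0, 0]
    - [0, 0, 0]
    - [0, 0, 0]

```text
t: 40.13
ee_pos: [503.1, 325.8, 156.1]
orientation: [-1.569, -0.005, 0.003]
ft_force: [0.4, -0.5, -0.8]
width: 9.7
```

Run:
```python
from h import *
im,c=snap('wrist','p2');o=st();crop(im,180,60,330,250,4,'p2c')
tc=toolcam()
for z in (17,19,21,23): print(z,((proj(tc,[(0,40.9,z),(0,10.9,z)])-[180,60])*4).round(1).tolist())
go([682.3,-49.6,160],1.5815)
```

```text
t 40.18 p [502.8 325.5 155.4] yaw 0.0049 tilt [0.0001 0.0008] F [-0.1 -0.6 -0.9] w 9.7 q [0.55 0.47 1.74 0.   0.94 0.55]
17 [[306.6, 535.1], [305.7, 579.2]]
19 [[306.6, 524.7], [305.7, 567.2]]
21 [[306.6, 514.2], [305.7, 555.1]]
23 [[306.6, 503.7], [305.7, 543.0]]
d [ 17.77  -0.49 -37.6 ] w [-1.000e-03 -1.577e+00  1.000e-03] rows 13
```

View pics/p2c.png

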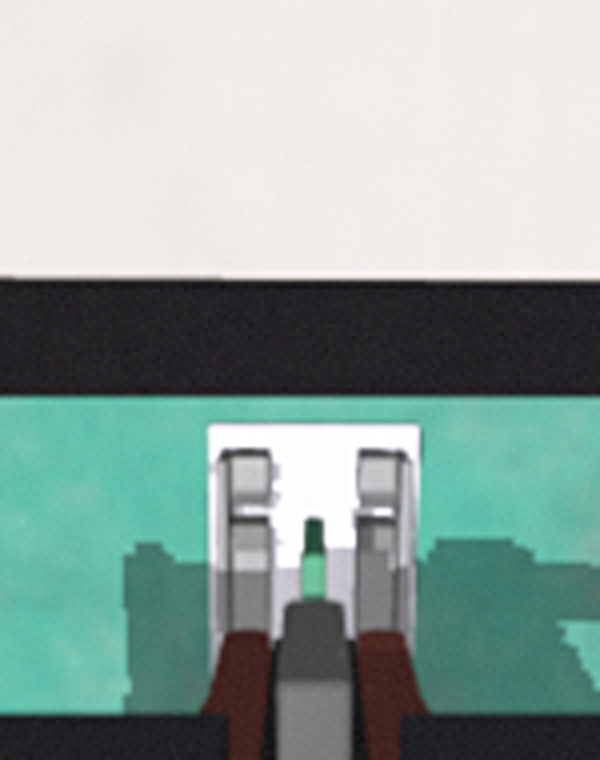

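carry_out:
  delta_pos:
    - [17.9, -0.4, -37.6]
    - [17.9, -0.4, -37.6]
    - [17.9, -0.4, -37.6]
    - [17.9, -0.4, -37.6]
    - [17.9, -0.4, -37.6]
    - [17.9, -0.4, -37.6]
    - [17.9, -0.4, -37.6]
    - [17.9, -0.4, -37.6]
    - [17.9, -0.4, -37.6]
    - [17.9, -0.4, -37.6]
    - [17.9, -0.4, -37.6]
    - [17.9, -0.4, -37.6]
  rotation:
    - [0, -1.577, 0]
    - [0, -1.577, 0]
    - [0, -1.577, 0]
    - [0, -1.577, 0]
    - [0, -1.577, 0]
    - [0, -1.577, 0]
    - [0, -1.577, 0]
    - [0, -1.577, 0]
    - [0, -1.577, 0]
    - [0, -1.577, 0]
    - [0, -1.577, 0]
    - [0, -1.577, 0]

```text
t: 41.18
ee_pos: [684.9, -53.4, 157.7]
orientation: [-1.258, -1.128, 1.127]
ft_force: [-0.3, 0.3, -0.3]
width: 9.8
```

Run:
```python
from h import *
o=st()
go([683.7,-50,115],1.5815)
```

```text
t 41.18 p [684.9 -53.4 157.7] yaw 1.4607 tilt [-0.0003  0.0012] F [-0.3  0.3 -0.3] w 9.8 q [-0.1   0.58  1.53  0.    1.03 -1.56]
d [0.32 4.27 0.15] w [-0.    -0.121  0.001] rows 2
```

carry_out:
  delta_pos:
    - [0.3, 1, 0.15]
    - [0.3, 2, 0.15]
    - [0.3, 3, 0.15]
    - [0.3, 4.2, 0.15]
    - [0.3, 4.2, 0.15]
    - [0.3, 4.2, 0.15]
    - [0.3, 4.2, 0.15]
  rotation:
    - [0, -0.121, 0]
    - [0, -0.121, 0]
    - [0, -0.121, 0]
    - [0, -0.121, 0]
    - [0, -0.121, 0]
    - [0, -0.121, 0]
    - [0, -0.121, 0]

```text
t: 41.77
ee_pos: [683.4, -45.7, 117.7]
orientation: [-1.205, -1.217, 1.213]
ft_force: [-0.2, -0.1, -0.5]
width: 10.1
```

Run:
```python
from h import *
im,c=snap('wrist','q1');o=st();crop(im,220,130,300,230,7,'q1c')
go([683.7,-50,82],1.5815)
```

```text
t 41.82 p [683.7 -45.7 118.2] yaw 1.5792 tilt [0.0022 0.0017] F [ 0.1  0.3 -0.7] w 9.9 q [-0.08  0.63  1.55  0.    0.96 -1.67]
d [-0.43  3.62  0.01] w [ 0.002 -0.002  0.002] rows 1
```

View pics/q1c.png

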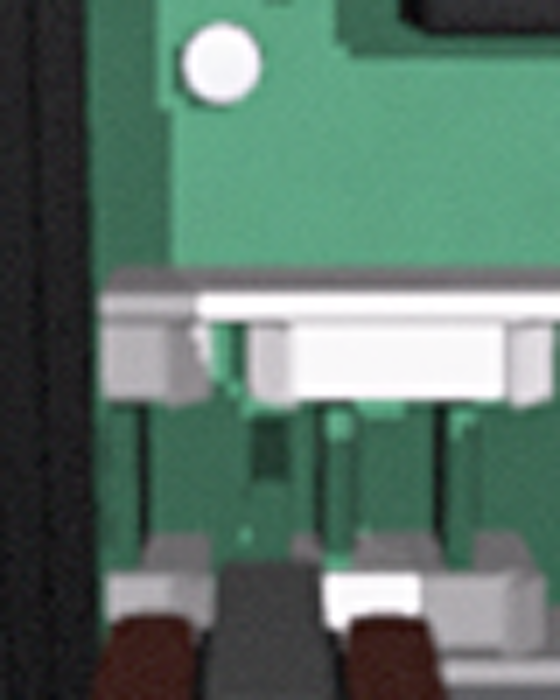

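carry_out:
  delta_pos:
    - [-0.43, 0, 0]
    - [-0.43, 1, 0]
    - [-0.43, 2, 0]
    - [-0.43, 3, 0]
    - [-0.43, 3.6, 0]
    - [-0.43, 3.6, 0]
    - [-0.43, 3.6, 0]
  rotation:
    - [0, 0, 0]
    - [0, 0, 0]
    - [0, 0, 0]
    - [0, 0, 0]
    - [0, 0, 0]
    - [0, 0, 0]
    - [0, 0, 0]

```text
t: 42.4
ee_pos: [682.9, -50.1, 80.8]
orientation: [-1.204, -1.217, 1.214]
ft_force: [-0.7, 0.3, -0.4]
width: 10.0
```

Run:
```python
from h import *
im,c=snap('wrist','q2');o=st();crop(im,220,130,300,230,7,'q2c')
go([683.7,-50.1,54],1.5815)
```

```text
t 42.45 p [683.3 -50.1  81.5] yaw 1.5797 tilt [0.001  0.0018] F [ 0.6 -0.4 -0.6] w 10.1 q [-0.09  0.67  1.56  0.    0.9  -1.67]
d [-0.01  2.75 -0.03] w [ 0.001 -0.002  0.002] rows 1
```

View pics/q2c.png

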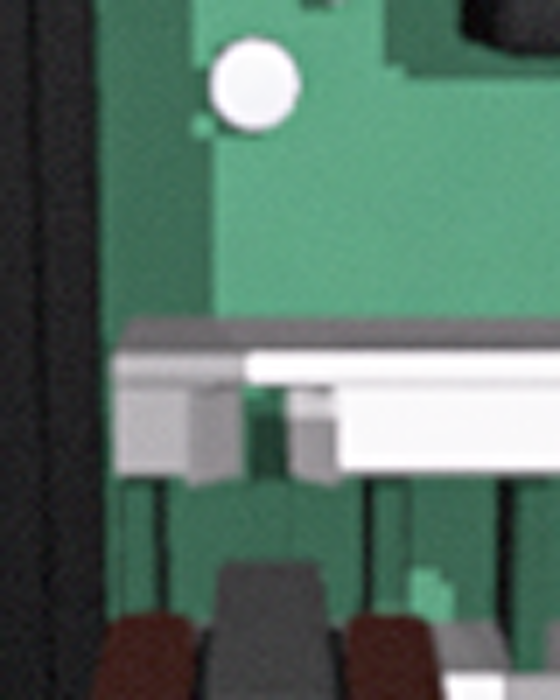

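carry_out:
  delta_pos:
    - [0, 0.4, 0]
    - [0, 0.8, 0]
    - [0, 1.2, 0]
    - [0, 1.6, 0]
    - [0, 1.6, 0]
  rotation:
    - [0, 0, 0]
    - [0, 0, 0]
    - [0, 0, 0]
    - [0, 0, 0]
    - [0, 0, 0]

```text
t: 42.87
ee_pos: [682.8, -50.1, 64.8]
orientation: [-1.204, -1.217, 1.214]
ft_force: [-0.2, 0.4, -0.6]
width: 10.0
```

carry_out:
  delta_pos:
    - [0, 0.4, 0]
    - [0, 0.8, 0]
    - [0, 1.05, 0]
    - [0, 1.2, 0]
    - [0, 1.2, 0]
  rotation:
    - [0, 0, 0]
    - [0, 0, 0]
    - [0, 0, 0]
    - [0, 0, 0]
    - [0, 0, 0]

```text
t: 43.28
ee_pos: [683.3, -50.1, 53.9]
orientation: [-1.205, -1.217, 1.214]
ft_force: [-1.2, -0.3, -0.3]
width: 10.0
```

carry_out:
  delta_pos:
    - [0, 0.1, 0]
    - [0, 0.2, 0]
    - [0, 0.2, 0]
  rotation:
    - [0, 0, 0]
    - [0, 0, 0]
    - [0, 0, 0]

```text
t: 43.53
ee_pos: [683.5, -50.1, 53.8]
orientation: [-1.205, -1.218, 1.214]
ft_force: [-6.1, 0.6, 15.0]
width: 9.6
```

Seated at the expected height (53.8). Release, lift, and check.

carry_out:
  delta_pos:
    - [0, -0.15, 0]
    - [0, -0.15, 0]
    - [0, -0.15, 0]
    - [0, -2, 0]
    - [0, -5, 0]
    - [0, -8, 0]
    - [0, -11, 0]
    - [0, -11, 0]
    - [0, -11, 0]
    - [0, -11, 0]
  rotation:
    - [0, 0, 0]
    - [0, 0, 0]
    - [0, 0, 0]
    - [0, 0, 0]
    - [0, 0, 0]
    - [0, 0, 0]
    - [0, 0, 0]
    - [0, 0, 0]
    - [0, 0, 0]
    - [0, 0, 0]
  hand: 185

```text
t: 44.37
ee_pos: [682.7, -50.2, 160.9]
orientation: [-1.204, -1.217, 1.214]
ft_force: [0.2, 0.5, -0.3]
width: 24.0
```

Run:
```python
from h import *
im,c=snap('wrist','r1');o=st();crop(im,130,40,400,250,2.9,'r1c')
go([560,250,220],1.57)
```

```text
t 44.42 p [682.2 -50.2 160.1] yaw 1.5796 tilt [-0.0011  0.002 ] F [ 0.1  0.1 -0.1] w 24.2 q [-0.09  0.58  1.53  0.    1.04 -1.67]
d [30.13 -5.92 11.96] w [-0.001  0.01   0.002] rows 8
```

View pics/r1c.png

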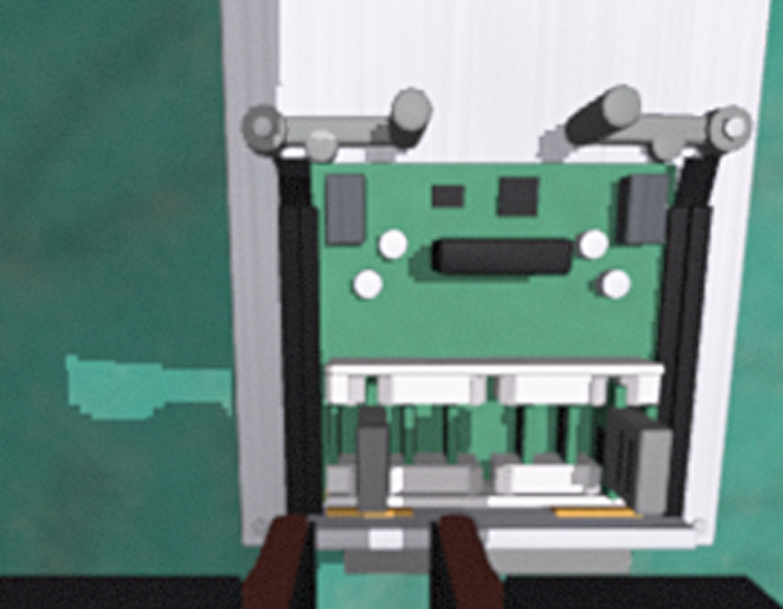

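Run:
```python
from h import *
o=ctrl.get_obs();c=cam('wrist',o)
A=lambda uv,z:onz(c,np.array([130,40])+np.array(uv)/2.9,z)[0]-[0,1.1,0]
P=dict(pR=A((412,106),61),pL=A((622,103),61),hR=A((262,126),20),hL=A((734,126),20),bar=A((503,255),53),bf=A((400,163),13),bf2=A((600,163),13),m1t=A((372,465),81),m3t=A((651,470),81))
for k,v in P.items(): print(k,v.round(1))
y=np.arctan2(-(P['hL']-P['hR'])[0],(P['hL']-P['hR'])[1]);print('yaw',y)
for k,s in (('R',1),('L',-1)):
    d=P['p'+k]-P['h'+k];print(k,'angle',np.arctan2(-d[0],s*d[1])-s*y)
im,c=snap('scene','r2');crop(im,130,140,330,300,3.8,'r2c')
```

```text
pR [575.9 -38.8  61. ]
pL [574.4  24.5  61. ]
hR [576.2 -89.3  20. ]
hL [574.7  76.4  20. ]
bar [619.3  -8.1  53. ]
bf [587.4 -40.5  13. ]
bf2 [586.8  32.1  13. ]
m1t [682.5 -50.   81. ]
m3t [683.5  36.3  81. ]
yaw 0.009410131358791884
R angle -0.0023103321328256637
L angle 0.014272462636150285
```

View pics/r2c.png

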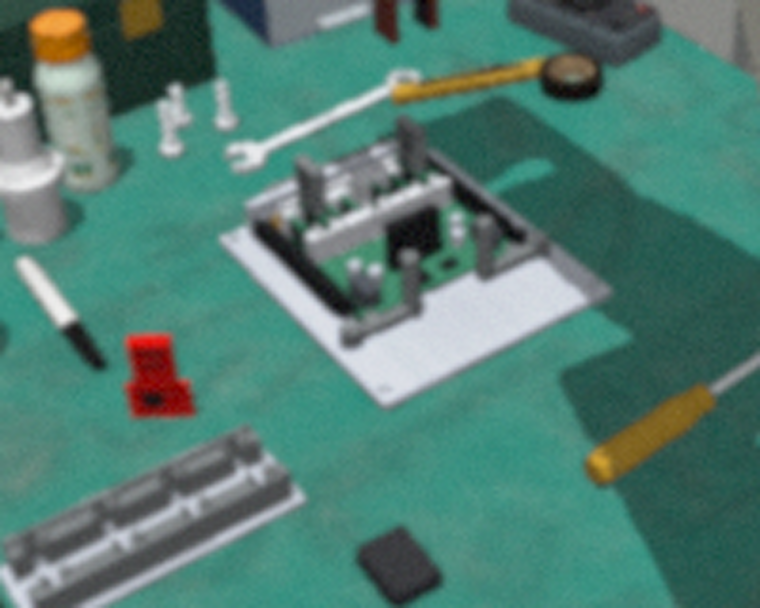

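carry_out:
  delta_pos:
    - [0, -4, 0]
    - [5, -6, 3]
    - [10, -6, 6]
    - [15, -6, 9]
    - [20, -6, 12]
    - [25, -6, 12]
    - [30, -6, 12]
    - [30, -6, 12]
    - [30, -6, 12]
    - [30, -6, 12]
  rotation:
    - [0, 0, 0]
    - [0, 0, 0]
    - [0, 0, 0]
    - [0, 0, 0]
    - [0, 0, 0]
    - [0, 0, 0]
    - [0, 0, 0]
    - [0, 0, 0]
    - [0, 0, 0]
    - [0, 0, 0]

```text
t: 45.3
ee_pos: [558.5, 254.2, 220.8]
orientation: [-1.2, -1.22, 1.217]
ft_force: [0.6, -0.3, -1.0]
width: 24.2
```

Run:
```python
from h import *
o=st();im,c=snap('top','r3');crop(im,130,120,390,290,3,'r3c')
im,c=snap('wrist','r4');crop(im,0,0,512,384,1.5,'r4c')
```

```text
t 45.3 p [558.5 254.2 220.8] yaw 1.5844 tilt [-0.0004  0.0028] F [ 0.6 -0.3 -1. ] w 24.2 q [ 0.41  0.41  1.66  0.    1.07 -1.18]
```

View pics/r3c.png

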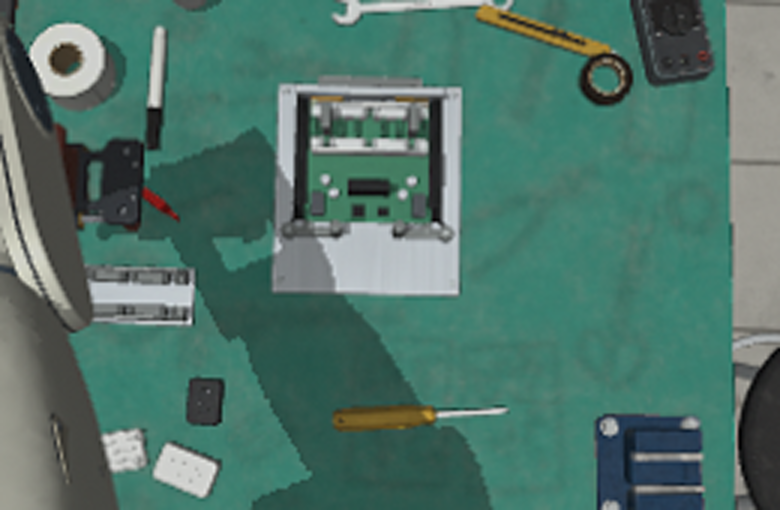

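View pics/r4c.png

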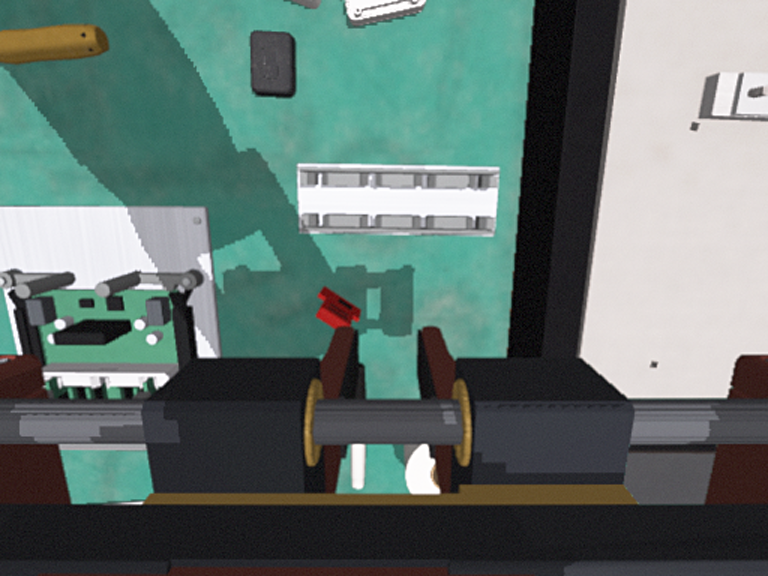

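carry_out:
  delta_pos:
    - [0, 0, 0]
    - [0, 0, 0]
    - [0, 0, 0]
    - [0, 0, 0]
    - [0, 0, 0]
    - [0, 0, 0]
  rotation:
    - [0, 0, 0]
    - [0, 0, 0]
    - [0, 0, 0]
    - [0, 0, 0]
    - [0, 0, 0]
    - [0, 0, 0]

```text
t: 45.9
ee_pos: [560.8, 247.9, 222.2]
orientation: [-1.205, -1.217, 1.213]
ft_force: [0.7, -0.4, 0.8]
width: 24.3
```

Run:
```python
from h import *
im,c=snap('top','r5');im0=cv2.imread('pics/r3.png')
d=cv2.absdiff(im,im0)[130:230,215:300];print(d.max(),(d.max(2)>40).sum())
print(ctrl.close_job())
```

```text
83 83
the job is handed in; nothing more can be done
None
```

I opened both levers, slid the board along the guides to the contacts and shut the levers until they hit their stops. Then I plugged both modules from the stand into slots 3 and 1 and handed the job in at about 46 s. The interface gave no verdict, so I can only report my own checks.

What the last checks showed:
- **Levers:** both measured shut, about 0.00 rad (right) and 0.01 rad (left), from the wrist picture.
- **Board:** the pull bar is about 44.2 mm behind the line of the posts; a seated board should give 44 mm.
- **Modules:** both stand upright. Each pressed onto the bottom of its slot with about 15 N at the expected height, and the stand is empty.
- **Left alone:** the pen, the screwdriver and the red look-alike appear where they were, and the open gripper was clear of everything.

What disagreed or stayed uncertain:
- **Camera calibration:** the wrist camera read about 1.1 mm off sideways against gripped parts, which I corrected. Up to about 2 mm along its other axis stayed uncertain.
- **Stand description:** the modules stood crosswise to the stand's slots, so I gripped them that way and turned them a quarter turn before plugging them in.
- **Last picture comparison:** two top views taken just before hand-in differed in 83 pixels around the cage. I put this down to the moving arm's shadow but did not check it.

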